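# Pack a bottle and a tub from the railed rack into the gated carrier

## Task

Pack the two-bay carrier from the small white rack: first lift the round bottle up clear of the rack's front rail, draw it out forward and set it down upright in the carrier bay beside the gate's hinge, then do the same with the round tub, into the other bay. Let neither drag hard on the rail or drop into the carrier, then swing the carrier's gate bar fully shut across the front, leaving the square canister and the flat tin where they are.

Things in the scene. Friction and masses are not known exactly. Their poses are not given: they have to be found in the camera images.
- rack: (Sizes in mm.) White steel rack fixed on the table, 160 deep (x), 390 wide (y), open at front, sides and back. Origin: table level, under its centre; -x is the front, facing the robot. Stock board top at z = 35. Bottle, tub and canister stand on it in a row at y = -115, 0, +115 (any order, +-4), x = -15 to 0. Rear posts at y = +-180, x = 55 to 77; rear rod at x = 66, z = 75.
- rack_upper (a point): Middle of the front lower edge of the rack's upper board (rack x = 20, z = 225; axes as the rack). The board covers only the rack's rear (x = 20 to 79), fixed stock on it reaches z = 272. It overhangs the rear of the items, so a gripper body coming straight down may strike it; fingers tilted 25 to 45 degrees forward stay clear. Nothing above the front part.
- rack_rail: The rack's front retaining rail: a steel bar 8 thick along the whole front at rack x = -75, its top at z = 65, that is 30 above the stock board, on thin stubs. Origin: table level, below the bar's middle; axes as the rack.
- bottle: Loose round white bottle, 0.25 kg: body 50 in diameter and straight up to 92 above its underside, shoulder to 100, narrow black cap 26 in diameter to 120. Origin: centre of its underside, z up through the cap.
- tub: Loose round white tub, 0.25 kg: body 56 in diameter up to 70, flat black lid 60 in diameter from 70 to 90. Origin: centre of its underside, z up.
- canister: Bystander: loose square white canister 50 x 50 x 90 with a 26 round black cap to 108, on the rack. Origin: centre of its underside. Leave it where it stands.
- carrier: Grey carrier fixed on the table, 132 deep (x), 236 wide (y). Origin: table level, under its centre; -x is the front, facing the robot. Floor top z = 12, back and side walls 6 thick to z = 40, divider 5 thick at y = 0 to z = 35, no front wall. Two bays 109 wide, 120 deep. Posts 14 square, 62 high at x = -68, y = +-115; the gate bar hinges at the +y post.
- hinge_bay (a point): Centre of the floor (z = 12) of the bay beside the gate's hinge, carrier y = +57; axes as the carrier. The bottle goes here.
- catch_bay (a point): Centre of the floor (z = 12) of the other bay, carrier y = -57; axes as the carrier. The tub goes here.
- gate (a joint): Gate bar's angle, rad: 0 = shut, across the carrier's front from post to post; grows as its free end swings level towards the robot (carrier -x), stop at 1.2. Starts 0.35 to 0.75 open. Turns about a vertical axis, stays where left, needs under 1 N to push at its middle; a firm stop at 0.
- gate_hinge (a point): The hinge axis of the gate, at carrier x = -68, y = +112, at the bar's mid-height z = 46. The steel bar is 8 thick, 18 high (z = 37 to 55) and reaches 212 from the axis, towards carrier -y when shut.
- gate_end (a point): The free end of the gate bar, mid-height.
- tin: Bystander: flat aluminium tin 72 in diameter, 24 high, on the table between robot, rack and carrier. Origin: centre of its underside.
There are look-alikes about, which are no part of the job. Leave any orange or yellow look-alike of the tub alone.

How it is judged:
By the outcome, as a careful person would: the job done as asked, in the order asked, and still so for the second after the job is handed in, with the robot touching nothing.
It also fails if it takes over 69 s, if anything falls off the work surface, if the arm or the gripper's body presses on something with over 40 N, if the wrist force passes 120 N, or if a joint passes its speed limit or range.

## Robot

A 7-joint arm with a two-finger parallel gripper is mounted at the origin on the work surface. World frame = base frame: x ahead of the robot, y to its left, z up, the work surface at z = 0. Lengths are in mm, angles in rad, forces in N, time in s.
With the tool pointing down it reaches from about 400 to 875 mm from the base axis. Payload 4.4 kg.
Tool frame: the origin (TCP) lies midway between the tips of the shut fingers; the grasp point (between the pads) lies 19 mm behind it; x points along the fingers, z is the direction in which the jaws open and shut, and the axes are right-handed (so a half turn about x gives the same grasp; the last joint's range is limited). The gripper opens to 85 mm and grips with 20 to 120 N. Pads are 22 mm wide; open, the fingers measure 114 mm over their backs; the gripper's body (76 mm by 85 mm) begins 54 mm behind the grasp point. The pads swing forward as they close: fully open they stand 13 mm farther back than shut.
Start: joints at [-1.341, 0.628, 0.038, 1.517, -0.027, 0.996, -0.02], TCP at [189.454, 621.792, 231.313] pointing down, gripper open.
Joint ranges: [-3.06, 3.06], [-0.37, 2.12], [-1.25, 1.32], [0.18, 2.47], [-1.1, 4.24], [0.23, 1.98], [-2.94, 2.94]. Speed limits (rad/s): [2.57, 2.57, 3.14, 3.14, 3.14, 3.14, 3.14].

## Interface

Orientations are given as [roll, pitch, yaw] about the fixed x, y, z axes, in that order (R = Rz(yaw) Ry(pitch) Rx(roll)).
In Python, from cell import ctrl gives the robot as it stands. The module is installed in compiled form; this text tells all that it offers.
- The arm moves only by the tool servo_tool, never from a script. Its argument "rows" is a list of rows, each an object of numbers: "dx", "dy", "dz": the shift along the tool's x, y, z in units of 750 mm (1.0 is 750 mm); "wx", "wy", "wz": the turn, a rotation vector about the tool's x, y, z in units of 6 degrees (1.0 is 6 degrees); "fingers": the closure, from 0 (fully open) to 1 (shut). In form: [{"dx": .., "dy": .., "dz": .., "wx": .., "wy": .., "wz": .., "fingers": ..}, ...]. A call has 1 to 5 rows; each row shifts and turns the commanded pose from where the row before left it, along the tool's axes as they then stand; what a row does not reach is not made up. A row lasts 1/8 s, in which the tool goes at most 62.5 mm and 10.7 degrees, less where a joint would pass 70% of its speed; a pose out of reach is approached as far as the arm can. A call with a number of a shift or a turn outside -1 to 1 is refused whole. A call with a gripper value outside its range is refused whole. The fingers move at their own pace and stop on an object; the grip force is fixed at half the most. Time passes only in rows, so rows that do not move let the fingers close. It gives the time, the measured TCP pose, the force and the opening at its end, in the units of the state.
- ctrl.read_state(): the state, without advancing time (a new reading comes with each control period).
- ctrl.get_image(name): name is "side" or "top"; returns the picture (420x560x3 uint8, red, green, blue); there is no depth.
- ctrl.camera_info(name): a dict with "fovy" (degrees; the focal length in pixels is half the picture's height over the tangent of half this angle, whatever the lens; pixels are square), "cx", "cy" (the principal point, pixels), "k1" (the pictures are not rectified: a ray, as slopes to the right and down, at radius r is drawn at 1 + k1 r^2 times it, then the intrinsics apply), "R" (3x3) and "t" (3): a world point X has camera coordinates R X + t. Camera axes: x right, y down, z forward; pixel columns grow to the right and rows downward; lengths in mm; the calibration is good to about 2 mm. A picture is of the moment at which its call begins. camera_info takes no time and is no camera call.
- ctrl.finish_job(): hands the job in, once; it reports no verdict.
Trained networks look in the newest picture that a camera, given by its name, has taken for a name from the list of things; names that differ only in an ending like _2 or _b are one class to them, and where a whole thing is asked for, a point or a joint stands for the part that bears it (a point fixed in the world has none). Each returns a list of dicts, best first, with "conf" (0 to 1); they miss things now and then, are a little off and sometimes report something else, mostly with a low value. They report only what shows in the picture. A call takes as long as a camera call. They do not tell look-alikes from the thing itself.
- ctrl.search_frame(label, camera): "extent" ([centre column, centre row, width, height] in pixels, round what is visible of it).
- ctrl.silhouettes(label, camera): "region" (420x560 bool, what is visible of it) and "extent" ([centre column, centre row, width, height] in pixels, round what is visible of it).
- ctrl.mark_of(label, camera): "point" ([column, row] in pixels: a listed point, or the origin of a listed thing).
The state is a dict: "clock": time; "qpos": joint angles; "qd": joint speeds; "tau": joint torques, N m; "eef_pos": TCP position; "tool_rot": TCP orientation; "force": force on the tool from outside, world axes, zero at the start; "torque": the same for the moment, N m; "width": finger opening in mm.
Only numpy, scipy, OpenCV 4.12 (cv2) and the standard library are available. Lean on these libraries where they do the work, as an engineer would, in place of code of your own. Each camera call takes 0.05 s, during which the arm holds its last target.

## Working session

There is one attempt and no reset: what is moved stays moved. The work goes in short steps, Python scripts to look and compute and a tool call to move; the robot and the scene stay as the last step left them, time stands still between calls to the robot, and variables do not carry over. Pictures are saved under pics/ and viewed, and the job is handed in when it is done.

Besides the shell and the picture viewer there is one more tool, called as name(argument=value, ...), one argument or row to a line, values as JSON. servo_tool: Moves the arm, as the interface text tells. Its arguments: {"type":"object","properties":{"rows":{"type":"array"}},"required":["rows"]}

```bash
ls; mkdir -p pics; python3 - <<'E'
from cell import ctrl
import cv2
s=ctrl.read_state();print(s)
for c in("side","top"):
    im=ctrl.get_image(c);cv2.imwrite(f"pics/{c}0.png",im[:,:,::-1])
    print(c,ctrl.camera_info(c))
E
```

```text
pics
{'clock': 0.0, 'qpos': array([-1.34081407,  0.62935915,  0.03846365,  1.51841056, -0.02698534,
        0.99630433, -0.02000723]), 'qd': array([ 2.13578223e-03,  9.30110006e-04, -9.25859417e-06,  3.09414212e-04,
       -9.73080494e-04,  1.17757018e-03,  3.49435773e-04]), 'tau': array([-3.85134890e-04, -5.63408625e+01,  1.22638173e+00, -1.93450338e+01,
        1.10350846e-02,  1.03152005e-02, -4.90215569e-06]), 'eef_pos': array([189.26707721, 621.15258708, 230.36745427]), 'tool_rot': array([-3.11476794,  1.56883355, -1.83977165]), 'force': array([0.89280324, 0.07833378, 0.2190604 ]), 'torque': array([ 0.00017222, -0.00592239, -0.06498851]), 'width': 85.38589778252414}
side {'fovy': 43.691219639882185, 'cx': 276.6198968728452, 'cy': 207.90642652992528, 'k1': -0.166461337945203, 'R': array([[ 0.53907101, -0.84212721,  0.01497349],
       [-0.47181649, -0.31665508, -0.82287226],
       [ 0.69770455,  0.43652184, -0.56802908]]), 't': array([-274.80249868,  409.8798521 , 1024.13006077])}
top {'fovy': 53.433991563738395, 'cx': 278.3405256000905, 'cy': 209.62309142323625, 'k1': -0.09300968905993462, 'R': array([[-0.02733612, -0.99954794, -0.01251574],
       [-0.9972686 ,  0.02812892, -0.06829424],
       [ 0.06861542,  0.01061466, -0.99758671]]), 't': array([  95.00787063,  568.49548896, 1083.93065784])}
```

View pics/side0.png

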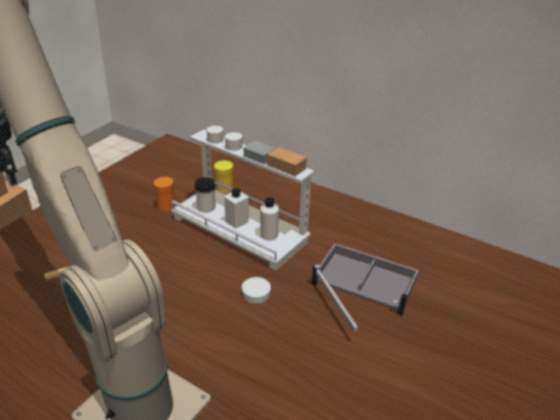

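View pics/top0.png

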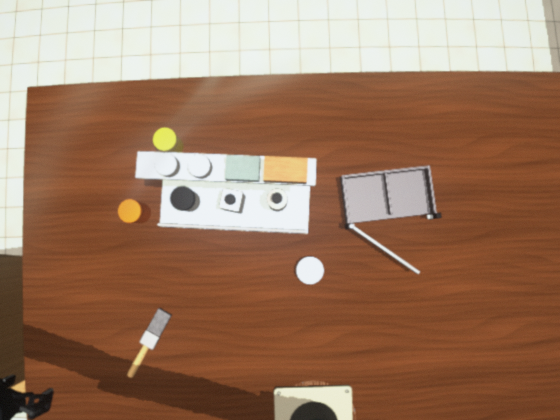

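The top view shows the tub at (183,198), canister at (231,199) and bottle at (277,199). The gate hinge is at (351,226), the gate's free end at (418,271) and the tin at (310,270). The orange (130,211) and yellow (165,139) look-alikes are outside the rack row.

```bash
cat > h.py <<'E'
import numpy as np, cv2
from scipy.optimize import least_squares
from cell import ctrl
CI={c:ctrl.camera_info(c) for c in("side","top")}
def proj(c,X):
    i=CI[c];p=np.asarray(i["R"])@np.asarray(X,float)+i["t"];u=p[:2]/p[2]
    f=210/np.tan(np.radians(i["fovy"]/2));u=u*(1+i["k1"]*(u@u))
    return u*f+[i["cx"],i["cy"]]
def tri(a,b):
    f=lambda X:np.r_[proj("side",X)-a,proj("top",X)-b]
    r=least_squares(f,[600,0,50]);return r.x,np.abs(r.fun).max()
def atz(c,p,z):
    return least_squares(lambda X:proj(c,[X[0],X[1],z])-p,[600,0]).x
E
python3 - <<'E'
from h import *
for n in "rack rack_upper rack_rail bottle tub canister carrier hinge_bay catch_bay gate_hinge gate_end tin".split():
    a=ctrl.mark_of(n,"side");b=ctrl.mark_of(n,"top")
    print(n,[(np.round(d["point"],1),round(d["conf"],2)) for d in a[:3]],[(np.round(d["point"],1),round(d["conf"],2)) for d in b[:3]])
    for d in a[:2]:
        for e in b[:2]:
            X,r=tri(d["point"],e["point"])
            if r<6: print("   ",np.round(X,1),round(r,2))
E
```

```text
rack [(array([235.9, 231.6]), 0.76)] [(array([235.5, 196.8]), 0.78)]
    [609.  199.5 -12.9] 1.82
rack_upper [(array([239.2, 162.4]), 0.97)] [(array([225.8, 180.1]), 0.73)]
    [623.9 192.7 216.5] 1.54
rack_rail [(array([216.7, 239.8]), 0.79)] [(array([236.1, 228.2]), 0.83), (array([189.5, 201.6]), 0.73)]
    [521.1 198.3  13.9] 2.66
bottle [(array([270.2, 235.8]), 0.72)] [(array([274.7, 204.9]), 0.78)]
    [587.   81.7  35.8] 3.21
tub [(array([206.8, 209.4]), 0.92), (array([167.1, 203.7]), 0.79), (array([225.5, 188.6]), 0.7)] [(array([190.7, 202.1]), 0.86), (array([141.8, 216.3]), 0.71), (array([173.4, 145.3]), 0.61)]
    [597.9 307.8  31.7] 1.01
    [565.6 442.5  20.2] 1.65
canister [(array([237.6, 223.6]), 0.85)] [(array([236.3, 203. ]), 0.69)]
    [591.5 187.8  32.1] 0.6
carrier [(array([365.1, 280.9]), 0.68)] [(array([386.8, 195.1]), 0.82)]
    [ 602.7 -213.8    4.7] 0.2
hinge_bay [(array([343.1, 266.1]), 0.95)] [(array([366.1, 198.4]), 0.75)]
    [ 592.8 -151.6   33.1] 0.15
catch_bay [(array([388.3, 284.1]), 0.71)] [(array([189.2, 202.3]), 0.71), (array([408.6, 192. ]), 0.68)]
    [ 609.6 -272.2   16.7] 0.64
gate_hinge [(array([316.9, 267.3]), 0.7)] [(array([351.5, 225.8]), 0.75)]
    [ 522.8 -108.1   58.8] 0.77
gate_end [(array([352.7, 331. ]), 0.71)] [(array([416.4, 274.8]), 0.88)]
    [ 391.8 -274.2   45.4] 0.68
tin [(array([257.8, 291.2]), 0.77)] [(array([307.1, 267.1]), 0.77), (array([409.9, 193.6]), 0.15)]
    [418.9   3.1   0.9] 1.61
```

```bash
python3 - <<'E'
from cell import ctrl
import cv2
im=ctrl.get_image("top")[:,:,::-1]
a=cv2.resize(im[135:285,110:450],None,fx=2.3,fy=2.3,interpolation=cv2.INTER_CUBIC);cv2.imwrite("pics/topz.png",a)
im=ctrl.get_image("side")[:,:,::-1]
a=cv2.resize(im[120:340,150:430],None,fx=2.7,fy=2.7,interpolation=cv2.INTER_CUBIC);cv2.imwrite("pics/sidez.png",a)
E
```

```text
(no output)
```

View pics/topz.png

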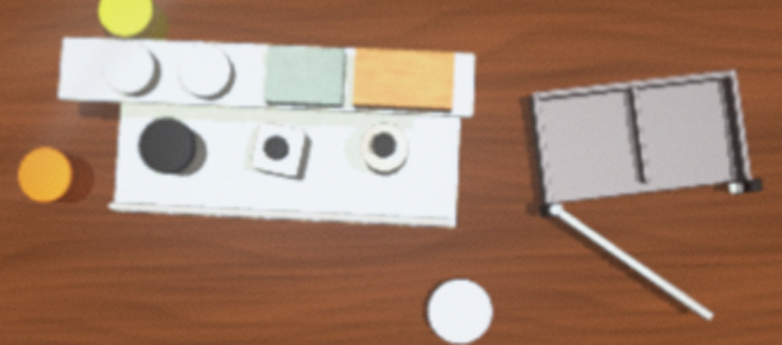

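View pics/sidez.png

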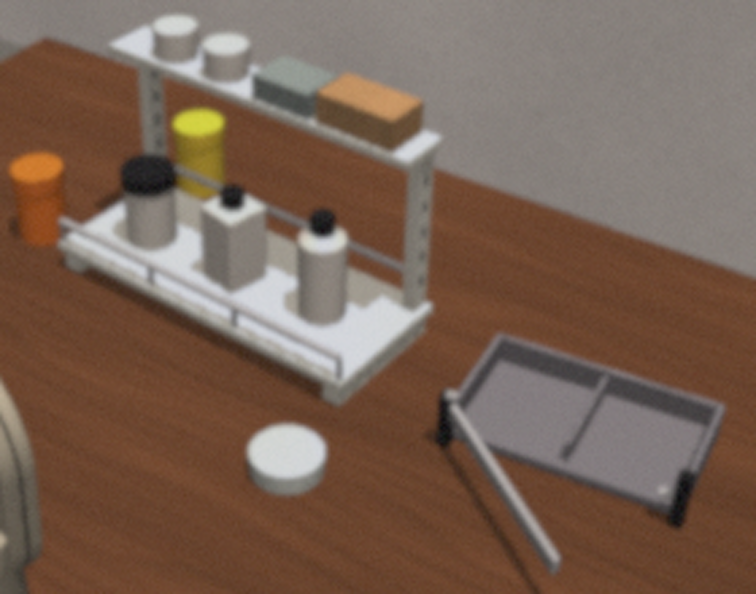

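Zoomed, the views show the bottle cap, tub lid, gate bar and carrier corners clearly. I'll refine the measurements by hand from these.

```bash
python3 - <<'E'
from h import *
T=lambda x,y:np.array([x/2.3+110-.3,y/2.3+135-.3]); S=lambda x,y:np.array([x/2.7+150-.3,y/2.7+120-.3])
for n,a,b in [("bottlecap top 155",S(322,216),T(384,144)),("tub lid top 125",S(149,168),T(167,145)),
 ("can cap top",S(232,192),T(277,147)),
 ("carrier back left z40",S(500,337),T(534,94)),("carrier back right z40",S(722,407),T(735,72)),
 ("hinge post/gate",S(451,397),T(552,207)),("catch post top z62",S(687,474),T(738,187)),
 ("gate end",S(555,558),T(710,316)),("upper front right end 225+",S(410,156),T(473,115)),("upper front left",S(113,46),T(60,99)),
 ("rail right end z65",S(340,358),T(456,224)),("rail left end",S(62,222),T(111,207)),("tin top",S(287,443),T(460,311))]:
    X,r=tri(a,b);print(n,np.round(X,1),round(r,2))
print("bottle@155",atz("top",T(384,144),155),atz("side",S(322,216),155))
print("tub@125",atz("top",T(167,145),125),atz("side",S(149,168),125))
for n,c in [("orange",0)]:pass
# silhouettes
for n in("bottle","tub"):
  for c in("side","top"):
    for d in ctrl.silhouettes(n,c)[:3]: print(n,c,np.round(d["extent"],1),round(d["conf"],2))
E
```

```text
bottlecap top 155 [591.   80.2 154.7] 0.44
tub lid top 125 [599.6 307.7 127.1] 0.7
can cap top [592.2 190.4 142.5] 0.36
carrier back left z40 [655.7 -91.7  36. ] 0.75
carrier back right z40 [ 674.2 -323.3   39.8] 0.28
hinge post/gate [ 526.3 -104.8   56.4] 1.14
catch post top z62 [ 547.5 -324.9   52.4] 4.27
gate end [ 399.1 -276.2   55.1] 0.51
upper front right end 225+ [607.2  -4.4 243.7] 0.96
upper front left [635.7 382.1 236.9] 1.69
rail right end z65 [509.2   4.8  65.6] 0.31
rail left end [539.2 387.3  61.8] 0.94
tin top [412.1   0.6  33.1] 0.64
bottle@155 [590.44930686  80.88202544] [591.32149703  78.98045185]
tub@125 [599.01811026 309.37963552] [603.08148107 308.11913755]
bottle side [271.8 220.   19.4  43.2] 0.83
bottle side [363.3 286.8 108.4  91.2] 0.22
bottle top [277.6 201.3  23.5  22.4] 0.68
tub side [222.9 175.7  18.   31.5] 0.62
tub side [204.9 193.5  19.   29.2] 0.58
tub side [164.6 193.9  19.7  37.1] 0.57
tub top [133.1 211.2  30.6  25.3] 0.78
tub top [184.1 199.4  30.4  24.5] 0.6
```

```bash
cat >> h.py <<'E'
from scipy.spatial.transform import Rotation as Ro
def Rt(tilt,head,sgn):
    t,p=np.radians([tilt,head]);x=np.array([np.cos(p)*np.sin(t),np.sin(p)*np.sin(t),-np.cos(t)])
    z=sgn*np.array([-np.sin(p),np.cos(p),0]);return np.c_[x,np.cross(z,x),z]
def cur():
    s=ctrl.read_state();return s,Ro.from_euler("xyz",s["tool_rot"]).as_matrix()
def plan(P,tilt,head,sgn,n):
    "n equal rows, constant turn; shift solved so that the end pose is P"
    s,R=cur();T=Rt(tilt,head,sgn)
    w=Ro.from_matrix(R.T@T).as_rotvec();dR=Ro.from_rotvec(w/n).as_matrix()
    # shift along axes as they stand before turn
    M=np.zeros((3,3));A=R.copy()
    for i in range(n):M+=A;A=A@dR
    d=np.linalg.solve(M,np.asarray(P)-s["eef_pos"])
    print("t",round(s["clock"],2),"pos",np.round(s["eef_pos"],1),"F",np.round(s["force"],1),"w",round(s["width"],1),"q",np.round(s["qpos"],2))
    print(n,"rows d",np.round(d/750,4),"|mm|",round(np.linalg.norm(d),1),"w",np.round(np.degrees(w)/n/6,3))
E
python3 - <<'E'
from h import *
s,R=cur();print(np.round(R,2))
for sg in(1,-1):
    plan([470,90,260],35,-4.5,sg,20)
E
```

```text
[[-0.   -0.96  0.29]
 [ 0.    0.29  0.96]
 [-1.    0.    0.  ]]
t 1.6 pos [189.4 621.8 231.3] F [ 1.   0.4 -0.5] w 85.8 q [-1.34  0.63  0.04  1.52 -0.03  1.   -0.02]
20 rows d [ 0.0051 -0.0252 -0.0312] |mm| 30.3 w [-0.1   -0.032 -0.291]
t 1.6 pos [189.4 621.8 231.3] F [ 1.   0.4 -0.5] w 85.8 q [-1.34  0.63  0.04  1.52 -0.03  1.   -0.02]
20 rows d [-0.0102 -0.0479  0.0326] |mm| 44.1 w [ 1.336 -0.421  0.046]
```

servo_tool(
  rows=[
    {"dx":0.005,"dy":-0.025,"dz":-0.031,"wx":-0.1,"wy":-0.03,"wz":-0.29,"fingers":0},
    {"dx":0.005,"dy":-0.025,"dz":-0.031,"wx":-0.1,"wy":-0.03,"wz":-0.29,"fingers":0},
    {"dx":0.005,"dy":-0.025,"dz":-0.031,"wx":-0.1,"wy":-0.03,"wz":-0.29,"fingers":0},
    {"dx":0.005,"dy":-0.025,"dz":-0.031,"wx":-0.1,"wy":-0.03,"wz":-0.29,"fingers":0},
    {"dx":0.005,"dy":-0.025,"dz":-0.031,"wx":-0.1,"wy":-0.03,"wz":-0.29,"fingers":0},
  ],
)

```text
clock: 2.22
eef_pos: [249.4, 483.5, 217.8]
tool_rot: [-1.491, 1.417, -0.164]
force: [-0.4, -0.2, -0.1]
width: 85.5
```

```bash
python3 -c "
from h import *
plan([470,90,260],35,-4.5,1,15)"
```

```text
t 2.23 pos [249.4 483.5 217.8] F [-0.4 -0.2 -0.1] w 85.5 q [-1.33  0.48  0.12  1.87  0.13  0.76  0.01]
15 rows d [ 0.0052 -0.0252 -0.0312] |mm| 30.3 w [-0.1   -0.032 -0.29 ]
```

servo_tool(
  rows=[
    {"dx":0.005,"dy":-0.025,"dz":-0.031,"wx":-0.1,"wy":-0.03,"wz":-0.29,"fingers":0},
    {"dx":0.005,"dy":-0.025,"dz":-0.031,"wx":-0.1,"wy":-0.03,"wz":-0.29,"fingers":0},
    {"dx":0.005,"dy":-0.025,"dz":-0.031,"wx":-0.1,"wy":-0.03,"wz":-0.29,"fingers":0},
    {"dx":0.005,"dy":-0.025,"dz":-0.031,"wx":-0.1,"wy":-0.03,"wz":-0.29,"fingers":0},
    {"dx":0.005,"dy":-0.025,"dz":-0.031,"wx":-0.1,"wy":-0.03,"wz":-0.29,"fingers":0},
  ],
)

```text
clock: 2.85
eef_pos: [317.2, 349.3, 217.9]
tool_rot: [-1.518, 1.265, -0.137]
force: [0.1, -0.4, 0.3]
width: 85.6
```

```bash
python3 -c "
from h import *
plan([470,90,260],35,-4.5,1,10)"
```

```text
t 2.85 pos [317.2 349.3 217.9] F [ 0.1 -0.4  0.3] w 85.6 q [-1.31  0.37  0.27  2.16  0.37  0.54  0.01]
10 rows d [ 0.0053 -0.0252 -0.0314] |mm| 30.5 w [-0.1   -0.033 -0.29 ]
```

```bash
python3 -c "
from h import *
plan([470,180,290],35,-4.5,1,10)"
```

```text
t 2.85 pos [317.2 349.3 217.9] F [ 0.1 -0.4  0.3] w 85.6 q [-1.31  0.37  0.27  2.16  0.37  0.54  0.01]
10 rows d [ 0.0011 -0.0254 -0.0194] |mm| 24.0 w [-0.1   -0.033 -0.29 ]
```

servo_tool(
  rows=[
    {"dx":0.001,"dy":-0.025,"dz":-0.019,"wx":-0.1,"wy":-0.03,"wz":-0.29,"fingers":0},
    {"dx":0.001,"dy":-0.025,"dz":-0.019,"wx":-0.1,"wy":-0.03,"wz":-0.29,"fingers":0},
    {"dx":0.001,"dy":-0.025,"dz":-0.019,"wx":-0.1,"wy":-0.03,"wz":-0.29,"fingers":0},
    {"dx":0.001,"dy":-0.025,"dz":-0.019,"wx":-0.1,"wy":-0.03,"wz":-0.29,"fingers":0},
    {"dx":0.001,"dy":-0.025,"dz":-0.019,"wx":-0.1,"wy":-0.03,"wz":-0.29,"fingers":0},
  ],
)

```text
clock: 3.48
eef_pos: [393.0, 264.3, 247.1]
tool_rot: [-1.546, 1.112, -0.111]
force: [0.3, 0.5, -0.6]
width: 85.8
```

```bash
python3 -c "
from h import *
plan([490,120,280],35,-4.5,1,8)"
```

```text
t 3.48 pos [393.  264.3 247.1] F [ 0.3  0.5 -0.6] w 85.8 q [-1.3   0.3   0.46  2.27  0.65  0.42 -0.01]
8 rows d [ 0.0045 -0.019  -0.0221] |mm| 22.1 w [-0.063 -0.022 -0.182]
```

servo_tool(
  rows=[
    {"dx":0.004,"dy":-0.019,"dz":-0.022,"wx":-0.06,"wy":-0.02,"wz":-0.18,"fingers":0},
    {"dx":0.004,"dy":-0.019,"dz":-0.022,"wx":-0.06,"wy":-0.02,"wz":-0.18,"fingers":0},
    {"dx":0.004,"dy":-0.019,"dz":-0.022,"wx":-0.06,"wy":-0.02,"wz":-0.18,"fingers":0},
    {"dx":0.004,"dy":-0.019,"dz":-0.022,"wx":-0.06,"wy":-0.02,"wz":-0.18,"fingers":0},
  ],
)

```text
clock: 3.98
eef_pos: [440.3, 191.7, 262.4]
tool_rot: [-1.558, 1.037, -0.096]
force: [-0.1, 0.4, -0.3]
width: 85.4
```

```bash
python3 - <<'E'
from h import *
plan([490,120,280],35,-4.5,1,4)
cv2.imwrite("pics/side1.png",ctrl.get_image("side")[:,:,::-1])
E
```

```text
t 3.98 pos [440.3 191.7 262.4] F [-0.1  0.4 -0.3] w 85.4 q [-1.24  0.26  0.6   2.34  0.87  0.29 -0.02]
4 rows d [ 0.005  -0.0191 -0.0222] |mm| 22.2 w [-0.066 -0.024 -0.184]
```

View pics/side1.png

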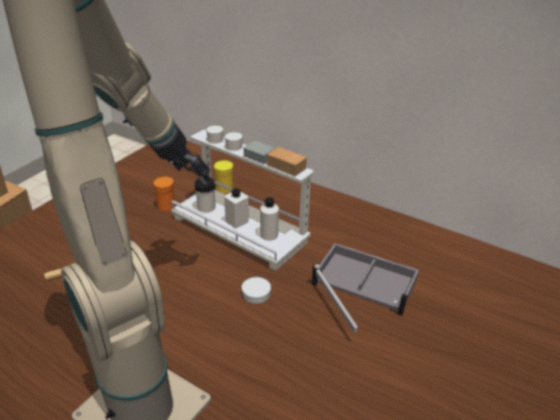

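```bash
cat > fit.py <<'E'
from h import *
import itertools
D=[([-1.34081407,0.62935915,0.03846365,1.51841056,-0.02698534,0.99630433,-0.02000723],[189.4,621.8,231.3],[-3.11476794,1.56883355,-1.83977165]),
([-1.33,0.48,0.12,1.87,0.13,0.76,0.01],[249.4,483.5,217.8],[-1.491,1.417,-.164]),
([-1.31,.37,.27,2.16,.37,.54,.01],[317.2,349.3,217.9],[-1.518,1.265,-.137]),
([-1.3,.3,.46,2.27,.65,.42,-.01],[393,264.3,247.1],[-1.546,1.112,-.111])]
s,_=cur();D.append((list(s["qpos"]),list(s["eef_pos"]),list(s["tool_rot"])))
Q=np.array([d[0] for d in D]);P=np.array([d[1] for d in D]);RR=[Ro.from_euler("xyz",d[2]).as_matrix() for d in D]
y=lambda a:Ro.from_euler("y",a).as_matrix()
z=lambda a:Ro.from_euler("z",a).as_matrix()
def frames(q,s,psi):
    A=z(psi+s[0]*q[0]);B=A@y(q[1]);C=B@z(s[1]*q[2]);Dd=C@y(q[3]);E=Dd@z(s[2]*q[4]);F=E@y(q[5]);G=F@z(s[3]*q[6]);return A,B,C,Dd,E,F,G
if __name__=="__main__":
  for s in itertools.product([1,-1],repeat=4):
    # R_i = Rz(psi) K_i X
    K=[frames(q,s,0)[-1] for q in Q]
    def f(p):
        X=Ro.from_rotvec(p[1:]).as_matrix()
        return np.concatenate([Ro.from_matrix((z(p[0])@k@X).T@r).as_rotvec() for k,r in zip(K,RR)])
    b=min((least_squares(f,[p0,*v]) for p0 in(0,2,4) for v in([0,-1.57,0],[0,-1.5,1.5],[1.5,-1.5,0])),key=lambda r:r.cost)
    psi=b.x[0];X=Ro.from_rotvec(b.x[1:]).as_matrix()
    # linear translations: A:[z] B:[x,z](d3,a) D:[x,z] F:[x,z]
    rows=[];rhs=[]
    for q,p in zip(Q,P):
        A,B,C,Dd,E,F,G=frames(q,s,psi)
        rows.append(np.c_[A[:,2],A[:,0],C[:,2],C[:,0],E[:,2],E[:,0],G[:,2],F[:,0]]);rhs.append(p)
    M=np.vstack(rows);x,_,rk,_=np.linalg.lstsq(M,np.concatenate(rhs),rcond=1e-3)
    print(s,round(b.cost,5),round(psi,3),np.round(X,2).tolist(),np.round(x),"res",np.round(np.abs(M@x-np.concatenate(rhs)).max(),1))
E
python3 fit.py
```

```text
(1, 1, 1, 1) 0.04324 -0.392 [[0.04, 0.01, 1.0], [0.0, -1.0, 0.01], [1.0, 0.0, -0.04]] [ 1822. -1118.  -696.   189.   -60.  -163.  1084.  -679.] res 43.1
(1, 1, 1, -1) 0.04624 -0.406 [[0.05, -0.02, 1.0], [-0.0, -1.0, -0.02], [1.0, 0.0, -0.05]] [ 1765. -1028.  -669.   178.   -71.  -164.  1062.  -591.] res 39.4
(1, 1, -1, 1) 0.54849 1.521 [[0.01, 0.52, -0.86], [-0.15, 0.85, 0.51], [0.99, 0.12, 0.08]] [ 5302.   622. -4601.  1621.  2019.  2146. -2567.  -583.] res 467.8
(1, 1, -1, -1) 0.5303 1.51 [[0.0, 0.54, -0.84], [-0.15, 0.83, 0.53], [0.99, 0.12, 0.08]] [ 5340.   608. -4632.  1651.  2037.  2153. -2588.  -573.] res 471.6
(1, -1, 1, 1) 0.67819 0.706 [[0.03, 0.54, 0.84], [0.16, -0.83, 0.53], [0.99, 0.12, -0.11]] [-3173.   951.  2833. -2073. -2499. -1552.  2838.   -57.] res 397.6
(1, -1, 1, -1) 0.69492 0.694 [[0.03, 0.52, 0.85], [0.16, -0.84, 0.51], [0.99, 0.12, -0.11]] [-3153.   954.  2810. -2072. -2496. -1541.  2828.   -63.] res 391.9
(1, -1, -1, 1) 0.01733 2.628 [[0.02, -0.03, -1.0], [-0.0, 1.0, -0.03], [1.0, 0.0, 0.02]] [ 381. -161.  479.  194.  502.   10.  140.   43.] res 15.5
(1, -1,
[... 681 characters left out ...]
 0.12, 0.07]] [ 4918.   452. -4035.  1514.  1945.  1939. -2212.  -498.] res 434.1
(-1, -1, 1, 1) 0.86338 4.391 [[0.04, 0.55, 0.83], [0.17, -0.83, 0.54], [0.98, 0.12, -0.12]] [-3260.  1116.  2750. -2285. -2576. -1465.  2775.  -273.] res 430.0
(-1, -1, 1, -1) 0.88306 -1.904 [[0.04, 0.53, 0.84], [0.17, -0.84, 0.52], [0.98, 0.12, -0.12]] [-3245.  1119.  2732. -2287. -2575. -1457.  2770.  -279.] res 425.0
(-1, -1, -1, 1) 0.00174 0.024 [[0.01, -0.03, -1.0], [-0.0, 1.0, -0.03], [1.0, 0.0, 0.01]] [ 616. -565.  472.   70.  477.    7.  460. -477.] res 16.5
(-1, -1, -1, -1) 7e-05 6.294 [[0.01, -0.01, -1.0], [-0.0, 1.0, -0.01], [1.0, 0.0, 0.01]] [ 572. -459.  487.   55.  458.    6.  447. -391.] res 13.2
```

```bash
cat > kin.py <<'E'
from fit import *
S=(-1,-1,-1,-1);X0=np.array([[0,0,-1],[0,1,0],[1,0,0.]])
def fk(q,L):
    A,B,C,Dd,E,F,G=frames(q,S,0)
    return np.c_[A[:,2],A[:,0],C[:,2],C[:,0],E[:,2],E[:,0],G[:,2],F[:,0]]@L, G@X0
def fitL():
    n=len(Q);l0=np.array([350,0,450,0,450,0,300,0.])
    def f(p):
        L=p[:8];dq=p[8:].reshape(n,7);r=[(L-l0)/[100,25,100,60,100,60,150,60]*.5,dq.ravel()/.004]
        for i in range(n):
            pp,R=fk(Q[i]+dq[i],L);r+=[(pp-P[i])/1,Ro.from_matrix(R.T@RR[i]).as_rotvec()/.003]
        return np.concatenate(r)
    r=least_squares(f,np.r_[l0,np.zeros(7*n)]);return r
if __name__=="__main__":
    r=fitL();L=r.x[:8];print(np.round(L,1),r.cost);np.save("L.npy",L)
    for q,p,R in zip(Q,P,RR):
        a,b=fk(q,L);print(np.round(a-p,1),np.round(Ro.from_matrix(b.T@R).as_rotvec(),3))
E
python3 kin.py
```

```text
[ 474.5 -241.   539.8   15.4  428.5   -0.7  435.3 -201. ] 40.98846895588575
[-16.1   3.4   1.8] [0. 0. 0.]
[-7.9  8.6  3.8] [-0.001  0.011 -0.005]
[-0.7  0.8 -2.5] [ 0.002  0.002 -0.   ]
[ 5.  -1.5 -0.8] [ 0.005 -0.003  0.001]
[-2.9  0.   1.4] [-0. -0. -0.]
```

```bash
cat > kin.py <<'E'
from fit import *
S=(-1,-1,-1,-1);X0=np.array([[0,0,-1],[0,1,0],[1,0,0.]])
def cols(q):
    A,B,C,Dd,E,F,G=frames(q,S,0)
    return np.c_[A[:,2],B[:,1],C[:,2],C[:,0],C[:,1],E[:,2],E[:,0],E[:,1],G[:,2],F[:,0]],G@X0
def fk(q,L):
    c,R=cols(q);return c@L,R
l0=np.array([365,0,400,0,0,400,0,0,300,0.])
SG=np.array([60,60,60,40,40,60,40,40,100,60.])
def fitL():
    n=len(Q)
    def f(p):
        L=p[:10];dq=p[10:].reshape(n,7);r=[(L-l0)/SG,dq.ravel()/.003]
        for i in range(n):
            pp,R=fk(Q[i]+dq[i],L);r+=[(pp-P[i])/1,Ro.from_matrix(R.T@RR[i]).as_rotvec()/.003]
        return np.concatenate(r)
    return least_squares(f,np.r_[l0,np.zeros(7*n)])
if __name__=="__main__":
    r=fitL();L=r.x[:10];print(np.round(L,1),r.cost);np.save("L.npy",L)
    for q,p,R in zip(Q,P,RR):
        a,b=fk(q,L);print(np.round(a-p,1),np.round(Ro.from_matrix(b.T@R).as_rotvec(),3))
E
python3 kin.py
```

```text
[357.5 -33.2 531.7   2.8  -0.8 390.9  23.1   5.3 321.4 -18.3] 7.800216294823412
[ 1.2 -0.9  0.5] [0. 0. 0.]
[-2.3  4.8  2.3] [-0.001  0.011 -0.005]
[-0.5  0.  -0.9] [ 0.002  0.002 -0.   ]
[ 0.8 -0.1 -0.7] [ 0.005 -0.003  0.001]
[-0.5 -0.1  0.7] [-0. -0. -0.]
```

```bash
cat > sim.py <<'E'
from kin import *
L=np.load("L.npy");LO=np.array([-3.06,-.37,-1.25,.18,-1.1,.23,-2.94]);HI=np.array([3.06,2.12,1.32,2.47,4.24,1.98,2.94])
def J(q):
    p0,R0=fk(q,L);j=np.zeros((6,7))
    for i in range(7):
        d=np.zeros(7);d[i]=1e-5;p,R=fk(q+d,L);j[:3,i]=(p-p0)/1e-5/300;j[3:,i]=Ro.from_matrix(R@R0.T).as_rotvec()/1e-5
    return j,p0,R0
def step(q,p,R,it=4,rest=None,k=0,W=np.ones(7)):
    for _ in range(it):
        j,p0,R0=J(q);e=np.r_[(p-p0)/300,Ro.from_matrix(R@R0.T).as_rotvec()]
        jw=j*W;pi=W[:,None]*(jw.T@np.linalg.inv(jw@jw.T+1e-6*np.eye(6)))
        dq=pi@e
        if rest is not None: dq+=(np.eye(7)-pi@j)@(k*(rest-q))
        q=np.clip(q+dq,LO+.01,HI-.01)
    return q
def path(q,p1,R1,n,m=4,**kw):
    p0,R0=fk(q,L);w=Ro.from_matrix(R0.T@R1).as_rotvec()
    for i in range(1,n*m+1):
        q=step(q,p0+(p1-p0)*i/n/m,R0@Ro.from_rotvec(w*i/n/m).as_matrix(),**kw)
    return q
if __name__=="__main__":
    for kw in({},dict(rest=Q[0],k=.02),dict(rest=Q[0],k=.2)):
        q=Q[0]
        for i in range(1,5):
            q=path(q,P[i],RR[i],5,**kw);print(np.round(q,2),Q[i].round(2))
        print()
E
python3 sim.py
```

```text
[-1.32  0.48  0.11  1.87  0.14  0.77  0.  ] [-1.33  0.48  0.12  1.87  0.13  0.76  0.01]
[-1.29  0.37  0.25  2.16  0.38  0.55 -0.01] [-1.31  0.37  0.27  2.16  0.37  0.54  0.01]
[-1.27  0.29  0.42  2.27  0.67  0.43 -0.03] [-1.3   0.3   0.46  2.27  0.65  0.42 -0.01]
[-1.21  0.26  0.57  2.34  0.89  0.3  -0.04] [-1.24  0.26  0.61  2.35  0.87  0.29 -0.02]

[-1.32  0.48  0.11  1.87  0.14  0.77  0.  ] [-1.33  0.48  0.12  1.87  0.13  0.76  0.01]
[-1.29  0.37  0.24  2.16  0.39  0.55 -0.01] [-1.31  0.37  0.27  2.16  0.37  0.54  0.01]
[-1.25  0.29  0.39  2.27  0.69  0.44 -0.05] [-1.3   0.3   0.46  2.27  0.65  0.42 -0.01]
[-1.16  0.25  0.51  2.34  0.92  0.32 -0.08] [-1.24  0.26  0.61  2.35  0.87  0.29 -0.02]

[-1.32  0.48  0.11  1.87  0.15  0.77  0.  ] [-1.33  0.48  0.12  1.87  0.13  0.76  0.01]
[-1.28  0.37  0.23  2.16  0.39  0.55 -0.01] [-1.31  0.37  0.27  2.16  0.37  0.54  0.01]
[-1.23  0.29  0.37  2.27  0.7   0.44 -0.07] [-1.3   0.3   0.46  2.27  0.65  0.42 -0.01]
[-1.13  0.25  0.48  2.34  0.94  0.32 -0.1 ] [-1.24  0.26  0.61  2.35  0.87  0.29 -0.02]
```

```bash
cat > wp.py <<'E'
from sim import *
def V(p,z,tilt=35,head=-4.5,sg=1):
    R=Rt(tilt,head,sg);return np.array([p[0],p[1],z])+19*R[:,0],R
def pol(az,r,z):return np.array([r*np.cos(np.radians(az)),r*np.sin(np.radians(az)),z])
def down(az): # jaw radial outward, tool down
    return Rt(0,az-90,1)
def seq(q,W,verbose=1):
    out=[]
    for name,p,R,n in W:
        q=path(q,p,R,n,m=2);pp,_=fk(q,L);mg=np.minimum(q-LO,HI-q)
        if verbose:print(f"{name:10s}",np.round(q,2),"mar",round(mg.min(),2),int(mg.argmin())+1,"err",round(np.linalg.norm(pp-p),1))
    return q
if __name__=="__main__":
  s,_=cur()
  for sg in(1,-1):
    W=[("back",pol(40,560,250),down(40 if 0 else 55),8)]
    W+=[(f"orb{a}",pol(a,580,260),down(a+dd),4) for a,dd in((35,10),(20,5),(8,0))]
    u=np.array([591,80]);f=np.array([np.cos(np.radians(-4.5)),np.sin(np.radians(-4.5))])
    p,R=V(u-f*70,260,35,-4.5,sg)
    p2,R2=V(u-f*70,260,0,-4.5,sg)
    W+=[("yaw",p2,R2,10),("tilt",p,R,6)]
    def g(n,u,z,rows=5):
        p,R=V(u,z,35,-4.5,sg);W.append((n,p,R,rows))
    g("pre",u-f*57,192);g("bottle",u,110);g("lift",u,165);g("out",u-f*120,165);g("cross",[470,-150],180,6);g("over",[596,-156],160);g("place",[596,-156],87)
    g("up",[596-40,-156],170);g("back",[470,-100],230);g("tubwp",[470,250],230,8);t=np.array([600,308]);g("pretub",t-f*57,197);g("tub",t,115);g("lift",t,170);g("out",t-f*120,175)
    g("cross",[470,-100],190,8);g("c2",[480,-270],190,5);g("over",[605,-270],170);g("place",[605,-270],92);g("up",[560,-270],180);g("bk",[430,-240],180)
    W.append(("gate0",np.array([385,-270,150]),Rt(0,-4.5,sg),6));W.append(("gate1",np.array([385,-270,40]),Rt(0,-4.5,sg),4));W.append(("gateshut",np.array([530,-280,40]),Rt(0,-4.5,sg),4))
    print(sg);seq(s["qpos"],W)
E
python3 wp.py
```

```text
1
back       [-0.88  0.47  0.19  1.77 -0.11  0.91  0.31] mar 0.68 6 err 0.0
orb35      [-0.83  0.49  0.24  1.71 -0.14  0.96  0.25] mar 0.73 6 err 0.0
orb20      [-0.64  0.5   0.35  1.71 -0.2   0.96  0.23] mar 0.73 6 err 0.0
orb8       [-0.49  0.51  0.44  1.72 -0.25  0.97  0.19] mar 0.74 6 err 0.0
yaw        [-0.28  0.44  0.08  1.85 -0.05  0.85  1.32] mar 0.62 4 err 0.0
tilt       [-0.97  0.37  0.76  2.35  0.66  0.24  0.51] mar 0.01 6 err 98.9
pre        [-0.35  0.51 -0.04  2.35  2.34  0.39 -1.18] mar 0.12 4 err 0.0
bottle     [-0.22  0.73 -0.13  2.23  2.49  0.5  -1.26] mar 0.24 4 err 0.0
lift       [-0.29  0.61 -0.03  2.23  2.4   0.36 -1.18] mar 0.13 6 err 0.0
out        [-0.33  0.54 -0.18  2.46  2.38  0.59 -1.33] mar 0.01 4 err 29.4
cross      [ 0.54  0.52 -0.3   2.46  3.13  0.43 -1.31] mar 0.01 4 err 7.8
over       [ 0.4   0.65 -0.22  2.18  3.05  0.28 -1.29] mar 0.05 6 err 0.0
place      [ 0.39  0.81 -0.21  2.19  3.07  0.44 -1.28] mar 0.21 6 err 0.0
up         [ 0.44  0.6  -0.24  2.27  3.07  0.32 -1.3 ] mar 0.09 6 err 0.0
back       [ 0.36  0.37 -0.25  2.46  2.97  0.3  -1.33] mar 0
[... 2556 characters left out ...]
0.01 1 err 815.9
cross      [ 3.05  2.11 -1.24  2.46 -1.09  0.24  2.93] mar 0.01 1 err 493.4
c2         [ 3.05  2.11 -1.24  2.46 -1.09  0.24  2.93] mar 0.01 1 err 429.0
over       [ 3.05  2.11 -1.24  2.46 -1.09  0.24  2.93] mar 0.01 1 err 550.3
place      [ 3.05  2.11 -1.24  2.46 -1.09  0.24  2.93] mar 0.01 1 err 578.5
up         [ 3.05  2.11 -1.24  2.46 -1.09  0.24  2.93] mar 0.01 1 err 505.4
bk         [ 3.05  2.11 -1.24  2.46 -1.09  0.24  2.93] mar 0.01 1 err 398.0
gate0      [ 3.05  2.11 -1.24  2.46 -1.09  0.24  2.93] mar 0.01 1 err 347.9
gate1      [ 3.05  2.11 -1.24  2.46 -1.09  0.24  2.93] mar 0.01 1 err 412.8
gateshut   [ 3.05  2.11 -1.24  2.46 -1.09  0.24  2.93] mar 0.01 1 err 520.6
```

```bash
cat > fast.py <<'E'
import numpy as np
from math import sin,cos
from scipy.spatial.transform import Rotation as Ro
from h import Rt
L=np.load("L.npy");LO=np.array([-3.06,-.37,-1.25,.18,-1.1,.23,-2.94]);HI=np.array([3.06,2.12,1.32,2.47,4.24,1.98,2.94])
X0=np.array([[0,0,-1],[0,1,0],[1,0,0.]])
def z(a):c,s=cos(a),sin(a);return np.array([[c,-s,0],[s,c,0],[0,0,1]])
def y(a):c,s=cos(a),sin(a);return np.array([[c,0,s],[0,1,0],[-s,0,c]])
def kin(q):
    A=z(-q[0]);B=A@y(q[1]);C=B@z(-q[2]);D=C@y(q[3]);E=D@z(-q[4]);F=E@y(q[5]);G=F@z(-q[6])
    o=A[:,2]*L[0]; e=o+B[:,1]*L[1]+C[:,2]*L[2]+C[:,0]*L[3]+C[:,1]*L[4]
    w=e+E[:,2]*L[5]+E[:,0]*L[6]+E[:,1]*L[7]; p=w+G[:,2]*L[8]+F[:,0]*L[9]
    ax=np.array([-A[:,2],A[:,1],-B[:,2],C[:,1],-D[:,2],E[:,1],-F[:,2]])
    og=np.array([0*o,o,o,e,e,w,w])
    j=np.vstack([np.cross(ax,p-og).T/300,ax.T]);return p,G@X0,j
def rv(M):
    v=np.array([M[2,1]-M[1,2],M[0,2]-M[2,0],M[1,0]-M[0,1]])/2;s=np.linalg.norm(v);c=(np.trace(M)-1)/2
    a=np.arctan2(s,c);return v*(a/s if s>1e-9 else 1)
def step(q,p,R,it=2):
    for _ in range(it):
        p0,R0,j=kin(q);e=np.r_[(p-p0)/300,rv(R@R0.T)]
        q=q+j.T@np.linalg.solve(j@j.T+1e-6*np.eye(6),e)
    return q
def path(q,p1,R1,n,m=2,tr=None):
    p0,R0,_=kin(q);w=Ro.from_matrix(R0.T@R1).as_rotvec();mg=9
    Rs=Ro.from_rotvec(np.outer(np.arange(1,n*m+1)/n/m,w)).as_matrix()
    for i in range(n*m):
        qn=step(q,p0+(p1-p0)*(i+1)/n/m,R0@Rs[i])
        if np.abs(qn-q).max()>.5:return qn,-1
        q=qn;mg=min(mg,np.minimum(q-LO,HI-q).min())
        if mg<-.3:break
    return q,mg
def V(p,zz,tilt=35,head=-4.5,sg=1):
    R=Rt(tilt,head,sg);return np.array([p[0],p[1],zz])+19*R[:,0],R
E
cat > search.py <<'E'
from fast import *
from h import cur
import sys,pickle,time
f=np.array([np.cos(np.radians(-4.5)),np.sin(np.radians(-4.5))])
B=np.array([591,80.]);T=np.array([600,308.]);HB=np.array([596,-156.]);CB=np.array([605,-270.])
def build(P):
    sg=P["sg"];W=[]
    for k in("w1","w2"):
        x,yy,zz,t,h=P[k];p,R=V([x,yy],zz,t,h,sg);W.append((k,p,R,10))
    def g(n,u,zz,t,h,rows=5):
        p,R=V(u,zz,t,h,sg);W.append((n,p,R,rows))
    t,h=P["tb"],P["hb"]; d=lambda h:np.array([np.cos(np.radians(h)),np.sin(np.radians(h))])*np.tan(np.radians(t))*80
    g("pre",B-d(h),190,t,h,6);g("bottle",B,110,t,h);g("lift",B,162,t,h);g("out",B-f*105,165,t,h)
    hc=P["hc"];g("over",HB,165,t,hc,8);g("place",HB,87,t,hc,5);g("up",HB-d(hc),167,t,hc)
    t2,ht=P["tt"],P["ht"]; t=t2
    x,yy,zz=P["w3"];g("w3",[x,yy],zz,t,ht,10)
    g("pretub",T-d(ht),195,t,ht);g("tub",T,115,t,ht);g("lift",T,168,t,ht);g("out",T-f*105,172,t,ht)
    hd=P["hd"];x,yy,zz=P["w4"];g("w4",[x,yy],zz,t,(ht+hd)/2,8);g("over",CB,172,t,hd,8);g("place",CB,92,t,hd);g("up",CB-d(hd),175,t,hd)
    return W
def run(q,W,v=0,stop=True):
    tot=9;k=0
    for i,(n,p,R,r) in enumerate(W):
        q,mg=path(q,p,R,r)
        if v:print(f"{n:8s}",q.round(2),round(mg,3))
        tot=min(tot,mg)
        if tot<0 and stop:return tot+ -1+ (i)/len(W)-0,q
    return tot,q
def rnd(rng):
    u=rng.uniform
    return dict(sg=int(rng.choice([1,-1])),w1=[u(430,620),u(0,350),u(180,330),u(-10,35),u(-110,90)],w2=[u(430,620),u(0,250),u(200,330),u(5,45),u(-60,60)],
     tb=u(28,42),hb=u(-22,14),hc=u(-40,30),tt=u(28,42),ht=u(-18,25),hd=u(-45,30),w3=[u(450,540),u(50,280),u(200,280)],w4=[u(450,540),u(-200,100),u(190,230)])
def mut(P,rng,s):
    import copy;P=copy.deepcopy(P)
    sc=dict(w1=[40,60,30,8,20],w2=[40,60,30,8,20],tb=3,hb=6,hc=10,tt=3,ht=6,hd=10,w3=[20,50,20],w4=[20,50,10])
    bd=dict(tb=(28,43),tt=(28,43),hb=(-22,14),ht=(-18,25))
    for k in sc:
        if rng.random()<.4:
            P[k]=(np.array(P[k])+s*np.array(sc[k])*rng.normal(size=np.shape(P[k])))
            if k in bd:P[k]=float(np.clip(P[k],*bd[k]))
            elif np.ndim(P[k]):
                P[k]=list(P[k])
                P[k][0]=max(440,min(640,P[k][0]));P[k][2]=max(185,min(340,P[k][2]))
    return P
if __name__=="__main__":
    rng=np.random.default_rng(int(sys.argv[1]));q0=np.array(eval(sys.argv[2]));t0=time.time();best=(-99,None);pool=[]
    while time.time()-t0<60:
        P=rnd(rng);r,_=run(q0,build(P));pool.append((r,P))
    pool.sort(key=lambda a:-a[0]);pool=pool[:6]
    while time.time()-t0<400:
        i=rng.integers(len(pool));P=mut(pool[i][1],rng,rng.choice([.3,1]))
        r,_=run(q0,build(P))
        if r>pool[i][0]:pool[i]=(r,P)
    pool.sort(key=lambda a:-a[0]);pickle.dump(pool,open(f"pool{sys.argv[1]}.pkl","wb"));print(pool[0])
E
nproc; Q=$(python3 -c "
from h import *
print(list(cur()[0]['qpos'].round(4)))"); echo $Q
for i in $(seq 1 $(nproc)); do OMP_NUM_THREADS=1 python3 search.py $i "$Q" & [ $i -ge 8 ] && break; done; wait
```

```text
4
[np.float64(-1.236), np.float64(0.2573), np.float64(0.6076), np.float64(2.3458), np.float64(0.8675), np.float64(0.2895), np.float64(-0.0176)]
(np.float64(0.12051268155975056), {'sg': -1, 'w1': [np.float64(627.1505869460539), np.float64(204.97678767567956), 340, np.float64(26.891043731157758), np.float64(-176.0189389511419)], 'w2': [np.float64(486.1659365147441), np.float64(-33.15449246731047), np.float64(279.05078807929306), np.float64(23.07698586681872), np.float64(-66.81226238104878)], 'tb': 29.628990572745423, 'hb': -18.7932377595655, 'hc': np.float64(-49.56586017214183), 'tt': 38.625374049018845, 'ht': 7.011746079228514, 'hd': np.float64(-25.67546628311088), 'w3': [np.float64(523.0932051413524), np.float64(220.86044413249869), np.float64(276.6599481156278)], 'w4': [np.float64(568.4823392567591), np.float64(29.71267771187267), np.float64(220.4777781321558)]})
(np.float64(0.11920025649106555), {'sg': -1, 'w1': [np.float64(483.6397286079605), np.float64(216.8313969777171), np.float64(223.02031348015262), np.float64(41.03812582087592), np.float64(-149.18062824291513)], 'w2': [np.fl
[... 1291 characters left out ...]
'w1': [np.float64(579.4489405765581), np.float64(203.8622707129758), np.float64(222.9729039499171), np.float64(41.60599681567456), np.float64(-137.5287058885236)], 'w2': [np.float64(599.0092338542199), np.float64(158.05556591581995), np.float64(339.4059248790016), np.float64(37.26149058913148), np.float64(-49.7201780532008)], 'tb': 34.077419607421014, 'hb': -22.0, 'hc': np.float64(-26.411228857035823), 'tt': 40.18838142739912, 'ht': -15.129834060957016, 'hd': np.float64(-41.5750387952404), 'w3': [np.float64(478.6827044833863), np.float64(447.7875123326001), np.float64(287.8686864803819)], 'w4': [np.float64(540.8278893137228), np.float64(-60.749846459221985), np.float64(229.56211982348083)]})
```

```bash
python3 - <<'E'
import pickle
from search import *
q0=np.array([-1.236,.2573,.6076,2.3458,.8675,.2895,-.0176])
for i in (1,2,3,4):
    pool=pickle.load(open(f"pool{i}.pkl","rb"))
    print([round(float(p[0]),3) for p in pool],[p[1]["sg"] for p in pool])
    if i in(2,3): run(q0,build(pool[0][1]),1)
E
```

```text
[0.119, 0.114, 0.076, 0.062, 0.061, -0.223] [-1, -1, -1, -1, -1, -1]
[0.109, 0.105, 0.067, 0.058, 0.054, 0.051] [-1, -1, -1, -1, -1, -1]
w1       [-0.42  0.99 -0.14  1.02  0.26  1.85  1.75] 0.118
w2       [-0.38  0.5  -0.36  1.71  0.92  1.17  2.67] 0.139
pre      [-0.27  0.55 -0.31  2.21  1.61  0.61  2.34] 0.257
bottle   [-0.18  0.76 -0.31  2.14  1.88  0.64  2.16] 0.262
lift     [-0.21  0.64 -0.27  2.13  1.7   0.57  2.35] 0.332
out      [-0.27  0.58 -0.37  2.36  1.8   0.68  2.07] 0.109
over     [ 0.22  0.63 -0.18  2.15  2.16  0.36  2.26] 0.109
place    [ 0.32  0.81 -0.32  2.16  2.33  0.56  2.13] 0.155
up       [ 0.25  0.59 -0.28  2.28  2.19  0.47  2.17] 0.191
w3       [-0.79  0.62 -0.48  1.73  1.14  1.13  2.58] 0.151
pretub   [-0.64  0.67 -0.38  1.97  1.43  0.88  2.36] 0.379
tub      [-0.58  0.84 -0.32  1.9   1.62  0.81  2.26] 0.502
lift     [-0.56  0.75 -0.34  1.89  1.51  0.81  2.4 ] 0.541
out      [-0.69  0.69 -0.38  2.07  1.49  0.89  2.2 ] 0.403
w4       [-0.07  0.45 -0.16  2.33  1.96  0.54  2.16] 0.13
over     [ 0.26  0.67 -0.07  2.09  2.16  0.44  2.12] 0.146
place    [ 0.35  0.8
[... 588 characters left out ...]
 [-0.06  0.81  0.05  1.92  1.1   0.47  2.5 ] 0.243
up       [-0.07  0.65 -0.05  1.94  0.94  0.63  2.63] 0.258
w3       [-0.64  0.34 -0.2   2.18  1.29  0.75  2.53] 0.285
pretub   [-0.78  0.67 -0.23  1.96  1.36  0.84  2.33] 0.307
tub      [-0.7   0.84 -0.17  1.89  1.56  0.76  2.22] 0.515
lift     [-0.69  0.75 -0.18  1.89  1.44  0.77  2.36] 0.528
out      [-0.82  0.68 -0.22  2.06  1.43  0.84  2.17] 0.412
w4       [-0.51  0.49 -0.06  2.27  1.45  0.71  2.17] 0.203
over     [-0.01  0.71  0.18  2.01  1.65  0.45  2.22] 0.202
place    [0.05 0.86 0.08 2.01 1.91 0.54 1.93] 0.23
up       [-0.11  0.66  0.13  2.13  1.64  0.54  2.12] 0.305
[0.121, 0.092, 0.085, 0.075, 0.068, 0.066] [-1, -1, -1, -1, -1, -1]
```

```bash
cat > search2.py <<'E'
from search import *
import copy,glob
def build2(P):
    sg=P["sg"];W=[]
    for k in("w1","w2"):
        x,yy,zz,t,h=P[k];p,R=V([x,yy],zz,t,h,sg);W.append((k,p,R,14))
    def g(n,u,zz,t,h,rows=5):
        p,R=V(u,zz,t,h,sg);W.append((n,p,R,rows))
    t,h=P["tb"],P["hb"]; d=lambda h:np.array([np.cos(np.radians(h)),np.sin(np.radians(h))])*np.tan(np.radians(t))*80
    g("pre",B-d(h),190,t,h,6);g("bottle",B,110,t,h);g("lift",B-f*20,160,t,h);g("out",B-f*98,163,t,h)
    hc=P["hc"];g("over",HB,160,t,hc,8);g("place",HB,87,t,hc,5);g("up",HB-d(hc),167,t,hc)
    t2,ht=P["tt"],P["ht"]; t=t2
    x,yy,zz=P["w3"];g("w3",[x,yy],zz,t,ht,10)
    g("pretub",T-d(ht),195,t,ht);g("tub",T,115,t,ht);g("lift",T-f*15,165,t,ht);g("out",T-f*100,172,t,ht)
    hd=P["hd"];x,yy,zz=P["w4"];g("w4",[x,yy],zz,t,(ht+hd)/2,8);g("over",CB,172,t,hd,8);g("place",CB,92,t,hd);g("up",CB-d(hd),175,t,hd)
    tg,hg=P["tg"],P["hg"];R=Rt(tg,hg,sg);x,yy,zz=P["w5"]
    for n,p in(("w5",[x,yy,zz]),("g0",[400,-213,110]),("g1",[400,-213,46]),("g2",[470,-260,46]),("g3",[522,-272,46])):W.append((n,np.array(p,float),R,8))
    return W
sc=dict(w1=[40,60,30,8,20],w2=[40,60,30,8,20],tb=3,hb=6,hc=10,tt=3,ht=6,hd=10,w3=[20,50,20],w4=[20,50,10],w5=[20,40,20],tg=5,hg=25)
lo=dict(w1=[420,0,215,-45,-180],w2=[420,-50,215,0,-90],tb=34,tt=34,hb=-16,ht=-16,hc=-45,hd=-45,w3=[450,0,200],w4=[450,-200,185],w5=[420,-300,120],tg=-10,hg=-180)
hi=dict(w1=[500,330,340,45,180],w2=[500,300,340,45,90],tb=43,tt=43,hb=8,ht=12,hc=25,hd=20,w3=[530,330,300],w4=[530,100,230],w5=[530,-100,230],tg=15,hg=180)
def clip(P):
    for k in sc:
        P[k]=np.clip(P[k],lo[k],hi[k])
    return P
def mut2(P,rng,s):
    P=copy.deepcopy(P)
    for k in sc:
        if rng.random()<.35:P[k]=np.array(P[k])+s*np.array(sc[k])*rng.normal(size=np.shape(P[k]))
    return clip(P)
if __name__=="__main__":
    rng=np.random.default_rng(int(sys.argv[1])+10);q0=np.array([-1.236,.2573,.6076,2.3458,.8675,.2895,-.0176]);t0=time.time();pool=[]
    for fn in glob.glob("pool?.pkl"):
        for r,P in pickle.load(open(fn,"rb")):
            for _ in range(3):
                P=copy.deepcopy(P);P.update(w5=[rng.uniform(430,520),rng.uniform(-280,-150),180],tg=rng.uniform(-5,15),hg=rng.uniform(-90,60));P=clip(P);pool.append((run(q0,build2(P))[0],P))
    for i in range(3):
        pass
    pool.sort(key=lambda a:-a[0]);pool=[pool[i] for i in rng.permutation(min(16,len(pool)))[:6]]
    while time.time()-t0<520:
        i=rng.integers(len(pool));P=mut2(pool[i][1],rng,rng.choice([.3,1]))
        r,_=run(q0,build2(P))
        if r>pool[i][0]:pool[i]=(r,P)
        if time.time()-t0>250:pool=sorted(pool,key=lambda a:-a[0])[:3]
    pool.sort(key=lambda a:-a[0]);pickle.dump(pool,open(f"pp{sys.argv[1]}.pkl","wb"))
    print([round(float(p[0]),3) for p in pool])
E
for i in 1 2 3 4; do OMP_NUM_THREADS=1 python3 search2.py $i & done; wait
cat > show.py <<'E'
from search2 import *
q0=np.array([-1.236,.2573,.6076,2.3458,.8675,.2895,-.0176])
a=max((x for f in glob.glob("pp?.pkl") for x in pickle.load(open(f,"rb"))),key=lambda a:a[0])
print(a[0]);P=a[1]
for k in P:print(k,np.round(P[k],0))
run(q0,build2(P),1,False)
E
python3 show.py
```

```text
this script no longer has the robot
this script no longer has the robot
this script no longer has the robot
[0.086, 0.069, 0.066]
0.08628587979190724
sg -1
w1 [ 440.  253.  218.   23. -180.]
w2 [464.  51. 215.  27.  -6.]
tb 35.0
hb -16.0
hc -45.0
tt 35.0
ht -1.0
hd -45.0
w3 [527. 325. 201.]
w4 [ 514. -109.  213.]
w5 [ 449. -132.  166.]
tg 13.0
hg -107.0
w1       [-0.39  0.65 -0.13  1.66 -0.12  1.19  1.13] 0.088
w2       [-0.05  0.38 -0.33  2.38  1.66  0.32  2.67] 0.086
pre      [-0.15  0.56 -0.43  2.26  1.78  0.64  2.3 ] 0.101
bottle   [-0.07  0.78 -0.43  2.17  2.01  0.7   2.18] 0.214
lift     [-0.1   0.65 -0.42  2.21  1.89  0.64  2.27] 0.261
out      [-0.14  0.61 -0.5   2.38  1.93  0.74  2.09] 0.087
over     [ 0.14  0.66 -0.22  2.09  1.69  0.56  2.35] 0.095
place    [ 0.18  0.82 -0.27  2.1   1.93  0.65  2.11] 0.334
up       [ 0.08  0.62 -0.26  2.19  1.7   0.62  2.24] 0.281
w3       [-0.45  0.64 -0.53  2.04  1.54  0.74  2.55] 0.24
pretub   [-0.41  0.65 -0.52  2.04  1.58  0.71  2.55] 0.387
tub      [-0.38  0.83 -0.48  1.95  1.78  0.71  2.45] 0.4
lift     [-0.39  0.73 -0.49  1.97  1.64
[... 194 characters left out ...]
4
place    [ 0.36  0.82 -0.2   2.02  2.07  0.51  2.19] 0.131
up       [ 0.24  0.61 -0.13  2.14  1.86  0.44  2.31] 0.212
w5       [ 0.24  0.52 -0.24  2.03  0.53  0.73  2.44] 0.198
g0       [ 0.35  0.6  -0.14  2.15  0.67  0.51  2.46] 0.28
g1       [ 0.25  0.74 -0.01  2.17  0.79  0.34  2.32] 0.108
g2       [ 0.39  0.79 -0.13  1.95  0.71  0.52  2.49] 0.121
g3       [ 0.42  0.84 -0.18  1.8   0.67  0.63  2.56] 0.294Exception ignored in: <_io.TextIOWrapper mode='rw' encoding='UTF-8'>
Traceback (most recent call last):
BrokenPipeError: [Errno 32] Broken pipe
Exception ignored in: <_io.TextIOWrapper mode='rw' encoding='UTF-8'>
Traceback (most recent call last):
BrokenPipeError: [Errno 32] Broken pipe
```

```bash
cat > go.py <<'E'
import sys
from h import *
from fast import path,kin,V
def go(p,R,n,quiet=0):
    s,Rc=cur();w=Ro.from_matrix(Rc.T@R).as_rotvec();dR=Ro.from_rotvec(w/n).as_matrix()
    M=np.zeros((3,3));A=Rc.copy()
    for i in range(n):M+=A;A=A@dR
    d=np.linalg.solve(M,np.asarray(p)-s["eef_pos"])
    print("t",round(s["clock"],2),"pos",np.round(s["eef_pos"],1),"F",np.round(s["force"],1),"w",round(s["width"],1),"q",np.round(s["qpos"],2),"model err",np.round(kin(s["qpos"])[0]-s["eef_pos"],1))
    print(n,"rows d",np.round(d/750,4),"|mm|",round(np.linalg.norm(d),1),"w",np.round(np.degrees(w)/n/6,3),"goal",np.round(p,1),"sim",[np.round(v,2) for v in path(s["qpos"],np.asarray(p,float),R,n)])
if __name__=="__main__":
    # x y z(grasp) tilt head n sg
    a=list(map(float,sys.argv[1:7]));sg=float(sys.argv[7]) if len(sys.argv)>7 else -1
    go(*V(a[:2],a[2],a[3],a[4],sg),int(a[5]))
E
python3 go.py 440 253 218 23 -180 10
```

```text
t 4.03 pos [440.9 188.5 262.7] F [ 1.1 -2.7  1.1] w 85.6 q [-1.24  0.26  0.61  2.35  0.87  0.29 -0.02] model err [-0.5 -0.1  0.7]
10 rows d [0.0083 0.0027 0.0086] |mm| 9.2 w [-0.111 -0.003  0.893] goal [432.6 253.  200.5] sim [array([-0.38,  0.65, -0.13,  1.66, -0.12,  1.2 ,  1.13]), np.float64(0.1)]
```

servo_tool(
  rows=[
    {"dx":0.0083,"dy":0.0027,"dz":0.0086,"wx":-0.11,"wy":0,"wz":0.89,"fingers":0},
    {"dx":0.0083,"dy":0.0027,"dz":0.0086,"wx":-0.11,"wy":0,"wz":0.89,"fingers":0},
    {"dx":0.0083,"dy":0.0027,"dz":0.0086,"wx":-0.11,"wy":0,"wz":0.89,"fingers":0},
    {"dx":0.0083,"dy":0.0027,"dz":0.0086,"wx":-0.11,"wy":0,"wz":0.89,"fingers":0},
    {"dx":0.0083,"dy":0.0027,"dz":0.0086,"wx":-0.11,"wy":0,"wz":0.89,"fingers":0},
  ],
)

```text
clock: 4.65
eef_pos: [444.1, 223.8, 230.1]
tool_rot: [-1.718, 1.497, -0.202]
force: [-0.9, -1.2, 0.7]
width: 85.5
```

```bash
python3 go.py 440 253 218 23 -180 5
```

```text
t 4.65 pos [444.1 223.8 230.1] F [-0.9 -1.2  0.7] w 85.5 q [-0.56  0.39  0.    1.99  0.07  0.72  0.9 ] model err [-1.4 -0.9  1.5]
5 rows d [0.0082 0.0024 0.0078] |mm| 8.7 w [-0.107 -0.003  0.905] goal [432.6 253.  200.5] sim [array([-0.39,  0.65, -0.12,  1.66, -0.13,  1.2 ,  1.14]), np.float64(0.52)]
```

servo_tool(
  rows=[
    {"dx":0.0083,"dy":0.0024,"dz":0.0078,"wx":-0.11,"wy":0,"wz":0.9,"fingers":0},
    {"dx":0.0083,"dy":0.0024,"dz":0.0078,"wx":-0.11,"wy":0,"wz":0.9,"fingers":0},
    {"dx":0.0083,"dy":0.0024,"dz":0.0078,"wx":-0.11,"wy":0,"wz":0.9,"fingers":0},
    {"dx":0.0083,"dy":0.0024,"dz":0.0078,"wx":-0.11,"wy":0,"wz":0.9,"fingers":0},
    {"dx":0.0083,"dy":0.0024,"dz":0.0078,"wx":-0.11,"wy":0,"wz":0.9,"fingers":0},
  ],
)

```text
clock: 5.28
eef_pos: [432.8, 253.0, 200.0]
tool_rot: [1.576, 1.172, -3.135]
force: [-0.0, 0.1, -0.2]
width: 85.6
```

```bash
python3 go.py 464 51 215 27 -6 30;python3 go.py 464 51 235 27 -16 30; python3 go.py 490 100 240 35 -16 30
```

```text
t 5.28 pos [432.8 253.  200. ] F [-0.   0.1 -0.2] w 85.6 q [-0.39  0.66 -0.12  1.65 -0.12  1.19  1.14] model err [ 1.9  1.  -3. ]
30 rows d [ 0.0058  0.012  -0.0041] |mm| 10.5 w [-0.876  0.407  0.001] goal [472.6  50.1 198.1] sim [array([-0.06,  0.38, -0.32,  2.38,  1.71,  0.31,  2.63]), np.float64(0.08)]
t 5.28 pos [432.8 253.  200. ] F [-0.   0.1 -0.2] w 85.6 q [-0.39  0.66 -0.12  1.65 -0.12  1.19  1.14] model err [ 1.9  1.  -3. ]
30 rows d [ 0.0046  0.0116 -0.005 ] |mm| 10.0 w [-0.826  0.384  0.004] goal [472.3  48.6 218.1] sim [array([-0.09,  0.34, -0.34,  2.34,  1.34,  0.41,  2.79]), np.float64(0.13)]
t 5.28 pos [432.8 253.  200. ] F [-0.   0.1 -0.2] w 85.6 q [-0.39  0.66 -0.12  1.65 -0.12  1.19  1.14] model err [ 1.9  1.  -3. ]
30 rows d [ 0.0037  0.0083 -0.0063] |mm| 8.3 w [-0.797  0.44   0.013] goal [500.5  97.  224.4] sim [array([-0.3 ,  0.38, -0.3 ,  2.33,  1.58,  0.55,  2.42]), np.float64(0.14)]
```

```bash
cat > rt.py <<'E'
import numpy as np
def Rt(tilt,head,sgn):
    t,p=np.radians([tilt,head]);x=np.array([np.cos(p)*np.sin(t),np.sin(p)*np.sin(t),-np.cos(t)])
    z=sgn*np.array([-np.sin(p),np.cos(p),0]);return np.c_[x,np.cross(z,x),z]
E
sed -i 's/from h import Rt/from rt import Rt/' fast.py; sed -i '/from h import cur/d' search.py
Q=$(python3 -c "
from h import *
print([float(round(v,4)) for v in cur()[0]['qpos']])"); echo $Q
cat > search3.py <<'E'
from search2 import *
def b3(P): return build2(P)[1:]
if __name__=="__main__":
    rng=np.random.default_rng(int(sys.argv[1])+50);q0=np.array(eval(sys.argv[2]));t0=time.time();pool=[]
    for fn in glob.glob("pp?.pkl"):
        for r,P in pickle.load(open(fn,"rb")):
            for k in range(8):
                P2=mut2(P,rng,1) if k else P
                P2["w2"]=np.clip(P2["w2"]+rng.normal(size=5)*[20,30,20,4,8]*(k>0),lo["w2"],hi["w2"]);pool.append((run(q0,b3(P2))[0],P2))
    pool.sort(key=lambda a:-a[0]);pool=pool[:6]
    while time.time()-t0<400:
        i=rng.integers(len(pool));P=mut2(pool[i][1],rng,rng.choice([.2,.6]))
        r,_=run(q0,b3(P))
        if r>pool[i][0]:pool[i]=(r,P)
        if time.time()-t0>150:pool=sorted(pool,key=lambda a:-a[0])[:2]
    pool.sort(key=lambda a:-a[0]);pickle.dump(pool,open(f"p3{sys.argv[1]}.pkl","wb"))
    print([round(float(p[0]),3) for p in pool])
E
for i in 1 2 3 4; do OMP_NUM_THREADS=1 python3 search3.py $i "$Q" & done; wait
cat > show3.py <<'E'
from search3 import *
q0=np.array(eval(sys.argv[1]))
a=max((x for f in glob.glob("p3?.pkl") for x in pickle.load(open(f,"rb"))),key=lambda a:a[0])
print(a[0]);P=a[1]
for k in P:print(k,np.round(P[k],0))
run(q0,b3(P),1,False)
E
python3 show3.py "$Q"
```

```text
[-0.3945, 0.6553, -0.1152, 1.6547, -0.1232, 1.1917, 1.1399]
[0.097, 0.096]
[0.097, 0.095]
[0.098, 0.097]
[0.098, 0.097]
0.0977076251863358
sg -1
w1 [ 461.  310.  219.   30. -160.]
w2 [484.  58. 219.  26.  -8.]
tb 34.0
hb -16.0
hc -40.0
tt 35.0
ht -1.0
hd -44.0
w3 [524. 275. 210.]
w4 [526. -73. 213.]
w5 [ 443. -121.  158.]
tg 14.0
hg -134.0
w2       [-0.05  0.39 -0.34  2.31  1.47  0.34  2.84] 0.099
pre      [-0.15  0.55 -0.41  2.25  1.74  0.6   2.35] 0.124
bottle   [-0.08  0.77 -0.42  2.16  1.99  0.67  2.21] 0.229
lift     [-0.11  0.64 -0.4   2.2   1.85  0.6   2.31] 0.272
out      [-0.14  0.6  -0.48  2.37  1.91  0.7   2.12] 0.098
over     [ 0.16  0.65 -0.2   2.1   1.76  0.49  2.37] 0.105
place    [ 0.22  0.81 -0.29  2.11  2.01  0.61  2.13] 0.268
up       [ 0.12  0.6  -0.25  2.21  1.78  0.55  2.26] 0.263
w3       [-0.4   0.57 -0.49  2.12  1.6   0.67  2.52] 0.212
pretub   [-0.43  0.64 -0.49  2.04  1.58  0.7   2.54] 0.354
tub      [-0.4   0.83 -0.45  1.95  1.79  0.7   2.44] 0.414
lift     [-0.41  0.73 -0.46  1.97  1.65  0.68  2.55] 0.394
out      [-0.49  0.66 -0.51  2.12  1.66  0.76  2.37] 0.35
w4       [ 0.15  0.47 -0.32  2.34  2.04  0.47  2.27] 0.116
over     [ 0.25  0.66 -0.05  2.02  1.82  0.35  2.42] 0.117
place    [ 0.37  0.82 -0.22  2.03  2.1   0.52  2.18] 0.134
up       [ 0.26  0.61 -0.15  2.15  1.9   0.45  2.29] 0.218
w5       [ 0.21  0.56 -0.2   1.98  0.39  0.81  2.11] 0.218
g0       [ 0.37  0.63 -0.13  2.06  0.49  0.64  2.2 ] 0.406
g1       [ 0.32  0.76 -0.07  2.08  0.56  0.49  2.12] 0.259
g2       [ 0.4   0.82 -0.13  1.85  0.52  0.65  2.24] 0.27
g3       [ 0.41  0.87 -0.16  1.7   0.49  0.75  2.28] 0.426
```

servo_tool(
  rows=[
    {"dx":0.0037,"dy":0.0083,"dz":-0.0063,"wx":-0.8,"wy":0.44,"wz":0.013,"fingers":0},
    {"dx":0.0037,"dy":0.0083,"dz":-0.0063,"wx":-0.8,"wy":0.44,"wz":0.013,"fingers":0},
    {"dx":0.0037,"dy":0.0083,"dz":-0.0063,"wx":-0.8,"wy":0.44,"wz":0.013,"fingers":0},
    {"dx":0.0037,"dy":0.0083,"dz":-0.0063,"wx":-0.8,"wy":0.44,"wz":0.013,"fingers":0},
    {"dx":0.0037,"dy":0.0083,"dz":-0.0063,"wx":-0.8,"wy":0.44,"wz":0.013,"fingers":0},
  ],
)

```text
clock: 5.9
eef_pos: [403.8, 223.3, 199.9]
tool_rot: [1.694, 1.152, -2.548]
force: [0.8, -0.3, -0.1]
width: 85.6
```

servo_tool(
  rows=[
    {"dx":0.0037,"dy":0.0083,"dz":-0.0063,"wx":-0.8,"wy":0.44,"wz":0.013,"fingers":0},
    {"dx":0.0037,"dy":0.0083,"dz":-0.0063,"wx":-0.8,"wy":0.44,"wz":0.013,"fingers":0},
    {"dx":0.0037,"dy":0.0083,"dz":-0.0063,"wx":-0.8,"wy":0.44,"wz":0.013,"fingers":0},
    {"dx":0.0037,"dy":0.0083,"dz":-0.0063,"wx":-0.8,"wy":0.44,"wz":0.013,"fingers":0},
    {"dx":0.0037,"dy":0.0083,"dz":-0.0063,"wx":-0.8,"wy":0.44,"wz":0.013,"fingers":0},
  ],
)

```text
clock: 6.52
eef_pos: [391.8, 184.0, 201.8]
tool_rot: [1.757, 1.109, -2.016]
force: [-0.3, -0.0, -0.5]
width: 85.6
```

```bash
python3 go.py 490 100 240 35 -16 20
```

```text
t 6.53 pos [391.8 184.  201.8] F [-0.3 -0.  -0.5] w 85.6 q [-0.51  0.59 -0.23  1.83  0.32  1.19  1.58] model err [-4.9  4.3 -5.9]
20 rows d [ 0.0037  0.0082 -0.0063] |mm| 8.2 w [-0.796  0.438  0.013] goal [500.5  97.  224.4] sim [array([-0.31,  0.38, -0.3 ,  2.33,  1.58,  0.55,  2.42]), np.float64(0.14)]
```

servo_tool(
  rows=[
    {"dx":0.0037,"dy":0.0082,"dz":-0.0063,"wx":-0.8,"wy":0.44,"wz":0.013,"fingers":0},
    {"dx":0.0037,"dy":0.0082,"dz":-0.0063,"wx":-0.8,"wy":0.44,"wz":0.013,"fingers":0},
    {"dx":0.0037,"dy":0.0082,"dz":-0.0063,"wx":-0.8,"wy":0.44,"wz":0.013,"fingers":0},
    {"dx":0.0037,"dy":0.0082,"dz":-0.0063,"wx":-0.8,"wy":0.44,"wz":0.013,"fingers":0},
    {"dx":0.0037,"dy":0.0082,"dz":-0.0063,"wx":-0.8,"wy":0.44,"wz":0.013,"fingers":0},
  ],
)

```text
clock: 7.15
eef_pos: [399.3, 144.1, 205.7]
tool_rot: [1.762, 1.058, -1.536]
force: [-0.2, 0.4, 0.0]
width: 85.6
```

servo_tool(
  rows=[
    {"dx":0.0037,"dy":0.0082,"dz":-0.0063,"wx":-0.8,"wy":0.44,"wz":0.013,"fingers":0},
    {"dx":0.0037,"dy":0.0082,"dz":-0.0063,"wx":-0.8,"wy":0.44,"wz":0.013,"fingers":0},
    {"dx":0.0037,"dy":0.0082,"dz":-0.0063,"wx":-0.8,"wy":0.44,"wz":0.013,"fingers":0},
    {"dx":0.0037,"dy":0.0082,"dz":-0.0063,"wx":-0.8,"wy":0.44,"wz":0.013,"fingers":0},
    {"dx":0.0037,"dy":0.0082,"dz":-0.0063,"wx":-0.8,"wy":0.44,"wz":0.013,"fingers":0},
  ],
)

```text
clock: 7.78
eef_pos: [424.3, 112.2, 211.3]
tool_rot: [1.723, 1.011, -1.094]
force: [-0.6, 0.0, 0.7]
width: 86.0
```

```bash
python3 go.py 490 100 240 35 -16 10
```

```text
t 7.78 pos [424.3 112.2 211.3] F [-0.6  0.   0.7] w 86.0 q [-0.52  0.47 -0.32  2.16  0.85  0.96  1.99] model err [-14.    0.6  -5.5]
10 rows d [ 0.0037  0.0082 -0.0062] |mm| 8.2 w [-0.791  0.437  0.013] goal [500.5  97.  224.4] sim [array([-0.31,  0.38, -0.3 ,  2.33,  1.58,  0.55,  2.42]), np.float64(0.14)]
```

servo_tool(
  rows=[
    {"dx":0.0037,"dy":0.0082,"dz":-0.0062,"wx":-0.79,"wy":0.44,"wz":0.013,"fingers":0},
    {"dx":0.0037,"dy":0.0082,"dz":-0.0062,"wx":-0.79,"wy":0.44,"wz":0.013,"fingers":0},
    {"dx":0.0037,"dy":0.0082,"dz":-0.0062,"wx":-0.79,"wy":0.44,"wz":0.013,"fingers":0},
    {"dx":0.0037,"dy":0.0082,"dz":-0.0062,"wx":-0.79,"wy":0.44,"wz":0.013,"fingers":0},
    {"dx":0.0037,"dy":0.0082,"dz":-0.0062,"wx":-0.79,"wy":0.44,"wz":0.013,"fingers":0},
  ],
)

```text
clock: 8.4
eef_pos: [460.7, 95.3, 217.9]
tool_rot: [1.658, 0.976, -0.678]
force: [-0.2, -0.4, -0.9]
width: 85.2
```

servo_tool(
  rows=[
    {"dx":0.0037,"dy":0.0082,"dz":-0.0062,"wx":-0.79,"wy":0.44,"wz":0.013,"fingers":0},
    {"dx":0.0037,"dy":0.0082,"dz":-0.0062,"wx":-0.79,"wy":0.44,"wz":0.013,"fingers":0},
    {"dx":0.0037,"dy":0.0082,"dz":-0.0062,"wx":-0.79,"wy":0.44,"wz":0.013,"fingers":0},
    {"dx":0.0037,"dy":0.0082,"dz":-0.0062,"wx":-0.79,"wy":0.44,"wz":0.013,"fingers":0},
    {"dx":0.0037,"dy":0.0082,"dz":-0.0062,"wx":-0.79,"wy":0.44,"wz":0.013,"fingers":0},
  ],
)

```text
clock: 9.02
eef_pos: [500.9, 97.0, 224.8]
tool_rot: [1.576, 0.958, -0.274]
force: [-0.1, 0.1, 0.3]
width: 85.6
```

```bash
python3 - <<'E'
import re
s=open('fit.py').read()
s=s.replace('''s,_=cur();D.append''','''D+=[([-1.236,.2573,.6076,2.3458,.8675,.2895,-.0176],[440.9,188.5,262.7],[-1.558,1.037,-.096]),
([-.56,.39,0,1.99,.07,.72,.9],[444.1,223.8,230.1],[-1.718,1.497,-.202]),
([-0.3945,0.6553,-0.1152,1.6547,-0.1232,1.1917,1.1399],[432.8,253,200],[1.576,1.172,-3.135]),
([-0.51,0.59,-0.23,1.83,0.32,1.19,1.58],[391.8,184,201.8],[1.757,1.109,-2.016]),
([-0.52,0.47,-0.32,2.16,0.85,0.96,1.99],[424.3,112.2,211.3],[1.723,1.011,-1.094])]
s,_=cur();D.append''')
open('fit.py','w').write(s)
k=open('kin.py').read()
k=k.replace("SG=np.array([60,60,60,40,40,60,40,40,100,60.])","SG=np.array([90,90,90,60,60,90,60,60,150,90.])")
open('kin.py','w').write(k)
E
python3 kin.py; python3 go.py 490 100 240 35 -16 1
```

```text
[ 3.355e+02 -9.900e+00  5.599e+02 -1.100e+00 -1.800e+01  3.824e+02
  1.000e-01 -8.000e-01  3.500e+02 -5.000e-01] 13.924329227041737
[ 0.5 -0.6 -0.6] [0. 0. 0.]
[-1.8  5.5  2.3] [-0.001  0.011 -0.005]
[ 0.6  0.4 -0.7] [ 0.002  0.002 -0.   ]
[ 1.4 -1.3  0. ] [ 0.005 -0.003  0.001]
[-0.6 -0.9  0.5] [-0.003 -0.004  0.001]
[-4.1 -0.9 -2.4] [-0.004 -0.002 -0.011]
[ 0.6 -0.5 -0.1] [-0. -0. -0.]
[ 1.3 -1.8  1.7] [-0.011  0.003  0.002]
[-1.9  0.  -1.8] [0.001 0.003 0.001]
[ 0.3  0.2 -0.1] [ 0. -0.  0.]
t 9.03 pos [500.9  97.  224.8] F [-0.1  0.1  0.3] w 85.6 q [-0.3   0.36 -0.31  2.38  1.63  0.55  2.35] model err [ 0.3  0.2 -0.1]
1 rows d [ 0.0001 -0.0007  0.0002] |mm| 0.5 w [-0.011 -0.029 -0.021] goal [500.5  97.  224.4] sim [array([-0.31,  0.36, -0.31,  2.38,  1.62,  0.55,  2.36]), np.float64(0.09)]
```

```bash
Q=$(python3 -c "
from h import *
print([float(round(v,4)) for v in cur()[0]['qpos']])"); echo $Q
sed 's/\[1:\]/[2:]/; s/glob.glob("pp?.pkl")/glob.glob("p3?.pkl")/; s/f"p3{/f"p4{/; s/<400/<200/; s/>150/>80/; s/from search2/from search2/' search3.py > search4.py
sed -i 's/argv\[1:\]/argv[1:]/' search4.py; grep -n "argv\|\[2:\]" search4.py | head
for i in 1 2 3 4; do OMP_NUM_THREADS=1 python3 search4.py $i "$Q" & done; wait
sed 's/search3/search4/;s/p3?/p4?/' show3.py > show4.py; python3 show4.py "$Q"
```

```text
[-0.3034, 0.3575, -0.3078, 2.3826, 1.628, 0.5512, 2.3539]
2:def b3(P): return build2(P)[2:]
4:    rng=np.random.default_rng(int(sys.argv[1])+50);q0=np.array(eval(sys.argv[2]));t0=time.time();pool=[]
16:    pool.sort(key=lambda a:-a[0]);pickle.dump(pool,open(f"p4{sys.argv[1]}.pkl","wb"))
[0.021, 0.021]
[0.021, 0.021]
[0.021, 0.021]
[0.021, 0.021]
0.02129467884973657
sg -1
w1 [ 468.  208.  226.   27. -177.]
w2 [446.  35. 215.  24. -13.]
tb 34.0
hb -16.0
hc -40.0
tt 36.0
ht 3.0
hd -43.0
w3 [520. 255. 219.]
w4 [530. -67. 208.]
w5 [ 465. -162.  174.]
tg 10.0
hg -122.0
pre      [-0.24  0.51 -0.3   2.32  1.81  0.55  2.25] 0.092
bottle   [-0.14  0.73 -0.33  2.25  2.07  0.64  2.08] 0.158
lift     [-0.18  0.6  -0.3   2.27  1.93  0.56  2.19] 0.196
out      [-0.23  0.56 -0.38  2.45  1.98  0.67  1.99] 0.021
over     [ 0.09  0.62 -0.1   2.17  1.86  0.44  2.25] 0.029
place    [ 0.17  0.78 -0.21  2.19  2.11  0.59  2.  ] 0.221
up       [ 0.05  0.57 -0.16  2.28  1.87  0.51  2.15] 0.195
w3       [-0.44  0.49 -0.38  2.25  1.75  0.56  2.41] 0.124
pretub   [-0.5   0.58 -0.38  2.15  1.7   0.61  2.42] 0.227
tub      [-0.44  0.78 -0.37  2.06  1.93  0.64  2.29] 0.326
lift     [-0.47  0.67 -0.35  2.07  1.78  0.59  2.42] 0.361
out      [-0.56  0.61 -0.41  2.22  1.78  0.69  2.25] 0.246
w4       [ 0.12  0.45 -0.27  2.41  2.23  0.47  2.1 ] 0.039
over     [ 0.24  0.63 -0.    2.1   2.05  0.33  2.22] 0.071
place    [ 0.35  0.79 -0.17  2.13  2.27  0.53  2.02] 0.122
up       [ 0.24  0.58 -0.09  2.23  2.09  0.44  2.12] 0.206
w5       [ 0.27  0.52 -0.16  1.97  0.34  0.76  2.46] 0.122
g0       [ 0.36  0.58 -0.08  2.15  0.44  0.5   2.47] 0.275
g1       [0.3  0.71 0.   2.18 0.5  0.34 2.4 ] 0.106
g2       [ 0.4   0.76 -0.08  1.96  0.46  0.5   2.5 ] 0.117
g3       [ 0.41  0.81 -0.11  1.81  0.44  0.61  2.54] 0.282
```

```bash
cat > chain.py <<'E'
from fast import *
def chain(q,W,sg=-1):
    for n,x,y_,zz,t,h,r in W:
        p,R=V([x,y_],zz,t,h,sg);q,m=path(q,p,R,r);print(f"{n:8s}",q.round(2),round(m,3))
    return q
E
python3 - <<'E'
from chain import *
q0=np.array([-0.3034, 0.3575, -0.3078, 2.3826, 1.628, 0.5512, 2.3539])
for t,h,hc in((34,-16,-40),(34,-10,-40),(36,-16,-30),(36,-16,-45)):
    print(t,h,hc);d=80*np.tan(np.radians(t))*np.array([np.cos(np.radians(h)),np.sin(np.radians(h))])
    chain(q0,[("pre",591-d[0],80-d[1],190,t,h,8),("b",591,80,110,t,h,6),("lift",571,82,160,t,h,4),("out",521,80,165,t,h,4),("x",535,-50,165,t,(h+hc)/2,6),("over",596,-156,160,t,hc,6),("place",596,-156,87,t,hc,5)])
E
```

```text
34 -16 -40
pre      [-0.24  0.51 -0.3   2.32  1.81  0.55  2.25] 0.091
b        [-0.14  0.73 -0.33  2.25  2.07  0.64  2.08] 0.157
lift     [-0.18  0.6  -0.3   2.27  1.93  0.56  2.19] 0.197
out      [-0.19  0.56 -0.35  2.39  1.98  0.62  2.07] 0.08
x        [ 0.02  0.56 -0.27  2.38  2.05  0.56  2.05] 0.075
over     [ 0.09  0.62 -0.1   2.17  1.87  0.43  2.25] 0.109
place    [ 0.17  0.78 -0.21  2.2   2.12  0.59  1.99] 0.219
34 -10 -40
pre      [-0.16  0.5  -0.33  2.35  1.97  0.52  2.22] 0.088
b        [-0.08  0.73 -0.37  2.27  2.19  0.63  2.1 ] 0.125
lift     [-0.12  0.6  -0.34  2.3   2.07  0.54  2.19] 0.172
out      [-0.12  0.56 -0.39  2.42  2.11  0.61  2.08] 0.054
x        [ 0.06  0.56 -0.3   2.39  2.12  0.56  2.06] 0.053
over     [ 0.1   0.62 -0.11  2.17  1.86  0.44  2.25] 0.098
place    [ 0.17  0.78 -0.22  2.2   2.11  0.59  2.  ] 0.224
36 -16 -30
pre      [-0.25  0.52 -0.32  2.35  1.88  0.61  2.15] 0.089
b        [-0.15  0.74 -0.34  2.27  2.12  0.7   2.01] 0.127
lift     [-0.19  0.61 -0.31  2.3   2.    0.62  2.11] 0.173
out      [-0.2   0.58 -0.36  2.41  2.03  0.68  2.  ] 0.056
x        [ 0.07  0.57 -0.31  2.42  2.23  0.62  1.98] 0.041
over     [ 0.2   0.62 -0.19  2.24  2.23  0.46  2.1 ] 0.062
place    [ 0.27  0.79 -0.29  2.26  2.38  0.65  1.96] 0.211
36 -16 -45
pre      [-0.25  0.52 -0.32  2.35  1.88  0.61  2.15] 0.089
b        [-0.15  0.74 -0.34  2.27  2.12  0.7   2.01] 0.127
lift     [-0.19  0.61 -0.31  2.3   2.    0.62  2.11] 0.173
out      [-0.2   0.58 -0.36  2.41  2.03  0.68  2.  ] 0.056
x        [-0.02  0.57 -0.27  2.39  2.04  0.63  1.99] 0.055
over     [ 0.05  0.63 -0.1   2.17  1.81  0.51  2.19] 0.098
place    [ 0.11  0.79 -0.19  2.19  2.05  0.64  1.94] 0.28
```

```bash
python3 go.py 539 95 188 34 -16 5
```

```text
t 9.03 pos [500.9  97.  224.8] F [-0.1  0.1  0.3] w 85.6 q [-0.3   0.36 -0.31  2.38  1.63  0.55  2.35] model err [ 0.3  0.2 -0.1]
5 rows d [ 0.0188  0.0025 -0.0022] |mm| 14.3 w [-0.002 -0.006 -0.038] goal [549.2  92.1 172.2] sim [array([-0.24,  0.52, -0.3 ,  2.32,  1.82,  0.56,  2.24]), np.float64(0.09)]
```

servo_tool(
  rows=[
    {"dx":0.0188,"dy":0.0025,"dz":-0.0022,"wz":-0.04,"fingers":0},
    {"dx":0.0188,"dy":0.0025,"dz":-0.0022,"wz":-0.04,"fingers":0},
    {"dx":0.0188,"dy":0.0025,"dz":-0.0022,"wz":-0.04,"fingers":0},
    {"dx":0.0188,"dy":0.0025,"dz":-0.0022,"wz":-0.04,"fingers":0},
    {"dx":0.0188,"dy":0.0025,"dz":-0.0022,"wz":-0.04,"fingers":0},
  ],
)

```text
schema error: expected keys dx, dy, dz, wx, wy, wz, fingers
```

```bash
cat > pic.py <<'E'
import sys
from h import *
n=sys.argv[1];reg=dict(side=(150,100,430,340),top=(110,110,450,300))
for c in ("side","top"):
    x0,y0,x1,y1=reg[c];im=ctrl.get_image(c)[y0:y1,x0:x1,::-1]
    k=min(2.6,800/im.shape[1],600/im.shape[0]);cv2.imwrite(f"pics/{c}_{n}.png",cv2.resize(im,None,fx=k,fy=k,interpolation=cv2.INTER_CUBIC))
E
python3 pic.py pre; python3 go.py 591 80 108 34 -16 5
```

```text
t 9.12 pos [500.9  95.6 224.9] F [0.4 0.4 0.5] w 85.5 q [-0.3   0.36 -0.31  2.38  1.63  0.55  2.35] model err [ 0.3  0.2 -0.1]
5 rows d [ 0.0445  0.0021 -0.0026] |mm| 33.5 w [-0.01  -0.    -0.038] goal [601.2  77.1  92.2] sim [array([-0.15,  0.73, -0.33,  2.25,  2.08,  0.64,  2.06]), np.float64(0.09)]
```

View pics/side_pre.png

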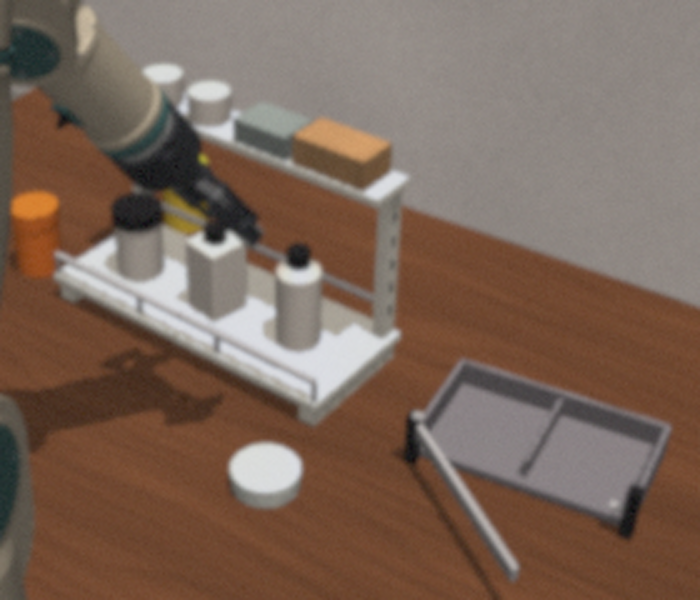

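View pics/top_pre.png

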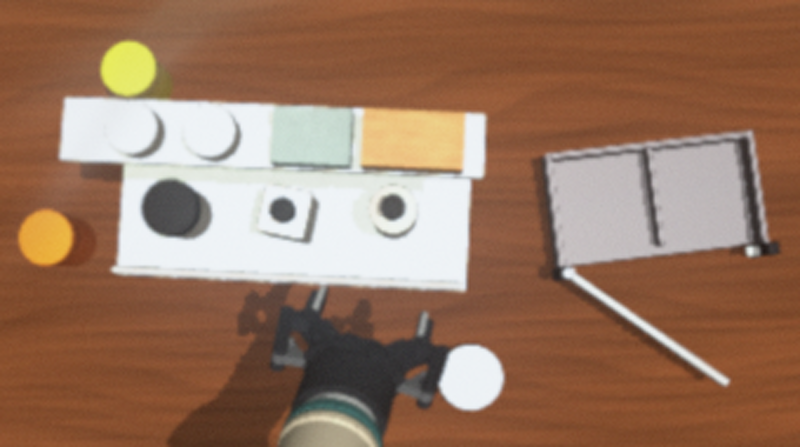

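The call was refused because wx and wy were missing, so nothing moved. The pictures show the open gripper in front of the rack, fingertips at (320,290) and (425,320) in the top crop, aimed at the bottle at (392,208). I'll resend with all keys.

servo_tool(
  rows=[
    {"dx":0.0188,"dy":0.0025,"dz":-0.0022,"wx":0,"wy":0,"wz":-0.04,"fingers":0},
    {"dx":0.0188,"dy":0.0025,"dz":-0.0022,"wx":0,"wy":0,"wz":-0.04,"fingers":0},
    {"dx":0.0188,"dy":0.0025,"dz":-0.0022,"wx":0,"wy":0,"wz":-0.04,"fingers":0},
    {"dx":0.0188,"dy":0.0025,"dz":-0.0022,"wx":0,"wy":0,"wz":-0.04,"fingers":0},
    {"dx":0.0188,"dy":0.0025,"dz":-0.0022,"wx":0,"wy":0,"wz":-0.04,"fingers":0},
  ],
)

```text
clock: 9.75
eef_pos: [549.4, 91.5, 171.4]
tool_rot: [1.577, 0.979, -0.277]
force: [-0.7, 0.5, 0.5]
width: 85.6
```

```bash
python3 go.py 591 80 108 34 -16 8; python3 pic.py pre2
```

```text
t 9.75 pos [549.4  91.5 171.4] F [-0.7  0.5  0.5] w 85.6 q [-0.24  0.52 -0.3   2.32  1.83  0.55  2.23] model err [ 0.4  0.2 -0.1]
8 rows d [ 0.0159  0.0001 -0.0001] |mm| 12.0 w [-0.005 -0.001  0.002] goal [601.2  77.1  92.2] sim [array([-0.14,  0.73, -0.33,  2.25,  2.08,  0.64,  2.07]), np.float64(0.16)]
```

View pics/top_pre2.png

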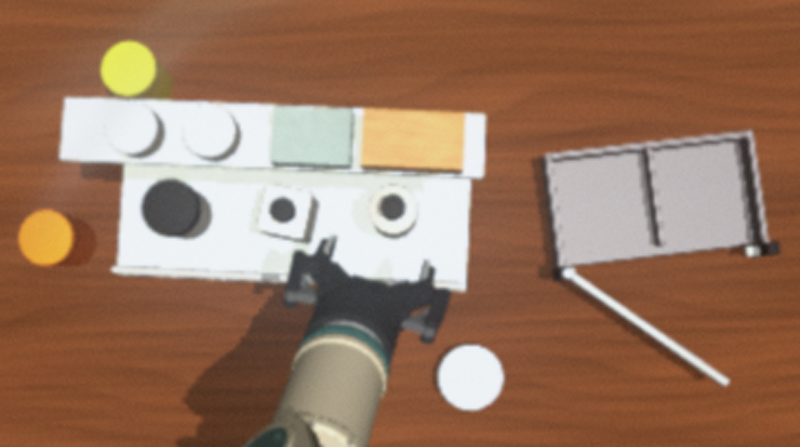

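View pics/side_pre2.png

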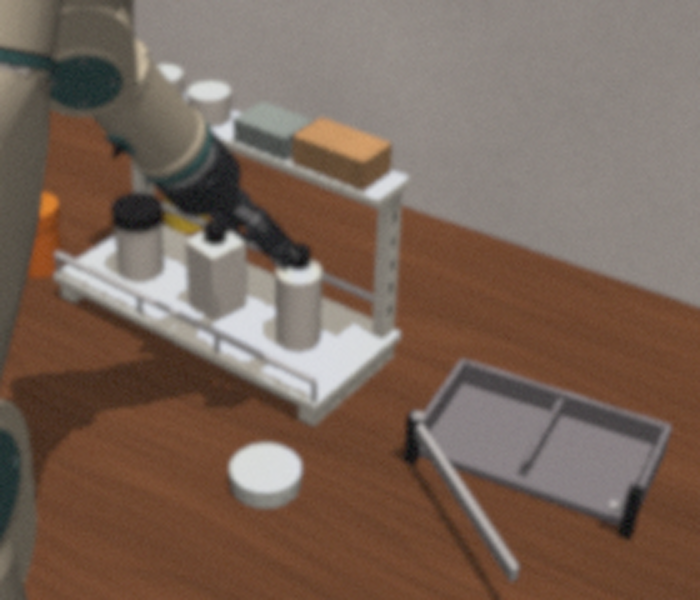

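The fingertips are at (328,245) and (428,270), and the line between them points at the cap at (392,208). Advancing.

servo_tool(
  rows=[
    {"dx":0.0159,"dy":0,"dz":0,"wx":0,"wy":0,"wz":0,"fingers":0},
    {"dx":0.0159,"dy":0,"dz":0,"wx":0,"wy":0,"wz":0,"fingers":0},
    {"dx":0.0159,"dy":0,"dz":0,"wx":0,"wy":0,"wz":0,"fingers":0},
    {"dx":0.0159,"dy":0,"dz":0,"wx":0,"wy":0,"wz":0,"fingers":0},
    {"dx":0.0159,"dy":0,"dz":0,"wx":0,"wy":0,"wz":0,"fingers":0},
  ],
)

```text
clock: 10.48
eef_pos: [581.3, 81.9, 121.9]
tool_rot: [1.576, 0.979, -0.278]
force: [0.2, -0.2, -0.1]
width: 85.4
```

servo_tool(
  rows=[
    {"dx":0.0159,"dy":0,"dz":0,"wx":0,"wy":0,"wz":0,"fingers":0},
    {"dx":0.0159,"dy":0,"dz":0,"wx":0,"wy":0,"wz":0,"fingers":0},
    {"dx":0.0159,"dy":0,"dz":0,"wx":0,"wy":0,"wz":0,"fingers":0},
  ],
)

```text
clock: 10.85
eef_pos: [600.5, 76.3, 92.0]
tool_rot: [1.576, 0.979, -0.278]
force: [-0.0, -0.6, 0.8]
width: 85.4
```

```bash
python3 go.py 591 80 108 34 -16 1; python3 pic.py at
```

```text
t 10.85 pos [600.5  76.3  92. ] F [-0.  -0.6  0.8] w 85.4 q [-0.14  0.73 -0.33  2.25  2.08  0.64  2.06] model err [ 0.4  0.3 -0.3]
1 rows d [ 0.0001  0.0007 -0.0012] |mm| 1.1 w [-0.035 -0.008  0.014] goal [601.2  77.1  92.2] sim [array([-0.15,  0.73, -0.33,  2.25,  2.08,  0.64,  2.06]), np.float64(0.22)]
```

View pics/top_at.png

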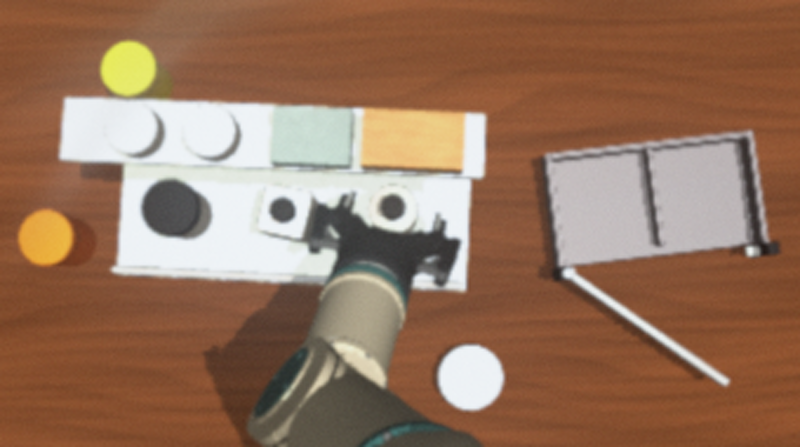

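View pics/side_at.png

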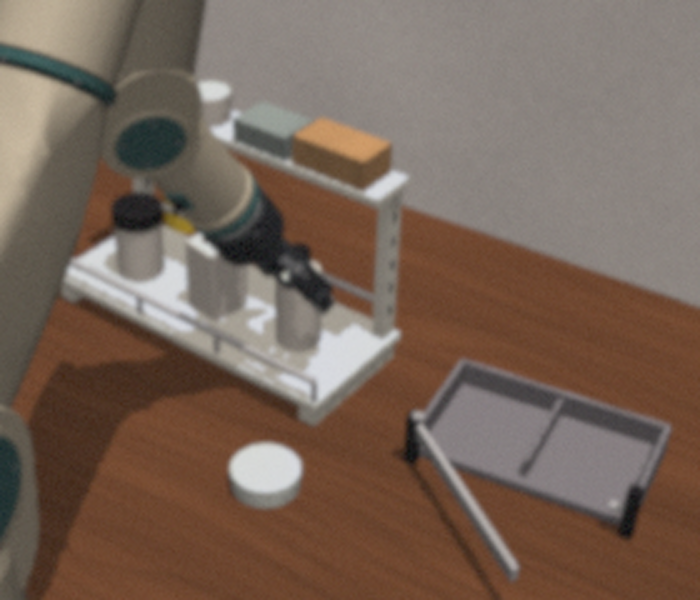

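The fingertips are at (348,198) and (440,215), straddling the bottle at (392,208). The canister is untouched. Closing.

servo_tool(
  rows=[
    {"dx":0,"dy":0,"dz":0,"wx":0,"wy":0,"wz":0,"fingers":0.4},
    {"dx":0,"dy":0,"dz":0,"wx":0,"wy":0,"wz":0,"fingers":1},
    {"dx":0,"dy":0,"dz":0,"wx":0,"wy":0,"wz":0,"fingers":1},
    {"dx":0,"dy":0,"dz":0,"wx":0,"wy":0,"wz":0,"fingers":1},
    {"dx":0,"dy":0,"dz":0,"wx":0,"wy":0,"wz":0,"fingers":1},
  ],
)

```text
clock: 11.58
eef_pos: [600.3, 76.8, 93.4]
tool_rot: [1.576, 0.978, -0.277]
force: [-2.4, 1.2, 6.2]
width: 48.4
```

servo_tool(
  rows=[
    {"dx":0,"dy":0,"dz":0,"wx":0,"wy":0,"wz":0,"fingers":1},
    {"dx":0,"dy":0,"dz":0,"wx":0,"wy":0,"wz":0,"fingers":1},
  ],
)

```text
clock: 11.82
eef_pos: [600.3, 76.8, 93.4]
tool_rot: [1.576, 0.978, -0.277]
force: [-1.6, 0.0, 6.2]
width: 48.4
```

```bash
python3 go.py 571 80 162 34 -16 5
```

```text
t 11.82 pos [600.3  76.8  93.4] F [-1.6  0.   6.2] w 48.4 q [-0.15  0.73 -0.33  2.25  2.08  0.64  2.06] model err [ 0.4  0.3 -0.3]
5 rows d [-0.0144  0.0038  0.0013] |mm| 11.2 w [-0.006 -0.003  0.   ] goal [581.2  77.1 146.2] sim [array([-0.19,  0.59, -0.29,  2.27,  1.94,  0.55,  2.19]), np.float64(0.2)]
```

servo_tool(
  rows=[
    {"dx":-0.0144,"dy":0.0038,"dz":0.001,"wx":0,"wy":0,"wz":0,"fingers":1},
    {"dx":-0.0144,"dy":0.0038,"dz":0.001,"wx":0,"wy":0,"wz":0,"fingers":1},
    {"dx":-0.0144,"dy":0.0038,"dz":0.001,"wx":0,"wy":0,"wz":0,"fingers":1},
    {"dx":-0.0144,"dy":0.0038,"dz":0.001,"wx":0,"wy":0,"wz":0,"fingers":1},
    {"dx":-0.0144,"dy":0.0038,"dz":0.001,"wx":0,"wy":0,"wz":0,"fingers":1},
  ],
)

```text
clock: 12.45
eef_pos: [581.1, 77.9, 146.4]
tool_rot: [1.576, 0.979, -0.277]
force: [-0.6, -0.2, -2.3]
width: 48.4
```

```bash
python3 go.py 521 80 165 34 -16 4; python3 pic.py lift
```

```text
t 12.45 pos [581.1  77.9 146.4] F [-0.6 -0.2 -2.3] w 48.4 q [-0.19  0.59 -0.29  2.27  1.93  0.55  2.19] model err [ 0.4  0.3 -0.1]
4 rows d [-0.0097 -0.0127  0.0049] |mm| 12.5 w [-0.009 -0.003  0.003] goal [531.2  77.1 149.2] sim [array([-0.2 ,  0.56, -0.34,  2.39,  1.98,  0.62,  2.06]), np.float64(0.08)]
```

View pics/side_lift.png

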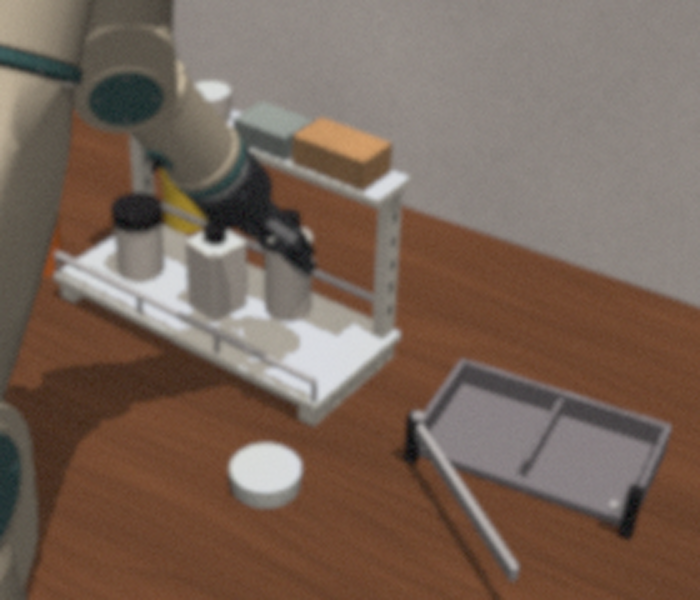

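The bottle hangs upright in the gripper, with its base near (288,316) clear of the stock board. The wrist reads -2.3 N, which matches its weight. Drawing it out forward.

servo_tool(
  rows=[
    {"dx":-0.0097,"dy":-0.0127,"dz":0.0049,"wx":0,"wy":0,"wz":0,"fingers":1},
    {"dx":-0.0097,"dy":-0.0127,"dz":0.0049,"wx":0,"wy":0,"wz":0,"fingers":1},
    {"dx":-0.0097,"dy":-0.0127,"dz":0.0049,"wx":0,"wy":0,"wz":0,"fingers":1},
    {"dx":-0.0097,"dy":-0.0127,"dz":0.0049,"wx":0,"wy":0,"wz":0,"fingers":1},
  ],
)

```text
clock: 13.05
eef_pos: [530.2, 76.9, 148.1]
tool_rot: [1.575, 0.979, -0.278]
force: [-0.4, -0.0, -2.6]
width: 48.0
```

```bash
python3 go.py 500 80 168 34 -18 3;  python3 go.py 530 -50 166 34 -28 8
```

```text
t 13.05 pos [530.2  76.9 148.1] F [-0.4 -0.  -2.6] w 48.0 q [-0.2   0.56 -0.34  2.39  1.99  0.62  2.06] model err [ 0.4  0.2 -0.2]
3 rows d [-0.0063 -0.006   0.0027] |mm| 6.8 w [ 0.082 -0.064  0.007] goal [510.1  76.7 152.2] sim [array([-0.23,  0.55, -0.35,  2.43,  1.94,  0.65,  2.02]), np.float64(0.04)]
t 13.05 pos [530.2  76.9 148.1] F [-0.4 -0.  -2.6] w 48.0 q [-0.2   0.56 -0.34  2.39  1.99  0.62  2.06] model err [ 0.4  0.2 -0.2]
8 rows d [0.005 0.008 0.02 ] |mm| 16.6 w [ 0.203 -0.14   0.003] goal [539.4 -55.  150.2] sim [array([ 0.01,  0.55, -0.27,  2.39,  2.06,  0.56,  2.04]), np.float64(0.07)]
```

servo_tool(
  rows=[
    {"dx":0.005,"dy":0.008,"dz":0.02,"wx":0.2,"wy":-0.14,"wz":0,"fingers":1},
    {"dx":0.005,"dy":0.008,"dz":0.02,"wx":0.2,"wy":-0.14,"wz":0,"fingers":1},
    {"dx":0.005,"dy":0.008,"dz":0.02,"wx":0.2,"wy":-0.14,"wz":0,"fingers":1},
    {"dx":0.005,"dy":0.008,"dz":0.02,"wx":0.2,"wy":-0.14,"wz":0,"fingers":1},
    {"dx":0.005,"dy":0.008,"dz":0.02,"wx":0.2,"wy":-0.14,"wz":0,"fingers":1},
  ],
)

```text
clock: 13.68
eef_pos: [540.4, -6.9, 149.4]
tool_rot: [1.571, 0.979, -0.412]
force: [-0.2, 0.5, -1.8]
width: 47.9
```

servo_tool(
  rows=[
    {"dx":0.005,"dy":0.008,"dz":0.02,"wx":0.2,"wy":-0.14,"wz":0,"fingers":1},
    {"dx":0.005,"dy":0.008,"dz":0.02,"wx":0.2,"wy":-0.14,"wz":0,"fingers":1},
    {"dx":0.005,"dy":0.008,"dz":0.02,"wx":0.2,"wy":-0.14,"wz":0,"fingers":1},
  ],
)

```text
clock: 14.05
eef_pos: [540.5, -56.2, 150.1]
tool_rot: [1.569, 0.979, -0.49]
force: [1.0, -0.3, -1.7]
width: 48.7
```

```bash
python3 go.py 596 -156 160 34 -40 8
```

```text
t 14.05 pos [540.5 -56.2 150.1] F [ 1.  -0.3 -1.7] w 48.7 q [ 0.01  0.55 -0.26  2.38  2.06  0.56  2.05] model err [ 0.2  0.2 -0.2]
8 rows d [0.0112 0.0149 0.0091] |mm| 15.6 w [ 0.209 -0.139  0.002] goal [ 604.1 -162.8  144.2] sim [array([ 0.08,  0.62, -0.09,  2.17,  1.87,  0.43,  2.24]), np.float64(0.1)]
```

servo_tool(
  rows=[
    {"dx":0.0112,"dy":0.0149,"dz":0.0091,"wx":0.21,"wy":-0.14,"wz":0,"fingers":1},
    {"dx":0.0112,"dy":0.0149,"dz":0.0091,"wx":0.21,"wy":-0.14,"wz":0,"fingers":1},
    {"dx":0.0112,"dy":0.0149,"dz":0.0091,"wx":0.21,"wy":-0.14,"wz":0,"fingers":1},
    {"dx":0.0112,"dy":0.0149,"dz":0.0091,"wx":0.21,"wy":-0.14,"wz":0,"fingers":1},
    {"dx":0.0112,"dy":0.0149,"dz":0.0091,"wx":0.21,"wy":-0.14,"wz":0,"fingers":1},
  ],
)

```text
clock: 14.68
eef_pos: [583.5, -120.9, 146.3]
tool_rot: [1.57, 0.979, -0.621]
force: [-0.8, -0.5, -2.6]
width: 48.9
```

servo_tool(
  rows=[
    {"dx":0.0112,"dy":0.0149,"dz":0.0091,"wx":0.21,"wy":-0.14,"wz":0,"fingers":1},
    {"dx":0.0112,"dy":0.0149,"dz":0.0091,"wx":0.21,"wy":-0.14,"wz":0,"fingers":1},
    {"dx":0.0112,"dy":0.0149,"dz":0.0091,"wx":0.21,"wy":-0.14,"wz":0,"fingers":1},
  ],
)

```text
clock: 15.05
eef_pos: [604.4, -162.7, 144.2]
tool_rot: [1.57, 0.979, -0.7]
force: [-1.0, 0.1, -1.0]
width: 48.5
```

```bash
python3 go.py 596 -156 90 34 -40 8; python3 pic.py over; python3 -c "
from h import *
for c in ('side','top'):
  for n in ('bottle',):
    print(c,[(np.round(d['point'],1),round(d['conf'],2)) for d in ctrl.mark_of(n,c)[:3]])"
```

```text
t 15.05 pos [ 604.4 -162.7  144.2] F [-1.   0.1 -1. ] w 48.5 q [ 0.08  0.62 -0.08  2.17  1.86  0.42  2.25] model err [0.2 0.2 0.1]
8 rows d [ 0.0097 -0.0065  0.0001] |mm| 8.7 w [-0.001  0.001  0.002] goal [ 604.1 -162.8   74.2] sim [array([ 0.16,  0.77, -0.2 ,  2.2 ,  2.11,  0.58,  2.  ]), np.float64(0.2)]
side [(array([348.8, 250.5]), 0.89)]
top [(array([370.4, 197.4]), 0.78)]
```

View pics/side_over.png

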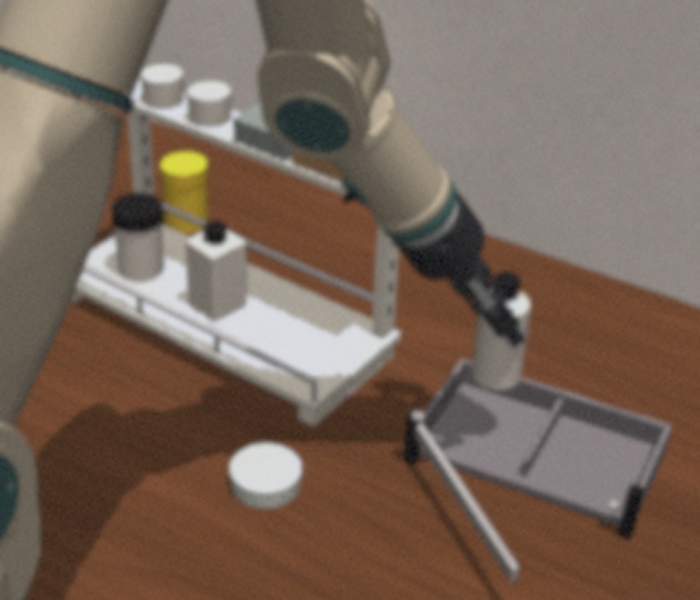

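View pics/top_over.png

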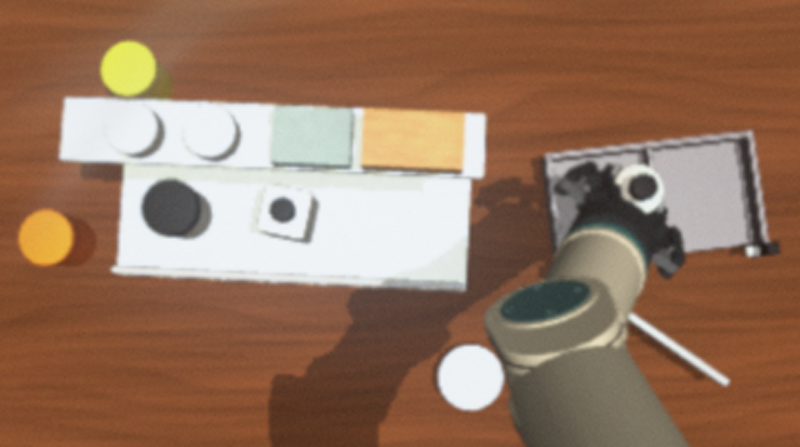

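```bash
cat >> h.py <<'E'
TC=lambda x,y:np.array([x/2.353+110-.3,y/2.353+110-.3]); SC=lambda x,y:np.array([x/2.5+150-.3,y/2.5+100-.3])
E
python3 -c "
from h import *
print('cap',tri(SC(509,281),TC(643,186)))
print('base by net',tri([348.8,250.5],[370.4,197.4]))
print('base front px', proj('side',[596,-156,85]), proj('top',[596,-156,205]))
for n,a in (('post hinge',None),): pass
C=np.array([600.5,-213.3]);R=np.array([[np.cos(.08),-np.sin(.08)],[np.sin(.08),np.cos(.08)]])
for u in ([-68,112,62],[-68,-115,62],[66,118,40],[66,-118,40],[-60,0,35],[60,0,35]):
  w=C+R@u[:2]; print(u,'top crop',(proj('top',[*w,u[2]])-110+.3)*2.353,'side crop',(proj('side',[*w,u[2]])-[150,100]+.3)*2.5)
"
```

```text
cap (array([ 598.86886799, -157.31825429,  202.66688626]), np.float64(0.5335703182933003))
base by net (array([ 593.15138221, -156.26469031,   86.01192353]), np.float64(1.9504617102623456))
base front px [347.21778614 250.52300239] [383.09565264 189.64290078]
[-68, 112, 62] top crop [569.95007524 271.15521037] side crop [415.80963901 415.94726826]
[-68, -115, 62] top crop [775.06996239 248.37121416] side crop [633.09552766 490.9925353 ]
[66, 118, 40] top crop [546.97481278 152.49153617] side crop [460.76527867 358.49153315]
[66, -118, 40] top crop [754.49130418 130.65783512] side crop [670.45786488 426.85415326]
[-60, 0, 35] top crop [664.65224425 253.78729029] side crop [520.17895273 467.51291633]
[60, 0, 35] top crop [651.13253267 147.41085054] side crop [560.68203296 398.76151505]
```

The bottle is over its bay at about (598,-157) with its underside at about 85. Carrier corners predicted from my model match the picture. Lowering.

servo_tool(
  rows=[
    {"dx":0.0097,"dy":-0.0065,"dz":0,"wx":0,"wy":0,"wz":0,"fingers":1},
    {"dx":0.0097,"dy":-0.0065,"dz":0,"wx":0,"wy":0,"wz":0,"fingers":1},
    {"dx":0.0097,"dy":-0.0065,"dz":0,"wx":0,"wy":0,"wz":0,"fingers":1},
    {"dx":0.0097,"dy":-0.0065,"dz":0,"wx":0,"wy":0,"wz":0,"fingers":1},
    {"dx":0.0097,"dy":-0.0065,"dz":0,"wx":0,"wy":0,"wz":0,"fingers":1},
  ],
)

```text
clock: 15.88
eef_pos: [604.0, -161.6, 99.9]
tool_rot: [1.57, 0.979, -0.698]
force: [-0.1, 1.0, -2.5]
width: 48.1
```

servo_tool(
  rows=[
    {"dx":0.0097,"dy":-0.0065,"dz":0,"wx":0,"wy":0,"wz":0,"fingers":1},
    {"dx":0.0097,"dy":-0.0065,"dz":0,"wx":0,"wy":0,"wz":0,"fingers":1},
    {"dx":0.007,"dy":-0.0047,"dz":0,"wx":0,"wy":0,"wz":0,"fingers":1},
    {"dx":0,"dy":0,"dz":0,"wx":0,"wy":0,"wz":0,"fingers":1},
  ],
)

```text
clock: 16.38
eef_pos: [603.8, -161.8, 75.9]
tool_rot: [1.569, 0.98, -0.699]
force: [0.4, -0.9, -2.4]
width: 48.3
```

servo_tool(
  rows=[
    {"dx":0.0011,"dy":-0.0007,"dz":0,"wx":0,"wy":0,"wz":0,"fingers":1},
    {"dx":0.0011,"dy":-0.0007,"dz":0,"wx":0,"wy":0,"wz":0,"fingers":1},
  ],
)

```text
clock: 16.62
eef_pos: [604.4, -161.9, 75.0]
tool_rot: [1.571, 0.978, -0.698]
force: [0.7, 0.3, -1.4]
width: 48.3
```

servo_tool(
  rows=[
    {"dx":0.0011,"dy":-0.0007,"dz":0,"wx":0,"wy":0,"wz":0,"fingers":1},
    {"dx":0.0011,"dy":-0.0007,"dz":0,"wx":0,"wy":0,"wz":0,"fingers":1},
  ],
)

```text
clock: 16.88
eef_pos: [604.3, -161.8, 72.9]
tool_rot: [1.571, 0.978, -0.698]
force: [-0.1, -0.2, -1.6]
width: 48.4
```

servo_tool(
  rows=[
    {"dx":0.0009,"dy":-0.0006,"dz":0,"wx":0,"wy":0,"wz":0,"fingers":1},
    {"dx":0,"dy":0,"dz":0,"wx":0,"wy":0,"wz":0,"fingers":1},
  ],
)

```text
clock: 17.12
eef_pos: [604.1, -161.8, 71.9]
tool_rot: [1.57, 0.979, -0.698]
force: [0.2, -0.1, -1.9]
width: 48.3
```

servo_tool(
  rows=[
    {"dx":0.0009,"dy":-0.0006,"dz":0,"wx":0,"wy":0,"wz":0,"fingers":1},
    {"dx":0,"dy":0,"dz":0,"wx":0,"wy":0,"wz":0,"fingers":1},
  ],
)

```text
clock: 17.38
eef_pos: [604.1, -161.9, 71.1]
tool_rot: [1.57, 0.979, -0.698]
force: [-1.0, -0.6, -2.7]
width: 48.4
```

servo_tool(
  rows=[
    {"dx":0.0009,"dy":-0.0006,"dz":0,"wx":0,"wy":0,"wz":0,"fingers":1},
    {"dx":0,"dy":0,"dz":0,"wx":0,"wy":0,"wz":0,"fingers":1},
  ],
)

```text
clock: 17.62
eef_pos: [604.3, -162.0, 70.5]
tool_rot: [1.57, 0.978, -0.698]
force: [-0.4, 0.5, -0.1]
width: 48.4
```

servo_tool(
  rows=[
    {"dx":0.0009,"dy":-0.0006,"dz":0,"wx":0,"wy":0,"wz":0,"fingers":1},
    {"dx":0,"dy":0,"dz":0,"wx":0,"wy":0,"wz":0,"fingers":1},
  ],
)

```text
clock: 17.88
eef_pos: [604.4, -162.1, 70.5]
tool_rot: [1.571, 0.977, -0.698]
force: [-3.1, 1.7, 5.7]
width: 48.5
```

servo_tool(
  rows=[
    {"dx":0,"dy":0,"dz":0,"wx":0,"wy":0,"wz":0,"fingers":0.35},
    {"dx":0,"dy":0,"dz":0,"wx":0,"wy":0,"wz":0,"fingers":0.2},
    {"dx":0,"dy":0,"dz":0,"wx":0,"wy":0,"wz":0,"fingers":0},
    {"dx":0,"dy":0,"dz":0,"wx":0,"wy":0,"wz":0,"fingers":0},
  ],
)

```text
clock: 18.38
eef_pos: [604.2, -161.9, 69.4]
tool_rot: [1.57, 0.979, -0.698]
force: [-0.2, 0.1, -0.6]
width: 85.5
```

```bash
python3 go.py 555 -122 170 34 -40 8; python3 pic.py rel
```

```text
t 18.38 pos [ 604.2 -161.9   69.4] F [-0.2  0.1 -0.6] w 85.5 q [ 0.16  0.78 -0.21  2.19  2.12  0.58  1.99] model err [ 0.4  0.2 -0.1]
8 rows d [-0.0166  0.0006  0.0002] |mm| 12.5 w [0.001 0.    0.002] goal [ 563.1 -128.8  154.2] sim [array([ 0.04,  0.56, -0.14,  2.27,  1.87,  0.49,  2.16]), np.float64(0.2)]
```

View pics/side_rel.png

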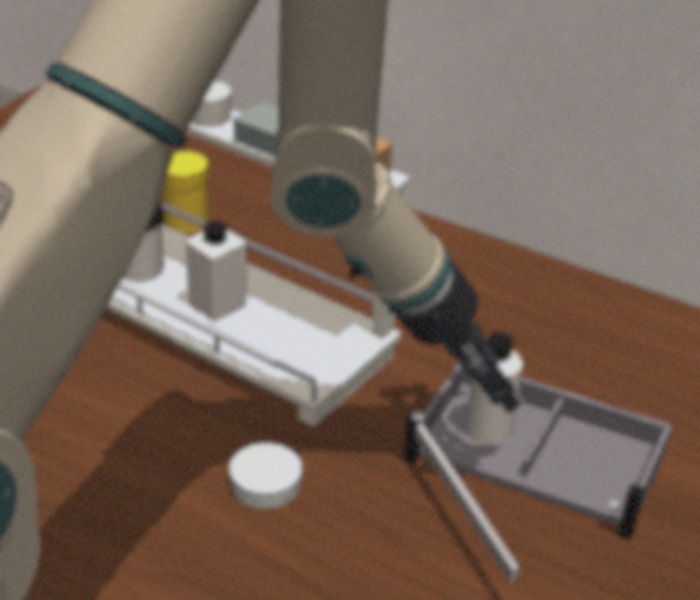

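View pics/top_rel.png

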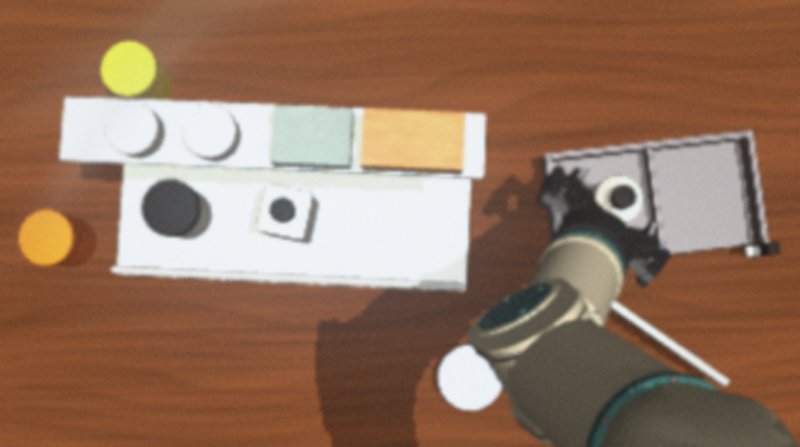

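The bottle stands upright in the hinge bay, cap at (623,196) in the top crop, and the fingers are open. Retreating along the tool axis.

servo_tool(
  rows=[
    {"dx":-0.0166,"dy":0.0003,"dz":0,"wx":0,"wy":0,"wz":0,"fingers":0},
    {"dx":-0.0166,"dy":0.0003,"dz":0,"wx":0,"wy":0,"wz":0,"fingers":0},
    {"dx":-0.0166,"dy":0.0003,"dz":0,"wx":0,"wy":0,"wz":0,"fingers":0},
    {"dx":-0.0166,"dy":0.0003,"dz":0,"wx":0,"wy":0,"wz":0,"fingers":0},
    {"dx":-0.0166,"dy":0.0003,"dz":0,"wx":0,"wy":0,"wz":0,"fingers":0},
  ],
)

```text
clock: 19.1
eef_pos: [578.0, -139.7, 122.7]
tool_rot: [1.571, 0.979, -0.697]
force: [0.2, 0.8, 0.4]
width: 85.4
```

servo_tool(
  rows=[
    {"dx":-0.0166,"dy":0.0003,"dz":0,"wx":0,"wy":0,"wz":0,"fingers":0},
    {"dx":-0.0166,"dy":0.0003,"dz":0,"wx":0,"wy":0,"wz":0,"fingers":0},
    {"dx":-0.0166,"dy":0.0003,"dz":0,"wx":0,"wy":0,"wz":0,"fingers":0},
  ],
)

```text
clock: 19.48
eef_pos: [562.4, -126.8, 153.9]
tool_rot: [1.571, 0.979, -0.698]
force: [-0.0, 0.0, -0.4]
width: 85.4
```

```bash
python3 - <<'E'
from h import *
from chain import chain
s,_=cur();q=s["qpos"];print(s["clock"],q.round(3))
for hd,x4 in((-43,525),(-43,515),(-30,525)):
    d=80*np.tan(np.radians(36))
    q2=chain(q,[("w3a",530,60,220,36,-20,8),("w3",522,255,222,36,0,8),("pre",600-d*np.cos(.05),308-d*np.sin(.05),195,36,3,5),("tub",600,308,115,36,3,5),("lift",582,309,165,36,3,4),("out",515,312,172,36,0,5),("w4",x4,-20,210,36,-20,12),("w4b",x4,-170,225,36,-35,8),("over",605,-270,172,36,hd,6),("place",605,-270,92,36,hd,5),("up",563,-232,172,36,hd,5)]);print()
E
```

```text
19.475 [ 0.035  0.564 -0.139  2.275  1.864  0.493  2.159]
w3a      [-0.24  0.44 -0.25  2.35  1.76  0.55  2.27] 0.124
w3       [-0.47  0.48 -0.36  2.23  1.67  0.58  2.43] 0.128
pre      [-0.51  0.58 -0.37  2.15  1.71  0.6   2.43] 0.247
tub      [-0.45  0.77 -0.36  2.06  1.93  0.63  2.29] 0.327
lift     [-0.48  0.66 -0.35  2.08  1.78  0.59  2.41] 0.356
out      [-0.57  0.62 -0.38  2.19  1.73  0.68  2.28] 0.283
w4       [-0.03  0.44 -0.25  2.41  2.08  0.5   2.13] 0.056
w4b      [ 0.15  0.42 -0.09  2.34  2.04  0.38  2.21] 0.058
over     [ 0.24  0.63 -0.01  2.1   2.02  0.34  2.24] 0.106
place    [ 0.35  0.79 -0.18  2.13  2.25  0.53  2.03] 0.127
up       [ 0.25  0.59 -0.11  2.23  2.07  0.45  2.13] 0.216

w3a      [-0.24  0.44 -0.25  2.35  1.76  0.55  2.27] 0.124
w3       [-0.47  0.48 -0.36  2.23  1.67  0.58  2.43] 0.128
pre      [-0.51  0.58 -0.37  2.15  1.71  0.6   2.43] 0.247
tub      [-0.45  0.77 -0.36  2.06  1.93  0.63  2.29] 0.327
lift     [-0.48  0.66 -0.35  2.08  1.78  0.59  2.41] 0.356
out      [-0.57  0.62 -0.38  2.19  1.73  0.68  2.28] 0.283
w4       [-0.03  0.43 -0.26  2.44  2.0
[... 206 characters left out ...]
 [ 0.24  0.59 -0.1   2.23  2.07  0.44  2.12] 0.213

w3a      [-0.24  0.44 -0.25  2.35  1.76  0.55  2.27] 0.124
w3       [-0.47  0.48 -0.36  2.23  1.67  0.58  2.43] 0.128
pre      [-0.51  0.58 -0.37  2.15  1.71  0.6   2.43] 0.247
tub      [-0.45  0.77 -0.36  2.06  1.93  0.63  2.29] 0.327
lift     [-0.48  0.66 -0.35  2.08  1.78  0.59  2.41] 0.356
out      [-0.57  0.62 -0.38  2.19  1.73  0.68  2.28] 0.283
w4       [-0.03  0.44 -0.25  2.41  2.08  0.5   2.13] 0.056
w4b      [ 0.15  0.42 -0.09  2.34  2.04  0.38  2.21] 0.058
over     [ 0.44  0.62 -0.18  2.13  2.37  0.31  2.2 ] 0.084
place    [ 0.53  0.79 -0.31  2.16  2.5   0.52  2.1 ] 0.107
up       [ 0.45  0.58 -0.26  2.26  2.38  0.43  2.13] 0.198
```

```bash
python3 go.py 525 60 220 36 -20 9
```

```text
t 19.48 pos [ 562.4 -126.8  153.9] F [-0.   0.  -0.4] w 85.4 q [ 0.03  0.56 -0.14  2.28  1.86  0.49  2.16] model err [0.2 0.2 0. ]
9 rows d [-0.0162 -0.0101 -0.0213] |mm| 21.4 w [-0.303  0.212  0.038] goal [535.5  56.2 204.6] sim [array([-0.24,  0.43, -0.26,  2.36,  1.77,  0.55,  2.25]), np.float64(0.11)]
```

servo_tool(
  rows=[
    {"dx":-0.0162,"dy":-0.0101,"dz":-0.0213,"wx":-0.3,"wy":0.21,"wz":0.04,"fingers":0},
    {"dx":-0.0162,"dy":-0.0101,"dz":-0.0213,"wx":-0.3,"wy":0.21,"wz":0.04,"fingers":0},
    {"dx":-0.0162,"dy":-0.0101,"dz":-0.0213,"wx":-0.3,"wy":0.21,"wz":0.04,"fingers":0},
    {"dx":-0.0162,"dy":-0.0101,"dz":-0.0213,"wx":-0.3,"wy":0.21,"wz":0.04,"fingers":0},
    {"dx":-0.0162,"dy":-0.0101,"dz":-0.0213,"wx":-0.3,"wy":0.21,"wz":0.04,"fingers":0},
  ],
)

```text
clock: 20.1
eef_pos: [555.6, -22.6, 182.2]
tool_rot: [1.573, 0.958, -0.501]
force: [0.7, 0.2, 0.6]
width: 85.3
```

servo_tool(
  rows=[
    {"dx":-0.0162,"dy":-0.0101,"dz":-0.0213,"wx":-0.3,"wy":0.21,"wz":0.04,"fingers":0},
    {"dx":-0.0162,"dy":-0.0101,"dz":-0.0213,"wx":-0.3,"wy":0.21,"wz":0.04,"fingers":0},
    {"dx":-0.0162,"dy":-0.0101,"dz":-0.0213,"wx":-0.3,"wy":0.21,"wz":0.04,"fingers":0},
    {"dx":-0.0162,"dy":-0.0101,"dz":-0.0213,"wx":-0.3,"wy":0.21,"wz":0.04,"fingers":0},
  ],
)

```text
clock: 20.6
eef_pos: [535.5, 57.5, 204.3]
tool_rot: [1.57, 0.941, -0.351]
force: [0.6, -0.5, 0.1]
width: 85.2
```

```bash
python3 go.py 522 255 222 36 0 8; python3 pic.py b1
```

```text
t 20.6 pos [535.5  57.5 204.3] F [ 0.6 -0.5  0.1] w 85.2 q [-0.24  0.43 -0.26  2.36  1.76  0.56  2.25] model err [ 0.3  0.2 -0.1]
8 rows d [-0.0044 -0.0053 -0.0324] |mm| 24.8 w [-0.337  0.246 -0.002] goal [533.2 255.  206.6] sim [array([-0.47,  0.48, -0.36,  2.23,  1.67,  0.58,  2.43]), np.float64(0.12)]
```

View pics/side_b1.png

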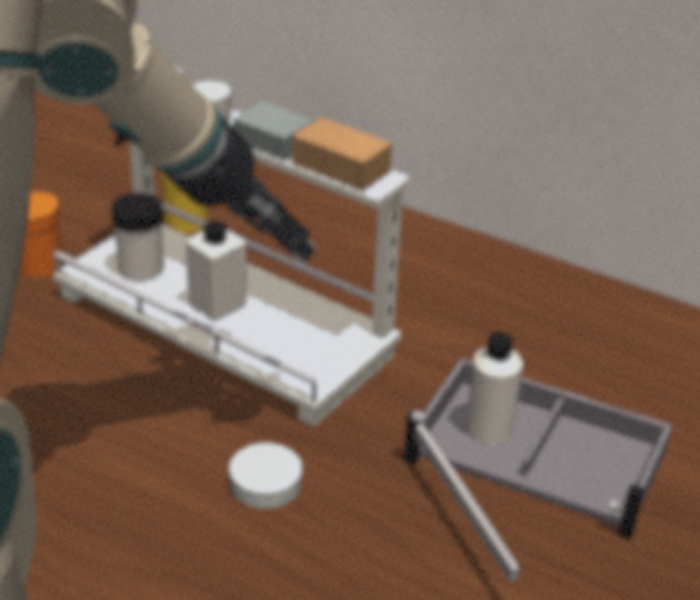

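View pics/top_b1.png

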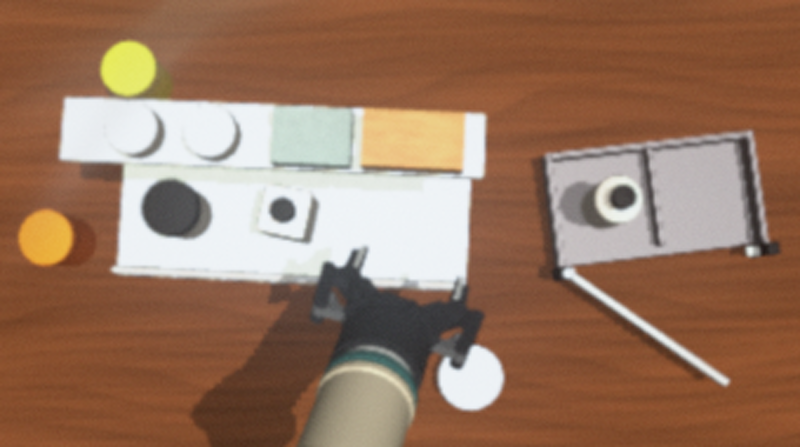

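The bottle stands upright in the hinge bay, cap at (623,196) top and (499,344) side. Everything else is unmoved. On to the tub.

servo_tool(
  rows=[
    {"dx":-0.0044,"dy":-0.0053,"dz":-0.0324,"wx":-0.34,"wy":0.25,"wz":0,"fingers":0},
    {"dx":-0.0044,"dy":-0.0053,"dz":-0.0324,"wx":-0.34,"wy":0.25,"wz":0,"fingers":0},
    {"dx":-0.0044,"dy":-0.0053,"dz":-0.0324,"wx":-0.34,"wy":0.25,"wz":0,"fingers":0},
    {"dx":-0.0044,"dy":-0.0053,"dz":-0.0324,"wx":-0.34,"wy":0.25,"wz":0,"fingers":0},
    {"dx":-0.0044,"dy":-0.0053,"dz":-0.0324,"wx":-0.34,"wy":0.25,"wz":0,"fingers":0},
  ],
)

```text
clock: 21.32
eef_pos: [542.7, 181.9, 205.5]
tool_rot: [1.572, 0.941, -0.128]
force: [0.7, 0.7, -0.6]
width: 85.3
```

servo_tool(
  rows=[
    {"dx":-0.0044,"dy":-0.0053,"dz":-0.0324,"wx":-0.34,"wy":0.25,"wz":0,"fingers":0},
    {"dx":-0.0044,"dy":-0.0053,"dz":-0.0324,"wx":-0.34,"wy":0.25,"wz":0,"fingers":0},
    {"dx":-0.0044,"dy":-0.0053,"dz":-0.0324,"wx":-0.34,"wy":0.25,"wz":0,"fingers":0},
  ],
)

```text
clock: 21.7
eef_pos: [533.4, 255.6, 206.6]
tool_rot: [1.573, 0.941, 0.005]
force: [-0.4, -0.5, -0.9]
width: 85.5
```

```bash
python3 go.py 542 305 195 36 3 5
```

```text
t 21.7 pos [533.4 255.6 206.6] F [-0.4 -0.5 -0.9] w 85.5 q [-0.47  0.49 -0.36  2.23  1.67  0.58  2.43] model err [ 0.5  0.4 -0.1]
5 rows d [ 0.0091  0.0003 -0.0132] |mm| 12.0 w [-0.076  0.053 -0.003] goal [553.2 305.6 179.6] sim [array([-0.51,  0.58, -0.37,  2.15,  1.71,  0.6 ,  2.43]), np.float64(0.25)]
```

servo_tool(
  rows=[
    {"dx":0.0091,"dy":0.0003,"dz":-0.0132,"wx":-0.08,"wy":0.05,"wz":0,"fingers":0},
    {"dx":0.0091,"dy":0.0003,"dz":-0.0132,"wx":-0.08,"wy":0.05,"wz":0,"fingers":0},
    {"dx":0.0091,"dy":0.0003,"dz":-0.0132,"wx":-0.08,"wy":0.05,"wz":0,"fingers":0},
    {"dx":0.0091,"dy":0.0003,"dz":-0.0132,"wx":-0.08,"wy":0.05,"wz":0,"fingers":0},
    {"dx":0.0091,"dy":0.0003,"dz":-0.0132,"wx":-0.08,"wy":0.05,"wz":0,"fingers":0},
  ],
)

```text
clock: 22.32
eef_pos: [554.1, 304.2, 179.1]
tool_rot: [1.566, 0.941, 0.047]
force: [0.2, 0.3, 0.1]
width: 85.4
```

```bash
python3 go.py 600 308.5 112 36 3 8; python3 pic.py t1
```

```text
t 22.32 pos [554.1 304.2 179.1] F [0.2 0.3 0.1] w 85.4 q [-0.51  0.58 -0.37  2.15  1.71  0.6   2.43] model err [ 0.5  0.4 -0.1]
8 rows d [ 0.0167 -0.0004 -0.0003] |mm| 12.6 w [ 0.     0.004 -0.002] goal [611.2 309.1  96.6] sim [array([-0.45,  0.78, -0.36,  2.06,  1.94,  0.63,  2.28]), np.float64(0.33)]
```

View pics/top_t1.png

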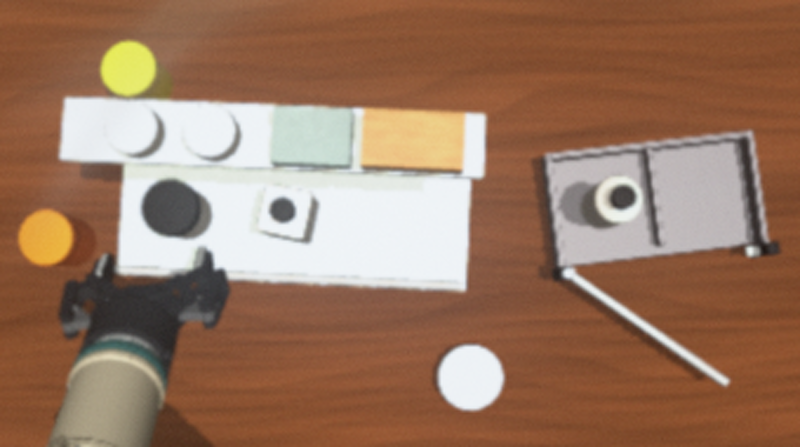

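View pics/side_t1.png

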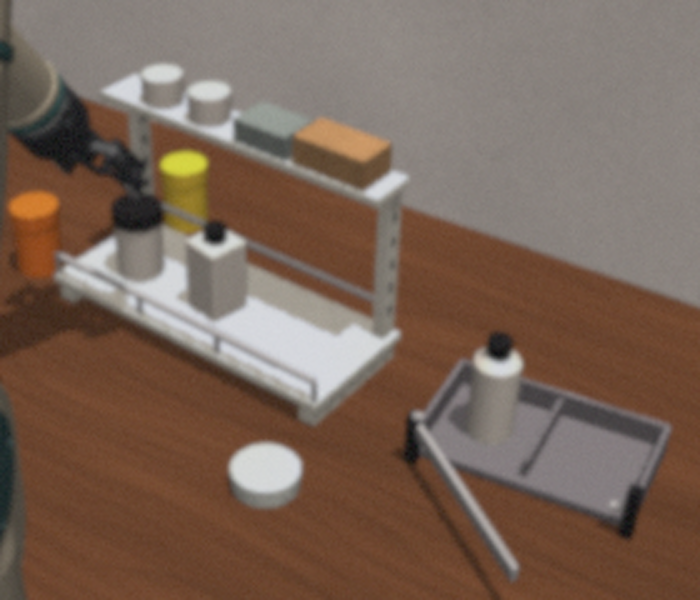

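```bash
python3 - <<'E'
from h import *
s,R=cur()
for nm,X in (("tcp",s["eef_pos"]),("tipL",s["eef_pos"]+R[:,2]*45-13*R[:,0]),("tipR",s["eef_pos"]-R[:,2]*45-13*R[:,0]),("lid",[600,308.5,125])):
    print(nm,((proj("top",X)-110+.3)*2.353).round(),((proj("side",X)-[150,100]+.3)*2.5).round())
E
```

```text
tcp [162. 248.] [109. 184.]
tipL [206. 252.] [137. 190.]
tipR [114. 259.] [ 72. 169.]
lid [172. 206.] [136. 207.]
```

servo_tool(
  rows=[
    {"dx":0.0167,"dy":0,"dz":-0.0003,"wx":0,"wy":0,"wz":0,"fingers":0},
    {"dx":0.0167,"dy":0,"dz":-0.0003,"wx":0,"wy":0,"wz":0,"fingers":0},
    {"dx":0.0167,"dy":0,"dz":-0.0003,"wx":0,"wy":0,"wz":0,"fingers":0},
    {"dx":0.0167,"dy":0,"dz":-0.0003,"wx":0,"wy":0,"wz":0,"fingers":0},
  ],
)

```text
clock: 22.92
eef_pos: [583.7, 305.8, 138.3]
tool_rot: [1.566, 0.941, 0.046]
force: [-0.5, -0.7, 0.6]
width: 85.4
```

```bash
python3 go.py 599.5 308.5 112 36 3 4; python3 pic.py t2
```

```text
t 22.93 pos [583.7 305.8 138.3] F [-0.5 -0.7  0.6] w 85.4 q [-0.48  0.68 -0.36  2.11  1.83  0.61  2.34] model err [ 0.5  0.4 -0.2]
4 rows d [ 0.0165 -0.0009 -0.0006] |mm| 12.4 w [-0.001  0.009 -0.004] goal [610.7 309.1  96.6] sim [array([-0.45,  0.78, -0.36,  2.06,  1.94,  0.63,  2.28]), np.float64(0.37)]
```

View pics/top_t2.png

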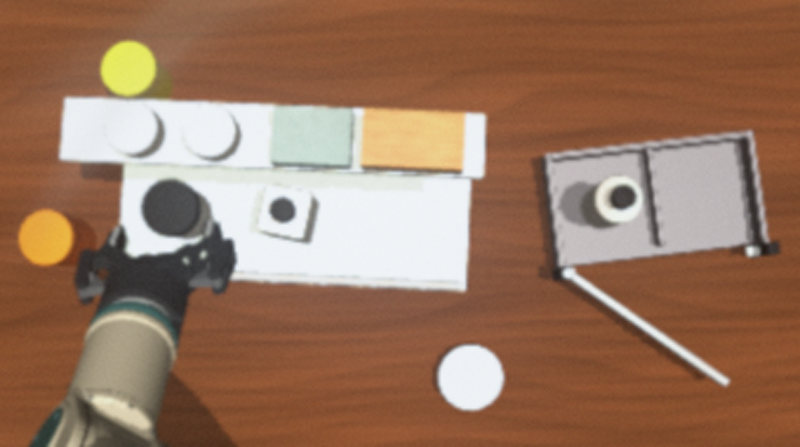

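View pics/side_t2.png

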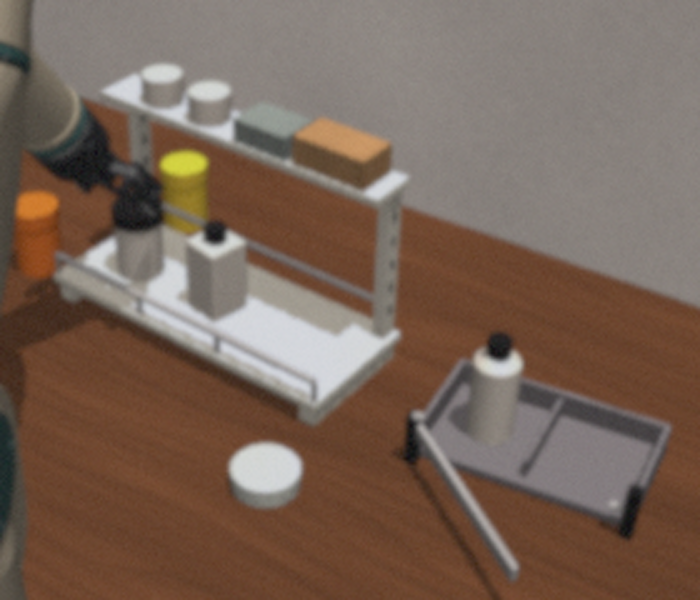

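The fingertips at (118,235) and (215,232) straddle the lid at (171,208). Finishing the descent and closing.

servo_tool(
  rows=[
    {"dx":0.0165,"dy":-0.0009,"dz":-0.001,"wx":0,"wy":0,"wz":0,"fingers":0},
    {"dx":0.0165,"dy":-0.0009,"dz":-0.001,"wx":0,"wy":0,"wz":0,"fingers":0},
    {"dx":0.0165,"dy":-0.0009,"dz":-0.001,"wx":0,"wy":0,"wz":0,"fingers":0},
    {"dx":0.0165,"dy":-0.0009,"dz":-0.001,"wx":0,"wy":0,"wz":0,"fingers":0},
    {"dx":0,"dy":0,"dz":0,"wx":0,"wy":0,"wz":0,"fingers":0},
  ],
)

```text
clock: 23.65
eef_pos: [610.1, 309.9, 96.3]
tool_rot: [1.565, 0.942, 0.045]
force: [-0.7, -0.2, 0.0]
width: 85.2
```

```bash
python3 pic.py t3;python3 go.py 599.5 308.5 112 36 3 1; 
```

```text
t 23.75 pos [609.8 310.4  97.4] F [0.1 0.2 0.3] w 85.4 q [-0.46  0.78 -0.36  2.06  1.93  0.63  2.28] model err [ 0.6  0.5 -0.2]
1 rows d [0.0014 0.0003 0.0017] |mm| 1.7 w [-0.002  0.032 -0.013] goal [610.7 309.1  96.6] sim [array([-0.45,  0.78, -0.36,  2.06,  1.94,  0.63,  2.28]), np.float64(0.4)]
```

View pics/top_t3.png

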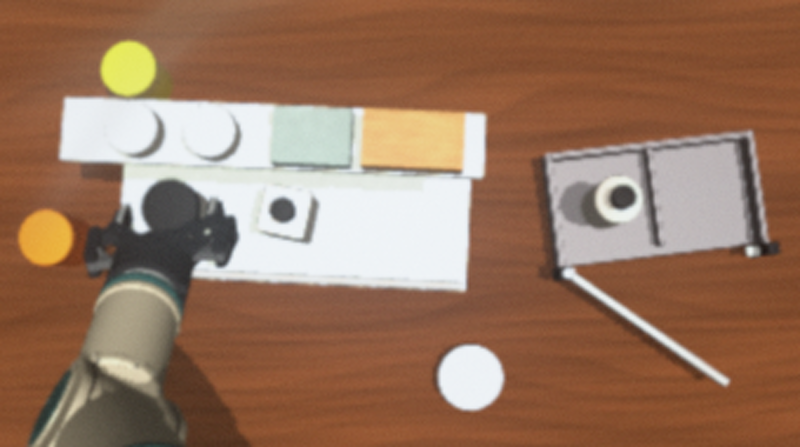

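servo_tool(
  rows=[
    {"dx":0,"dy":0,"dz":0,"wx":0,"wy":0,"wz":0,"fingers":0.3},
    {"dx":0,"dy":0,"dz":0,"wx":0,"wy":0,"wz":0,"fingers":1},
    {"dx":0,"dy":0,"dz":0,"wx":0,"wy":0,"wz":0,"fingers":1},
    {"dx":0,"dy":0,"dz":0,"wx":0,"wy":0,"wz":0,"fingers":1},
    {"dx":0,"dy":0,"dz":0,"wx":0,"wy":0,"wz":0,"fingers":1},
  ],
)

```text
clock: 24.38
eef_pos: [610.5, 310.5, 98.5]
tool_rot: [1.567, 0.939, 0.047]
force: [-1.4, -1.2, 6.3]
width: 58.1
```

servo_tool(
  rows=[
    {"dx":0,"dy":0,"dz":0,"wx":0,"wy":0,"wz":0,"fingers":1},
  ],
)

```text
clock: 24.5
eef_pos: [610.5, 310.5, 98.5]
tool_rot: [1.567, 0.939, 0.047]
force: [-2.0, -1.2, 5.6]
width: 58.5
```

```bash
python3 go.py 582 309.5 166 36 3 6
```

```text
t 24.5 pos [610.5 310.5  98.5] F [-2.  -1.2  5.6] w 58.5 q [-0.46  0.78 -0.36  2.06  1.93  0.63  2.28] model err [ 0.6  0.5 -0.2]
6 rows d [-0.0116  0.0037 -0.0001] |mm| 9.2 w [-0.001  0.005 -0.006] goal [593.2 310.1 150.6] sim [array([-0.48,  0.66, -0.34,  2.08,  1.78,  0.58,  2.42]), np.float64(0.35)]
```

servo_tool(
  rows=[
    {"dx":-0.0116,"dy":0.0037,"dz":0,"wx":0,"wy":0,"wz":0,"fingers":1},
    {"dx":-0.0116,"dy":0.0037,"dz":0,"wx":0,"wy":0,"wz":0,"fingers":1},
    {"dx":-0.0116,"dy":0.0037,"dz":0,"wx":0,"wy":0,"wz":0,"fingers":1},
    {"dx":-0.0116,"dy":0.0037,"dz":0,"wx":0,"wy":0,"wz":0,"fingers":1},
    {"dx":-0.0116,"dy":0.0037,"dz":0,"wx":0,"wy":0,"wz":0,"fingers":1},
  ],
)

```text
clock: 25.12
eef_pos: [595.3, 309.8, 141.6]
tool_rot: [1.567, 0.941, 0.047]
force: [-0.1, 0.3, -2.4]
width: 57.9
```

servo_tool(
  rows=[
    {"dx":-0.0116,"dy":0.0037,"dz":0,"wx":0,"wy":0,"wz":0,"fingers":1},
  ],
)

```text
clock: 25.25
eef_pos: [592.4, 309.6, 150.3]
tool_rot: [1.567, 0.941, 0.047]
force: [-0.1, 0.3, -2.2]
width: 57.9
```

```bash
python3 go.py 505 313 178 36 0 7; python3 pic.py t4
```

```text
t 25.25 pos [592.4 309.6 150.3] F [-0.1  0.3 -2.2] w 57.9 q [-0.48  0.66 -0.34  2.08  1.77  0.59  2.41] model err [ 0.5  0.4 -0.1]
7 rows d [-0.0104 -0.0103 -0.0011] |mm| 11.0 w [ 0.057 -0.038 -0.003] goal [516.2 313.  162.6] sim [array([-0.58,  0.6 , -0.39,  2.2 ,  1.7 ,  0.68,  2.28]), np.float64(0.27)]
```

View pics/side_t4.png

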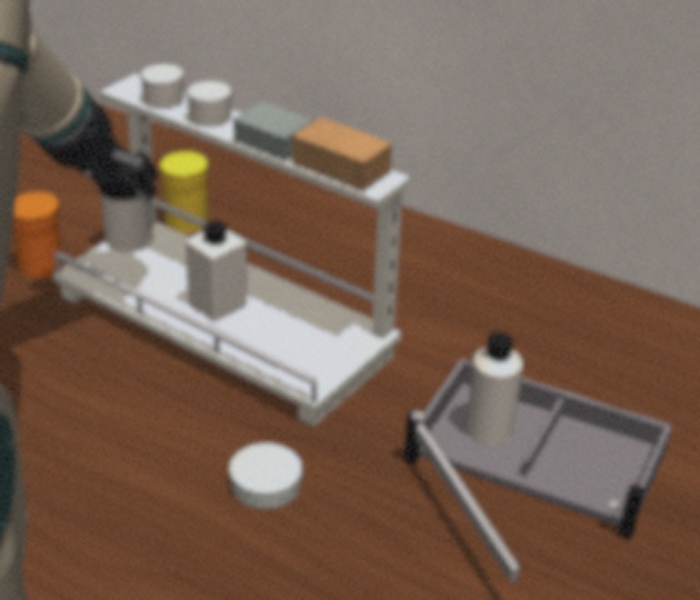

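The tub is lifted upright, its base near (128,247) clear of the board, and the wrist reads -2.2 N. Drawing it out forward.

servo_tool(
  rows=[
    {"dx":-0.0104,"dy":-0.0103,"dz":-0.001,"wx":0.06,"wy":-0.04,"wz":0,"fingers":1},
    {"dx":-0.0104,"dy":-0.0103,"dz":-0.001,"wx":0.06,"wy":-0.04,"wz":0,"fingers":1},
    {"dx":-0.0104,"dy":-0.0103,"dz":-0.001,"wx":0.06,"wy":-0.04,"wz":0,"fingers":1},
    {"dx":-0.0104,"dy":-0.0103,"dz":-0.001,"wx":0.06,"wy":-0.04,"wz":0,"fingers":1},
    {"dx":-0.0104,"dy":-0.0103,"dz":-0.001,"wx":0.06,"wy":-0.04,"wz":0,"fingers":1},
  ],
)

```text
clock: 25.98
eef_pos: [537.5, 311.7, 158.4]
tool_rot: [1.569, 0.941, 0.011]
force: [-0.1, 0.0, -1.9]
width: 58.0
```

servo_tool(
  rows=[
    {"dx":-0.0104,"dy":-0.0103,"dz":-0.001,"wx":0.06,"wy":-0.04,"wz":0,"fingers":1},
    {"dx":-0.0104,"dy":-0.0103,"dz":-0.001,"wx":0.06,"wy":-0.04,"wz":0,"fingers":1},
  ],
)

```text
clock: 26.22
eef_pos: [516.0, 312.9, 162.0]
tool_rot: [1.571, 0.941, -0.003]
force: [0.6, 0.3, -3.5]
width: 58.4
```

```bash
python3 go.py 525 -20 210 36 -20 14; python3 - <<'E'
from h import *
from chain import chain
q=cur()[0]["qpos"]
chain(q,[("w4",525,-20,215,36,-20,14),("w4b",530,-160,245,36,-35,8),("over",605,-270,200,36,-43,6),("place",605,-270,94,36,-43,5)])
print();chain(q,[("w4",535,-20,215,36,-20,14),("w4b",545,-160,245,36,-35,8),("over",605,-270,200,36,-43,6),("place",605,-270,94,36,-43,5)])
E
```

```text
t 26.23 pos [516.  312.9 162. ] F [ 0.6  0.3 -3.5] w 58.4 q [-0.58  0.61 -0.39  2.2   1.71  0.69  2.27] model err [ 0.5  0.5 -0.2]
14 rows d [0.0017 0.0076 0.0315] |mm| 24.3 w [ 0.191 -0.139 -0.001] goal [535.5 -23.8 194.6] sim [array([-0.03,  0.44, -0.25,  2.41,  2.08,  0.5 ,  2.12]), np.float64(0.05)]
w4       [-0.04  0.43 -0.24  2.41  2.06  0.48  2.15] 0.059
w4b      [ 0.07  0.38 -0.02  2.31  1.86  0.34  2.37] 0.065
over     [0.19 0.58 0.06 2.08 1.85 0.27 2.4 ] 0.043
place    [ 0.36  0.79 -0.2   2.12  2.23  0.54  2.05] 0.072

w4       [-0.04  0.43 -0.23  2.38  2.04  0.47  2.18] 0.08
w4b      [ 0.06  0.39 -0.    2.28  1.81  0.33  2.42] 0.09
over     [0.2  0.58 0.05 2.08 1.85 0.28 2.41] 0.048
place    [ 0.37  0.79 -0.2   2.12  2.23  0.54  2.05] 0.076
```

servo_tool(
  rows=[
    {"dx":0.0017,"dy":0.0078,"dz":0.0315,"wx":0.19,"wy":-0.14,"wz":0,"fingers":1},
    {"dx":0.0017,"dy":0.0078,"dz":0.0315,"wx":0.19,"wy":-0.14,"wz":0,"fingers":1},
    {"dx":0.0017,"dy":0.0078,"dz":0.0315,"wx":0.19,"wy":-0.14,"wz":0,"fingers":1},
    {"dx":0.0017,"dy":0.0078,"dz":0.0315,"wx":0.19,"wy":-0.14,"wz":0,"fingers":1},
    {"dx":0.0017,"dy":0.0078,"dz":0.0315,"wx":0.19,"wy":-0.14,"wz":0,"fingers":1},
  ],
)

```text
clock: 26.85
eef_pos: [538.2, 191.4, 174.2]
tool_rot: [1.569, 0.94, -0.13]
force: [0.0, 0.1, -2.1]
width: 58.0
```

servo_tool(
  rows=[
    {"dx":0.0017,"dy":0.0078,"dz":0.0315,"wx":0.19,"wy":-0.14,"wz":0,"fingers":1},
    {"dx":0.0017,"dy":0.0078,"dz":0.0315,"wx":0.19,"wy":-0.14,"wz":0,"fingers":1},
    {"dx":0.0017,"dy":0.0078,"dz":0.0315,"wx":0.19,"wy":-0.14,"wz":0,"fingers":1},
    {"dx":0.0017,"dy":0.0078,"dz":0.0315,"wx":0.19,"wy":-0.14,"wz":0,"fingers":1},
  ],
)

```text
clock: 27.35
eef_pos: [544.1, 94.9, 183.9]
tool_rot: [1.568, 0.94, -0.229]
force: [0.3, 0.1, -2.5]
width: 58.2
```

```bash
python3 go.py 530 -20 212 36 -20 5
```

```text
t 27.35 pos [544.1  94.9 183.9] F [ 0.3  0.1 -2.5] w 58.2 q [-0.25  0.49 -0.3   2.36  1.92  0.57  2.17] model err [ 0.3  0.2 -0.2]
5 rows d [0.0018 0.0082 0.0307] |mm| 23.9 w [ 0.19  -0.135 -0.004] goal [540.5 -23.8 196.6] sim [array([-0.03,  0.44, -0.25,  2.4 ,  2.06,  0.49,  2.15]), np.float64(0.07)]
```

servo_tool(
  rows=[
    {"dx":0.0018,"dy":0.0082,"dz":0.0307,"wx":0.19,"wy":-0.13,"wz":0,"fingers":1},
    {"dx":0.0018,"dy":0.0082,"dz":0.0307,"wx":0.19,"wy":-0.13,"wz":0,"fingers":1},
    {"dx":0.0018,"dy":0.0082,"dz":0.0307,"wx":0.19,"wy":-0.13,"wz":0,"fingers":1},
    {"dx":0.0018,"dy":0.0082,"dz":0.0307,"wx":0.19,"wy":-0.13,"wz":0,"fingers":1},
    {"dx":0.0018,"dy":0.0082,"dz":0.0307,"wx":0.19,"wy":-0.13,"wz":0,"fingers":1},
  ],
)

```text
clock: 27.98
eef_pos: [540.4, -23.5, 196.6]
tool_rot: [1.575, 0.941, -0.344]
force: [0.3, -0.1, -1.2]
width: 58.5
```

```bash
python3 go.py 528 -165 224 36 -35 7
```

```text
t 27.98 pos [540.4 -23.5 196.6] F [ 0.3 -0.1 -1.2] w 58.5 q [-0.03  0.44 -0.25  2.4   2.07  0.49  2.14] model err [ 0.1  0.2 -0.1]
7 rows d [0.0052 0.0111 0.0256] |mm| 21.3 w [ 0.289 -0.214 -0.002] goal [ 537.1 -171.4  208.6] sim [array([ 0.14,  0.42, -0.1 ,  2.34,  2.02,  0.39,  2.22]), np.float64(0.07)]
```

servo_tool(
  rows=[
    {"dx":0.0052,"dy":0.0111,"dz":0.0256,"wx":0.29,"wy":-0.21,"wz":0,"fingers":1},
    {"dx":0.0052,"dy":0.0111,"dz":0.0256,"wx":0.29,"wy":-0.21,"wz":0,"fingers":1},
    {"dx":0.0052,"dy":0.0111,"dz":0.0256,"wx":0.29,"wy":-0.21,"wz":0,"fingers":1},
    {"dx":0.0052,"dy":0.0111,"dz":0.0256,"wx":0.29,"wy":-0.21,"wz":0,"fingers":1},
    {"dx":0.0052,"dy":0.0111,"dz":0.0256,"wx":0.29,"wy":-0.21,"wz":0,"fingers":1},
  ],
)

```text
clock: 28.6
eef_pos: [542.8, -129.0, 205.0]
tool_rot: [1.576, 0.941, -0.531]
force: [0.4, 0.3, -1.5]
width: 58.1
```

servo_tool(
  rows=[
    {"dx":0.0052,"dy":0.0111,"dz":0.0256,"wx":0.29,"wy":-0.21,"wz":0,"fingers":1},
    {"dx":0.0052,"dy":0.0111,"dz":0.0256,"wx":0.29,"wy":-0.21,"wz":0,"fingers":1},
  ],
)

```text
clock: 28.85
eef_pos: [537.8, -171.3, 208.4]
tool_rot: [1.576, 0.941, -0.606]
force: [-0.9, -0.1, -1.7]
width: 58.3
```

```bash
python3 go.py 605 -271 185 36 -43 7;python3 go.py 605 -271 185 36 -35 7
```

```text
t 28.85 pos [ 537.8 -171.3  208.4] F [-0.9 -0.1 -1.7] w 58.3 q [ 0.15  0.42 -0.1   2.34  2.03  0.39  2.21] model err [-0.   0.3  0. ]
7 rows d [0.0201 0.015  0.0071] |mm| 19.6 w [ 0.152 -0.116 -0.001] goal [ 613.2 -278.6  169.6] sim [array([0.22, 0.6 , 0.02, 2.09, 1.95, 0.3 , 2.31]), np.float64(0.07)]
t 28.85 pos [ 537.8 -171.3  208.4] F [-0.9 -0.1 -1.7] w 58.3 q [ 0.15  0.42 -0.1   2.34  2.03  0.39  2.21] model err [-0.   0.3  0. ]
7 rows d [0.0198 0.0147 0.0082] |mm| 19.5 w [-0.002 -0.004 -0.002] goal [ 614.1 -277.4  169.6] sim [array([ 0.35,  0.59, -0.09,  2.12,  2.2 ,  0.29,  2.25]), np.float64(0.06)]
```

servo_tool(
  rows=[
    {"dx":0.0201,"dy":0.015,"dz":0.0071,"wx":0.15,"wy":-0.12,"wz":0,"fingers":1},
    {"dx":0.0201,"dy":0.015,"dz":0.0071,"wx":0.15,"wy":-0.12,"wz":0,"fingers":1},
    {"dx":0.0201,"dy":0.015,"dz":0.0071,"wx":0.15,"wy":-0.12,"wz":0,"fingers":1},
    {"dx":0.0201,"dy":0.015,"dz":0.0071,"wx":0.15,"wy":-0.12,"wz":0,"fingers":1},
    {"dx":0.0201,"dy":0.015,"dz":0.0071,"wx":0.15,"wy":-0.12,"wz":0,"fingers":1},
  ],
)

```text
clock: 29.48
eef_pos: [594.4, -246.2, 179.8]
tool_rot: [1.568, 0.942, -0.712]
force: [0.7, 0.1, -2.8]
width: 58.3
```

servo_tool(
  rows=[
    {"dx":0.0201,"dy":0.015,"dz":0.0071,"wx":0.15,"wy":-0.12,"wz":0,"fingers":1},
    {"dx":0.0201,"dy":0.015,"dz":0.0071,"wx":0.15,"wy":-0.12,"wz":0,"fingers":1},
  ],
)

```text
clock: 29.72
eef_pos: [614.3, -278.0, 168.9]
tool_rot: [1.565, 0.941, -0.754]
force: [0.1, 0.7, -2.2]
width: 58.3
```

```bash
python3 go.py 605 -271 110 36 -43 7; python3 pic.py t5; python3 -c "
from h import *
print(((proj('top',[605,-270,160])-110+.3)*2.353).round(),((proj('side',[605,-270,160])-[150,100]+.3)*2.5).round())"
```

```text
t 29.73 pos [ 614.3 -278.   168.9] F [ 0.1  0.7 -2.2] w 58.3 q [0.22 0.6  0.02 2.09 1.94 0.31 2.32] model err [0.1 0.3 0.3]
7 rows d [ 0.0114 -0.0084  0.0002] |mm| 10.6 w [ 0.004  0.003 -0.002] goal [ 613.2 -278.6   94.6] sim [array([ 0.35,  0.75, -0.17,  2.12,  2.2 ,  0.5 ,  2.08]), np.float64(0.09)]
[746. 181.] [612. 353.]
```

View pics/side_t5.png

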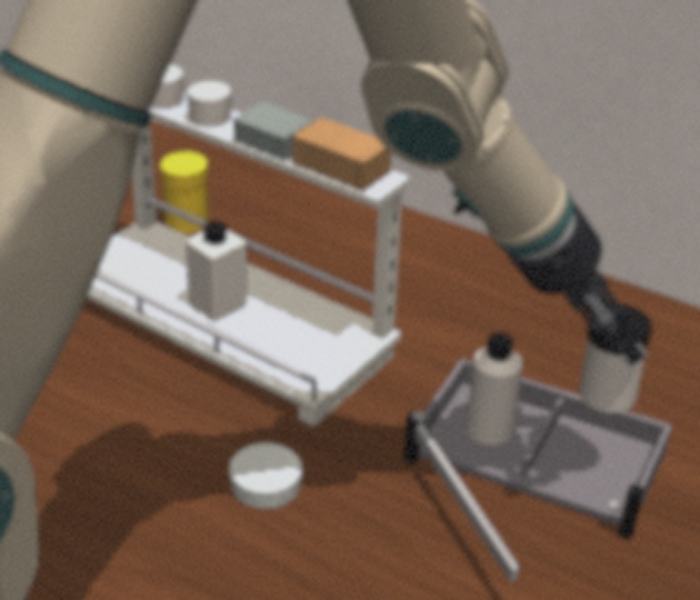

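View pics/top_t5.png

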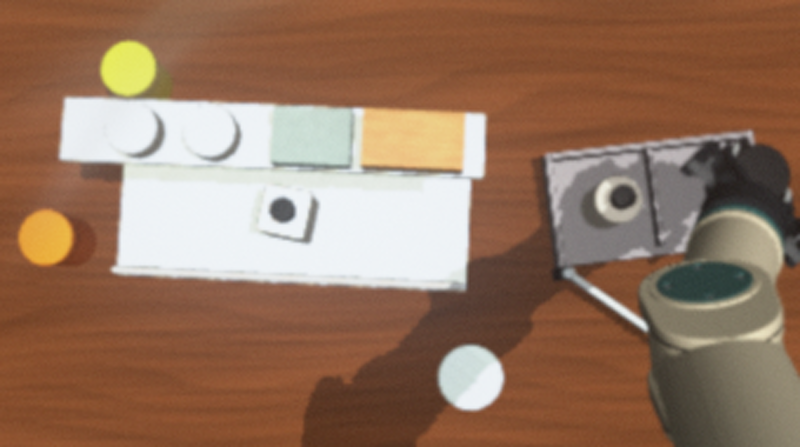

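```bash
python3 -c "
from h import *
for X in ([605,-270,195],[606,-272,195]):
  print(((proj('top',X)-110+.3)*2.353).round(),((proj('side',X)-[150,100]+.3)*2.5).round())
print(atz('top',TC(764,172),195),atz('side',SC(619,327),195),atz('side',SC(611,400),105.4))"
```

```text
[758. 177.] [617. 323.]
[760. 176.] [620. 323.]
[ 609.58824122 -276.26870753] [ 600.281816   -273.49943091] [ 603.85345354 -278.04907336]
```

The tub hangs over the catch bay, about 4 mm further toward -y than intended. I'll correct that while lowering.

```bash
python3 go.py 604 -268 110 36 -43 7
```

```text
t 29.82 pos [ 614.5 -279.4  169.1] F [-0.4 -0.7 -2. ] w 58.3 q [0.22 0.61 0.02 2.09 1.94 0.31 2.32] model err [0.1 0.3 0.3]
7 rows d [ 0.011  -0.009  -0.0003] |mm| 10.7 w [ 0.002  0.005 -0.004] goal [ 612.2 -275.6   94.6] sim [array([ 0.34,  0.75, -0.17,  2.13,  2.2 ,  0.5 ,  2.07]), np.float64(0.1)]
```

servo_tool(
  rows=[
    {"dx":0.011,"dy":-0.009,"dz":-0.0003,"wx":0,"wy":0,"wz":0,"fingers":1},
    {"dx":0.011,"dy":-0.009,"dz":-0.0003,"wx":0,"wy":0,"wz":0,"fingers":1},
    {"dx":0.011,"dy":-0.009,"dz":-0.0003,"wx":0,"wy":0,"wz":0,"fingers":1},
    {"dx":0.011,"dy":-0.009,"dz":-0.0003,"wx":0,"wy":0,"wz":0,"fingers":1},
    {"dx":0.011,"dy":-0.009,"dz":-0.0003,"wx":0,"wy":0,"wz":0,"fingers":1},
  ],
)

```text
clock: 30.45
eef_pos: [612.1, -274.0, 115.7]
tool_rot: [1.566, 0.941, -0.753]
force: [-0.0, -0.2, -2.1]
width: 58.5
```

servo_tool(
  rows=[
    {"dx":0.011,"dy":-0.009,"dz":-0.0003,"wx":0,"wy":0,"wz":0,"fingers":1},
    {"dx":0.011,"dy":-0.009,"dz":-0.0003,"wx":0,"wy":0,"wz":0,"fingers":1},
    {"dx":0,"dy":0,"dz":0,"wx":0,"wy":0,"wz":0,"fingers":1},
  ],
)

```text
clock: 30.82
eef_pos: [610.8, -273.0, 93.5]
tool_rot: [1.564, 0.943, -0.754]
force: [-0.9, -0.1, -2.3]
width: 58.4
```

```bash
python3 go.py 604 -268 95 36 -43 3; python3 pic.py t6
```

```text
t 30.82 pos [ 610.8 -273.    93.5] F [-0.9 -0.1 -2.3] w 58.4 q [ 0.33  0.75 -0.17  2.13  2.2   0.5   2.07] model err [ 0.4  0.2 -0. ]
3 rows d [ 0.0057 -0.0026  0.0004] |mm| 4.7 w [0.012 0.006 0.003] goal [ 612.2 -275.6   79.6] sim [array([ 0.35,  0.78, -0.19,  2.13,  2.23,  0.53,  2.04]), np.float64(0.28)]
```

View pics/side_t6.png

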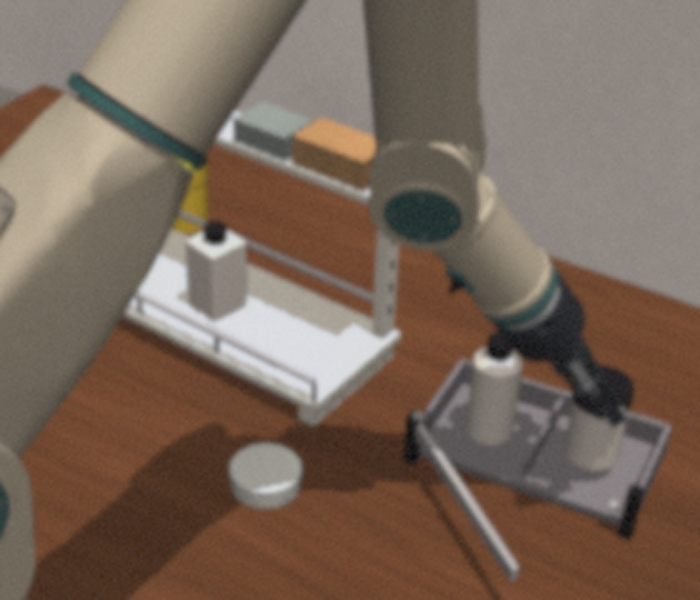

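servo_tool(
  rows=[
    {"dx":0.0051,"dy":-0.0037,"dz":0,"wx":0,"wy":0,"wz":0,"fingers":1},
    {"dx":0.0051,"dy":-0.0037,"dz":0,"wx":0,"wy":0,"wz":0,"fingers":1},
    {"dx":0.0043,"dy":-0.0031,"dz":0,"wx":0,"wy":0,"wz":0,"fingers":1},
    {"dx":0,"dy":0,"dz":0,"wx":0,"wy":0,"wz":0,"fingers":1},
  ],
)

```text
clock: 31.42
eef_pos: [611.2, -273.2, 80.9]
tool_rot: [1.565, 0.942, -0.754]
force: [0.4, -1.0, -1.4]
width: 58.5
```

servo_tool(
  rows=[
    {"dx":0.0011,"dy":-0.0008,"dz":0,"wx":0,"wy":0,"wz":0,"fingers":1},
    {"dx":0.0011,"dy":-0.0008,"dz":0,"wx":0,"wy":0,"wz":0,"fingers":1},
  ],
)

```text
clock: 31.68
eef_pos: [611.6, -273.3, 79.5]
tool_rot: [1.565, 0.941, -0.753]
force: [0.3, -0.2, -2.3]
width: 58.5
```

servo_tool(
  rows=[
    {"dx":0.0009,"dy":-0.0006,"dz":0,"wx":0,"wy":0,"wz":0,"fingers":1},
    {"dx":0,"dy":0,"dz":0,"wx":0,"wy":0,"wz":0,"fingers":1},
  ],
)

```text
clock: 31.92
eef_pos: [611.5, -273.2, 78.5]
tool_rot: [1.565, 0.941, -0.753]
force: [0.3, -0.1, -1.7]
width: 58.4
```

servo_tool(
  rows=[
    {"dx":0.0011,"dy":-0.0008,"dz":0,"wx":0,"wy":0,"wz":0,"fingers":1},
    {"dx":0,"dy":0,"dz":0,"wx":0,"wy":0,"wz":0,"fingers":1},
  ],
)

```text
clock: 32.17
eef_pos: [611.5, -273.3, 77.5]
tool_rot: [1.565, 0.941, -0.753]
force: [0.4, -0.0, -1.9]
width: 58.2
```

servo_tool(
  rows=[
    {"dx":0.0009,"dy":-0.0006,"dz":0,"wx":0,"wy":0,"wz":0,"fingers":1},
    {"dx":0,"dy":0,"dz":0,"wx":0,"wy":0,"wz":0,"fingers":1},
  ],
)

```text
clock: 32.42
eef_pos: [611.5, -273.3, 76.7]
tool_rot: [1.565, 0.941, -0.753]
force: [0.6, 0.5, -2.6]
width: 58.4
```

servo_tool(
  rows=[
    {"dx":0.0009,"dy":-0.0006,"dz":0,"wx":0,"wy":0,"wz":0,"fingers":1},
    {"dx":0,"dy":0,"dz":0,"wx":0,"wy":0,"wz":0,"fingers":1},
  ],
)

```text
clock: 32.67
eef_pos: [611.5, -273.3, 75.8]
tool_rot: [1.565, 0.941, -0.753]
force: [-0.7, -0.2, -2.3]
width: 58.5
```

servo_tool(
  rows=[
    {"dx":0.0009,"dy":-0.0006,"dz":0,"wx":0,"wy":0,"wz":0,"fingers":1},
    {"dx":0,"dy":0,"dz":0,"wx":0,"wy":0,"wz":0,"fingers":1},
  ],
)

```text
clock: 32.92
eef_pos: [611.8, -273.5, 75.6]
tool_rot: [1.566, 0.94, -0.753]
force: [-0.4, 1.0, 2.1]
width: 57.7
```

servo_tool(
  rows=[
    {"dx":0.0007,"dy":-0.0005,"dz":0,"wx":0,"wy":0,"wz":0,"fingers":1},
    {"dx":0,"dy":0,"dz":0,"wx":0,"wy":0,"wz":0,"fingers":1},
  ],
)

```text
clock: 33.17
eef_pos: [612.0, -273.8, 75.6]
tool_rot: [1.566, 0.939, -0.753]
force: [-2.5, 1.2, 5.3]
width: 58.2
```

Contact at TCP z 75.6, as predicted. Releasing.

servo_tool(
  rows=[
    {"dx":0,"dy":0,"dz":0,"wx":0,"wy":0,"wz":0,"fingers":0.25},
    {"dx":0,"dy":0,"dz":0,"wx":0,"wy":0,"wz":0,"fingers":0.1},
    {"dx":0,"dy":0,"dz":0,"wx":0,"wy":0,"wz":0,"fingers":0},
    {"dx":0,"dy":0,"dz":0,"wx":0,"wy":0,"wz":0,"fingers":0},
  ],
)

```text
clock: 33.67
eef_pos: [611.6, -273.4, 74.4]
tool_rot: [1.565, 0.941, -0.753]
force: [-0.1, 1.6, -0.4]
width: 85.3
```

```bash
python3 pic.py t7; python3 go.py 560 -227 170 36 -43 8
```

```text
t 33.77 pos [ 611.6 -273.3   74.4] F [-0.2  0.8  0.7] w 85.6 q [ 0.35  0.79 -0.19  2.13  2.24  0.55  2.03] model err [ 0.4  0.1 -0.1]
8 rows d [-0.0165  0.      0.0002] |mm| 12.4 w [ 0.004  0.002 -0.001] goal [ 568.2 -234.6  154.6] sim [array([ 0.25,  0.59, -0.13,  2.24,  2.07,  0.47,  2.12]), np.float64(0.23)]
```

View pics/side_t7.png

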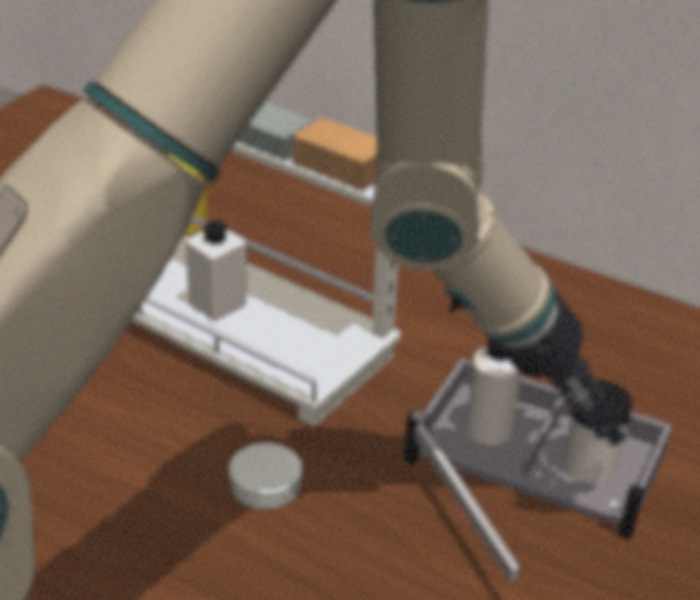

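View pics/top_t7.png

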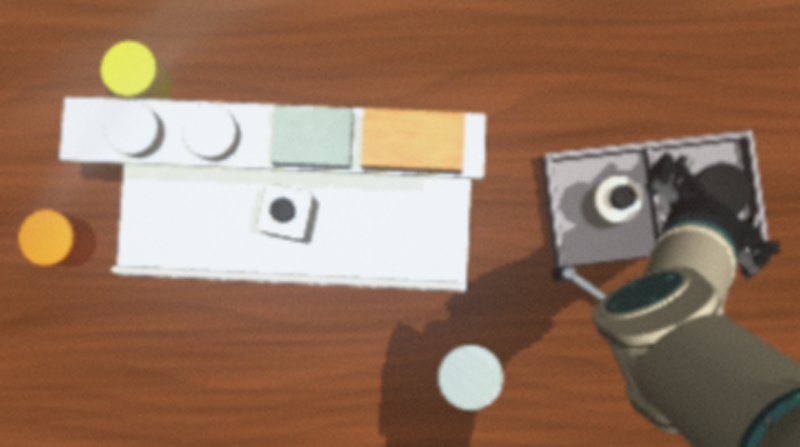

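The tub is in the catch bay with the fingers open around it, and the bottle is still upright. Retreating.

servo_tool(
  rows=[
    {"dx":-0.0165,"dy":0,"dz":0,"wx":0,"wy":0,"wz":0,"fingers":0},
    {"dx":-0.0165,"dy":0,"dz":0,"wx":0,"wy":0,"wz":0,"fingers":0},
    {"dx":-0.0165,"dy":0,"dz":0,"wx":0,"wy":0,"wz":0,"fingers":0},
    {"dx":-0.0165,"dy":0,"dz":0,"wx":0,"wy":0,"wz":0,"fingers":0},
    {"dx":-0.0165,"dy":0,"dz":0,"wx":0,"wy":0,"wz":0,"fingers":0},
  ],
)

```text
clock: 34.4
eef_pos: [584.7, -248.0, 125.4]
tool_rot: [1.566, 0.941, -0.753]
force: [-0.1, 0.4, 0.6]
width: 85.4
```

servo_tool(
  rows=[
    {"dx":-0.0165,"dy":0,"dz":0,"wx":0,"wy":0,"wz":0,"fingers":0},
    {"dx":-0.0165,"dy":0,"dz":0,"wx":0,"wy":0,"wz":0,"fingers":0},
    {"dx":-0.0165,"dy":0,"dz":0,"wx":0,"wy":0,"wz":0,"fingers":0},
  ],
)

```text
clock: 34.78
eef_pos: [568.7, -233.1, 155.2]
tool_rot: [1.565, 0.941, -0.753]
force: [-0.9, -0.5, -0.9]
width: 85.4
```

```bash
cat > gs.py <<'E'
from h import *
from fast import path
q0=cur()[0]["qpos"];print(q0.round(3))
rng=np.random.default_rng(0);best=[]
H=np.array([525,-106.5]);
def pt(ang,r,off):
    a=-85.4*np.pi/180-ang;d=np.array([np.cos(a),np.sin(a)]);n=np.array([d[1],-d[0]]);return H+r*d+off*n
print(pt(.73,212,0),pt(.73,160,-30),pt(.73,160,30),pt(0,160,0))
import time;t0=time.time()
while time.time()-t0<120:
    tg=rng.uniform(-5,18);hg=rng.uniform(-180,180);w5=[rng.uniform(430,540),rng.uniform(-260,-80),rng.uniform(120,220)];r=rng.uniform(140,185)
    R=Rt(tg,hg,-1);q=q0;mg=9;st=[]
    for p,n in ((w5,10),([*pt(.73,r,-45 if pt(.73,r,-45)[0]<pt(.73,r,45)[0] else 45),110],6),([*pt(.73,r,-45 if pt(.73,r,-45)[0]<pt(.73,r,45)[0] else 45),45],6),([*pt(.4,r,-14 if pt(.4,r,-14)[0]<pt(.4,r,14)[0] else 14),45],6),([*pt(0,r,-14 if pt(0,r,-14)[0]<pt(0,r,14)[0] else 14),45],6)):
        q,m=path(q,np.array(p,float),R,n);mg=min(mg,m);st.append(q.round(2))
        if mg<.05:break
    best.append((mg-abs(tg)*.003-np.abs(st[0]-q0).sum()*.01,mg,tg,hg,w5,r,st))
best.sort(key=lambda a:-a[0])
for b in best[:6]:print(round(b[0],3),round(b[1],3),round(b[2]),round(b[3]),np.round(b[4]),round(b[5]),b[6][0],b[6][-1])
E
python3 gs.py; python3 pic.py t8
```

```text
[ 0.246  0.589 -0.133  2.239  2.059  0.469  2.13 ]
[ 396.74861115 -275.30634247] [ 452.09418896 -252.04979463] [ 404.31880901 -215.75223175] [ 537.83182789 -265.98462055]
0.186 0.247 8 162 [ 460. -197.  151.] 144 [ 0.39  0.6  -0.07  1.88  0.05  0.81  1.54] [ 0.43  0.84 -0.06  1.71  0.08  0.74  1.57]
0.184 0.246 9 162 [478. -91. 120.] 179 [ 0.22  0.64 -0.1   1.92  0.04  0.74  1.34] [ 0.49  0.87 -0.08  1.64  0.11  0.8   1.6 ]
0.183 0.245 9 160 [ 444. -253.  157.] 169 [ 0.48  0.6  -0.05  1.84  0.06  0.85  1.63] [ 0.46  0.86 -0.05  1.66  0.07  0.77  1.6 ]
0.183 0.244 9 168 [ 443. -139.  147.] 146 [ 0.3   0.57 -0.09  1.96  0.07  0.78  1.53] [ 0.43  0.85 -0.07  1.69  0.12  0.77  1.65]
0.183 0.25 9 148 [ 536. -147.  133.] 179 [ 0.27  0.69 -0.04  1.73 -0.03  0.87  1.27] [ 0.48  0.87 -0.03  1.64  0.01  0.79  1.46]
0.183 0.245 9 161 [ 440. -185.  180.] 142 [ 0.36  0.53 -0.03  1.91  0.02  0.86  1.55] [ 0.41  0.84 -0.03  1.7   0.04  0.75  1.59]
```

View pics/side_t8.png

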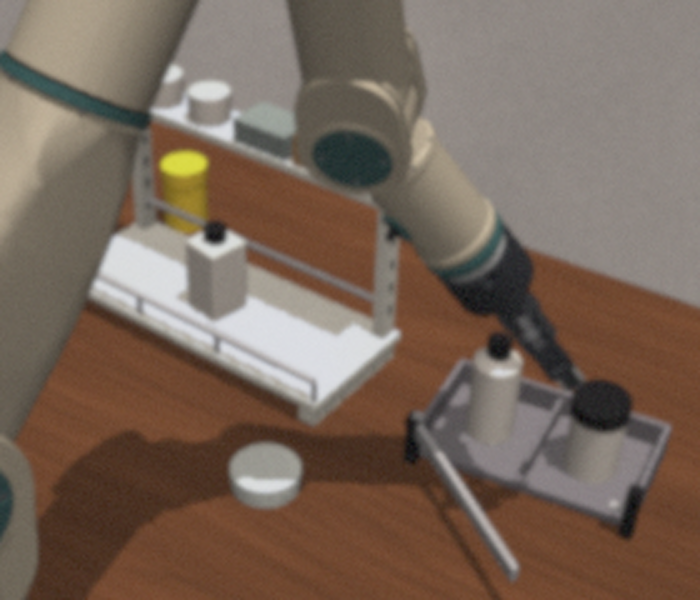

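View pics/top_t8.png

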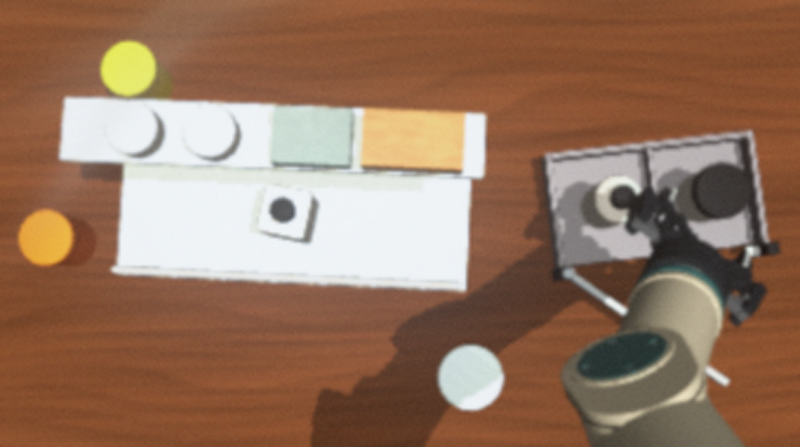

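Both items stand upright in their bays, bottle cap at (623,196) and tub lid at (720,190) in the top crop. Next I'll move clear, close the fingers and turn the tool nearly vertical for the gate.

```bash
python3 - <<'E'
from h import *
from go import go
go([450,-190,165],Rt(5,162,-1),25)
go([450,-190,165],Rt(8,162,-1),25)
E
```

```text
t 34.88 pos [ 569.1 -232.8  155.7] F [-0.1  0.1  0.1] w 85.1 q [ 0.25  0.59 -0.13  2.24  2.06  0.47  2.13] model err [0.2 0.2 0. ]
25 rows d [-0.0012  0.0018  0.0089] |mm| 6.9 w [ 0.973 -0.365 -0.063] goal [ 450 -190  165] sim [array([ 0.41,  0.54, -0.1 ,  1.95,  0.08,  0.75,  1.51]), np.float64(0.24)]
t 34.88 pos [ 569.1 -232.8  155.7] F [-0.1  0.1  0.1] w 85.1 q [ 0.25  0.59 -0.13  2.24  2.06  0.47  2.13] model err [0.2 0.2 0. ]
25 rows d [-0.001   0.0018  0.0089] |mm| 6.9 w [ 0.962 -0.39  -0.057] goal [ 450 -190  165] sim [array([ 0.39,  0.56, -0.08,  1.9 ,  0.06,  0.82,  1.53]), np.float64(0.24)]
```

servo_tool(
  rows=[
    {"dx":-0.0012,"dy":0.0018,"dz":0.0089,"wx":0.97,"wy":-0.37,"wz":-0.06,"fingers":1},
    {"dx":-0.0012,"dy":0.0018,"dz":0.0089,"wx":0.97,"wy":-0.37,"wz":-0.06,"fingers":1},
    {"dx":-0.0012,"dy":0.0018,"dz":0.0089,"wx":0.97,"wy":-0.37,"wz":-0.06,"fingers":1},
    {"dx":-0.0012,"dy":0.0018,"dz":0.0089,"wx":0.97,"wy":-0.37,"wz":-0.06,"fingers":1},
    {"dx":-0.0012,"dy":0.0018,"dz":0.0089,"wx":0.97,"wy":-0.37,"wz":-0.06,"fingers":1},
  ],
)

```text
clock: 35.5
eef_pos: [543.2, -255.1, 160.1]
tool_rot: [1.802, 0.995, -1.087]
force: [-0.5, -0.5, -0.3]
width: -0.3
```

servo_tool(
  rows=[
    {"dx":-0.0012,"dy":0.0018,"dz":0.0089,"wx":0.97,"wy":-0.37,"wz":-0.06,"fingers":1},
    {"dx":-0.0012,"dy":0.0018,"dz":0.0089,"wx":0.97,"wy":-0.37,"wz":-0.06,"fingers":1},
    {"dx":-0.0012,"dy":0.0018,"dz":0.0089,"wx":0.97,"wy":-0.37,"wz":-0.06,"fingers":1},
    {"dx":-0.0012,"dy":0.0018,"dz":0.0089,"wx":0.97,"wy":-0.37,"wz":-0.06,"fingers":1},
    {"dx":-0.0012,"dy":0.0018,"dz":0.0089,"wx":0.97,"wy":-0.37,"wz":-0.06,"fingers":1},
  ],
)

```text
clock: 36.12
eef_pos: [509.7, -261.1, 161.9]
tool_rot: [2.018, 1.089, -1.426]
force: [-0.4, -0.4, 0.3]
width: -0.4
```

```bash
python3 - <<'E'
from h import *
from go import go
go([450,-190,165],Rt(5,162,-1),15)
E
```

```text
t 36.12 pos [ 509.7 -261.1  161.9] F [-0.4 -0.4  0.3] w -0.4 q [ 0.19  0.58 -0.07  2.04  0.98  0.61  2.13] model err [ 0.4 -0.3  0.2]
15 rows d [-0.0013  0.0018  0.0089] |mm| 6.9 w [ 0.97  -0.364 -0.068] goal [ 450 -190  165] sim [array([ 0.39,  0.54, -0.08,  1.95,  0.06,  0.74,  1.54]), np.float64(0.4)]
```

```bash
python3 - <<'E'
from h import *
from go import go
go([390,-205,130],Rt(5,162,-1),15)
E
```

```text
t 36.12 pos [ 509.7 -261.1  161.9] F [-0.4 -0.4  0.3] w -0.4 q [ 0.19  0.58 -0.07  2.04  0.98  0.61  2.13] model err [ 0.4 -0.3  0.2]
15 rows d [0.0028 0.0069 0.0113] |mm| 10.2 w [ 0.97  -0.364 -0.068] goal [ 390 -205  130] sim [array([ 0.47,  0.54, -0.09,  2.1 ,  0.09,  0.59,  1.57]), np.float64(0.36)]
```

servo_tool(
  rows=[
    {"dx":0.0028,"dy":0.0069,"dz":0.0113,"wx":0.97,"wy":-0.36,"wz":-0.07,"fingers":1},
    {"dx":0.0028,"dy":0.0069,"dz":0.0113,"wx":0.97,"wy":-0.36,"wz":-0.07,"fingers":1},
    {"dx":0.0028,"dy":0.0069,"dz":0.0113,"wx":0.97,"wy":-0.36,"wz":-0.07,"fingers":1},
    {"dx":0.0028,"dy":0.0069,"dz":0.0113,"wx":0.97,"wy":-0.36,"wz":-0.07,"fingers":1},
    {"dx":0.0028,"dy":0.0069,"dz":0.0113,"wx":0.97,"wy":-0.36,"wz":-0.07,"fingers":1},
  ],
)

```text
clock: 36.75
eef_pos: [460.7, -267.1, 152.8]
tool_rot: [2.206, 1.218, -1.776]
force: [0.7, 0.2, 0.8]
width: -0.1
```

servo_tool(
  rows=[
    {"dx":0.0028,"dy":0.0069,"dz":0.0113,"wx":0.97,"wy":-0.36,"wz":-0.07,"fingers":1},
    {"dx":0.0028,"dy":0.0069,"dz":0.0113,"wx":0.97,"wy":-0.36,"wz":-0.07,"fingers":1},
    {"dx":0.0028,"dy":0.0069,"dz":0.0113,"wx":0.97,"wy":-0.36,"wz":-0.07,"fingers":1},
    {"dx":0.0028,"dy":0.0069,"dz":0.0113,"wx":0.97,"wy":-0.36,"wz":-0.07,"fingers":1},
    {"dx":0.0028,"dy":0.0069,"dz":0.0113,"wx":0.97,"wy":-0.36,"wz":-0.07,"fingers":1},
  ],
)

```text
clock: 37.38
eef_pos: [416.5, -246.5, 140.9]
tool_rot: [2.279, 1.367, -2.228]
force: [-1.3, -0.1, 0.6]
width: -0.0
```

servo_tool(
  rows=[
    {"dx":0.0028,"dy":0.0069,"dz":0.0113,"wx":0.97,"wy":-0.36,"wz":-0.07,"fingers":1},
    {"dx":0.0028,"dy":0.0069,"dz":0.0113,"wx":0.97,"wy":-0.36,"wz":-0.07,"fingers":1},
    {"dx":0.0028,"dy":0.0069,"dz":0.0113,"wx":0.97,"wy":-0.36,"wz":-0.07,"fingers":1},
    {"dx":0.0028,"dy":0.0069,"dz":0.0113,"wx":0.97,"wy":-0.36,"wz":-0.07,"fingers":1},
    {"dx":0.0028,"dy":0.0069,"dz":0.0113,"wx":0.97,"wy":-0.36,"wz":-0.07,"fingers":1},
  ],
)

```text
clock: 38.0
eef_pos: [389.7, -205.5, 130.1]
tool_rot: [1.6, 1.489, 2.859]
force: [-0.3, 0.4, -0.7]
width: -0.1
```

```bash
python3 - <<'E'
from h import *
from go import go
go([389,-208,42],Rt(5,162,-1),6)
E
python3 pic.py g0
```

```text
t 38.0 pos [ 389.7 -205.5  130.1] F [-0.3  0.4 -0.7] w -0.1 q [ 0.47  0.54 -0.09  2.11  0.1   0.58  1.57] model err [-0.1 -0.7  0.1]
6 rows d [ 0.0195 -0.0017 -0.0005] |mm| 14.7 w [ 0.003 -0.004  0.008] goal [ 389 -208   42] sim [array([ 0.46,  0.71, -0.06,  2.15,  0.13,  0.37,  1.55]), np.float64(0.14)]
```

View pics/side_g0.png

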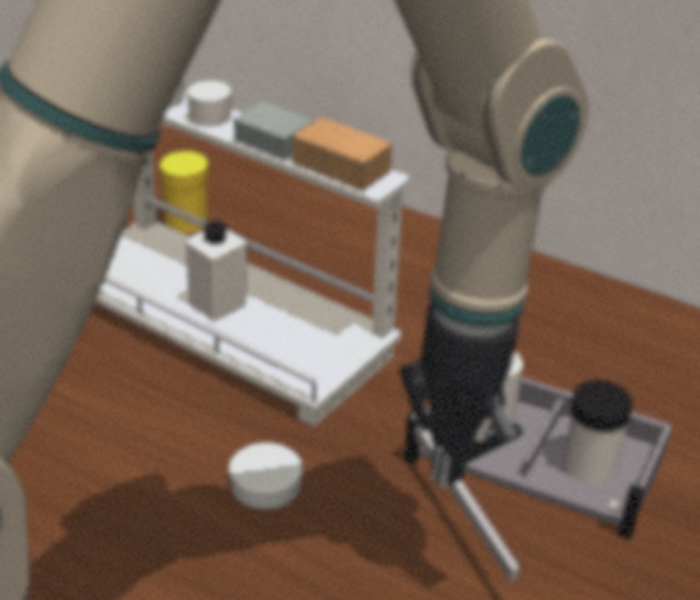

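View pics/top_g0.png

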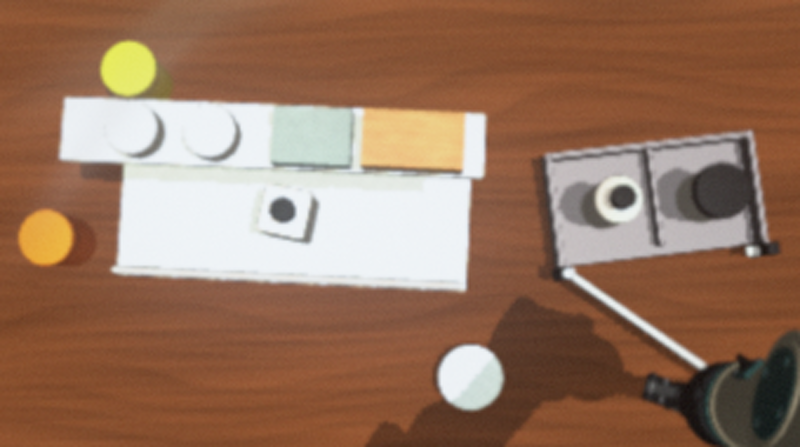

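The top view shows both items upright and the gate still open, with the closed tool on the robot side of the bar. Lowering to bar height.

servo_tool(
  rows=[
    {"dx":0.0195,"dy":-0.0017,"dz":-0.0005,"wx":0,"wy":0,"wz":0,"fingers":1},
    {"dx":0.0195,"dy":-0.0017,"dz":-0.0005,"wx":0,"wy":0,"wz":0,"fingers":1},
    {"dx":0.0195,"dy":-0.0017,"dz":-0.0005,"wx":0,"wy":0,"wz":0,"fingers":1},
    {"dx":0.0195,"dy":-0.0017,"dz":-0.0005,"wx":0,"wy":0,"wz":0,"fingers":1},
    {"dx":0.0195,"dy":-0.0017,"dz":-0.0005,"wx":0,"wy":0,"wz":0,"fingers":1},
  ],
)

```text
clock: 38.72
eef_pos: [389.6, -207.7, 55.9]
tool_rot: [1.61, 1.489, 2.873]
force: [0.3, 0.0, 0.5]
width: -0.2
```

servo_tool(
  rows=[
    {"dx":0.0195,"dy":-0.0017,"dz":-0.0005,"wx":0,"wy":0,"wz":0,"fingers":1},
  ],
)

```text
clock: 38.85
eef_pos: [389.6, -208.2, 41.2]
tool_rot: [1.61, 1.489, 2.873]
force: [0.4, -0.3, 0.1]
width: -0.0
```

```bash
python3 - <<'E'
from h import *
from go import go
H=np.array([525,-106.5])
def pt(ang,r,off):
    a=-85.4*np.pi/180-ang;d=np.array([np.cos(a),np.sin(a)]);n=np.array([d[1],-d[0]]);n=-n if n[0]>0 else n;return H+r*d+off*n
for a in (.73,.6,.5,.4,.3,.2,.1,.0):print(a,pt(a,165,14).round(1))
go([*pt(.6,165,14),42],Rt(5,162,-1),4)
E
python3 pic.py g1
```

```text
0.73 [ 414.  -229.4]
0.6 [ 430.9 -242.8]
0.5 [ 445.  -251.5]
0.4 [ 459.9 -258.7]
0.3 [ 475.4 -264.5]
0.2 [ 491.4 -268.6]
0.1 [ 507.7 -271.2]
0.0 [ 524.3 -272.1]
t 38.85 pos [ 389.6 -208.2   41.2] F [ 0.4 -0.3  0.1] w -0.0 q [ 0.45  0.72 -0.05  2.15  0.13  0.36  1.55] model err [ 0.  -0.7  0.1]
4 rows d [-0.0016 -0.0166 -0.0068] |mm| 13.5 w [ 0.014 -0.009  0.013] goal [ 430.9 -242.8   42. ] sim [array([ 0.49,  0.75, -0.07,  2.01,  0.13,  0.47,  1.58]), np.float64(0.14)]
```

View pics/side_g1.png

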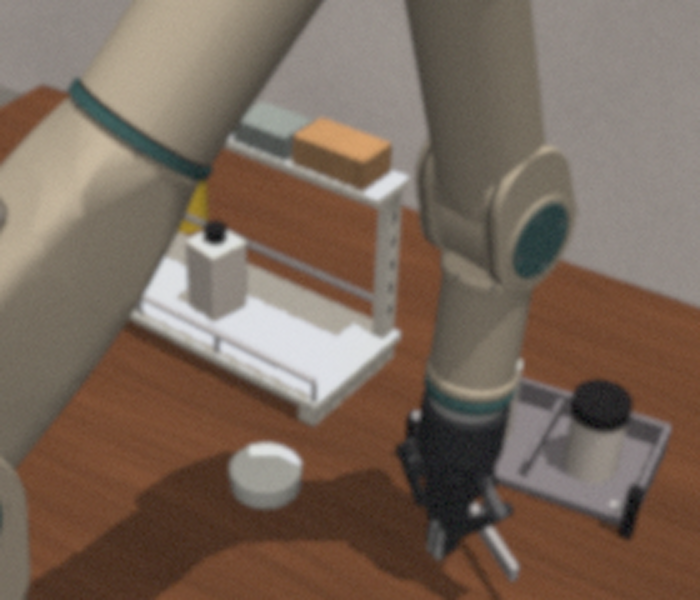

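servo_tool(
  rows=[
    {"dx":-0.0013,"dy":-0.0133,"dz":-0.0055,"wx":0,"wy":0,"wz":0,"fingers":1},
    {"dx":-0.0013,"dy":-0.0133,"dz":-0.0055,"wx":0,"wy":0,"wz":0,"fingers":1},
    {"dx":-0.0013,"dy":-0.0133,"dz":-0.0055,"wx":0,"wy":0,"wz":0,"fingers":1},
    {"dx":-0.0013,"dy":-0.0133,"dz":-0.0055,"wx":0,"wy":0,"wz":0,"fingers":1},
    {"dx":-0.0013,"dy":-0.0133,"dz":-0.0055,"wx":0,"wy":0,"wz":0,"fingers":1},
  ],
)

```text
clock: 39.58
eef_pos: [431.7, -243.5, 43.3]
tool_rot: [1.609, 1.489, 2.872]
force: [0.7, 0.8, -0.4]
width: 0.3
```

```bash
cat > gp.py <<'E'
import sys
from h import *
from go import go
H=np.array([525,-106.5])
def pt(ang,r,off):
    a=-85.4*np.pi/180-ang;d=np.array([np.cos(a),np.sin(a)]);n=np.array([d[1],-d[0]]);n=-n if n[0]>0 else n;return H+r*d+off*n
go([*pt(float(sys.argv[1]),165,14),42],Rt(5,162,-1),int(sys.argv[2]))
E
python3 gp.py .4 4; python3 pic.py g2
```

```text
t 39.58 pos [ 431.7 -243.5   43.3] F [ 0.7  0.8 -0.4] w 0.3 q [ 0.49  0.75 -0.07  2.01  0.13  0.47  1.58] model err [ 0.1 -0.8  0.1]
4 rows d [-0.0004 -0.0105 -0.002 ] |mm| 8.0 w [ 0.013 -0.009  0.014] goal [ 459.9 -258.7   42. ] sim [array([ 0.5 ,  0.78, -0.07,  1.92,  0.12,  0.54,  1.59]), np.float64(0.25)]
```

View pics/side_g2.png

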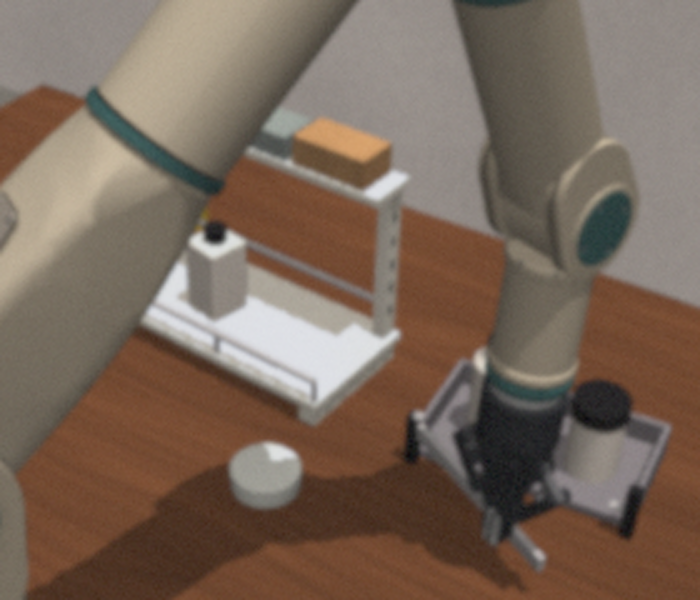

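View pics/top_g2.png

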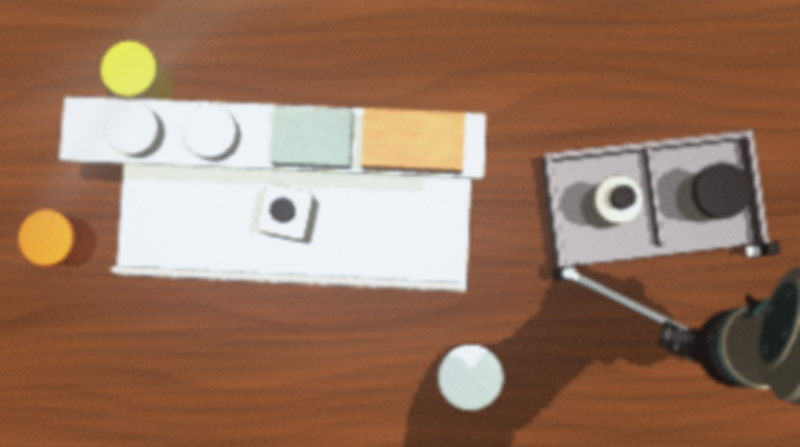

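The tool is on the bar and the gate is swinging, its free end now near (540,565) in the side crop. Following the arc.

servo_tool(
  rows=[
    {"dx":-0.0002,"dy":-0.0105,"dz":-0.002,"wx":0,"wy":0,"wz":0,"fingers":1},
    {"dx":-0.0002,"dy":-0.0105,"dz":-0.002,"wx":0,"wy":0,"wz":0,"fingers":1},
    {"dx":-0.0002,"dy":-0.0105,"dz":-0.002,"wx":0,"wy":0,"wz":0,"fingers":1},
    {"dx":-0.0002,"dy":-0.0105,"dz":-0.002,"wx":0,"wy":0,"wz":0,"fingers":1},
  ],
)

```text
clock: 40.17
eef_pos: [459.8, -258.4, 41.1]
tool_rot: [1.609, 1.489, 2.871]
force: [-0.9, 0.6, 0.2]
width: -0.0
```

```bash
python3 gp.py .18 5
```

```text
t 40.17 pos [ 459.8 -258.4   41.1] F [-0.9  0.6  0.2] w -0.0 q [ 0.5   0.78 -0.07  1.92  0.13  0.53  1.59] model err [ 0.1 -0.8  0.1]
5 rows d [-0.0011 -0.0097  0.0001] |mm| 7.3 w [ 0.011 -0.007  0.011] goal [ 494.6 -269.3   42. ] sim [array([ 0.49,  0.81, -0.08,  1.82,  0.12,  0.61,  1.59]), np.float64(0.31)]
```

servo_tool(
  rows=[
    {"dx":-0.001,"dy":-0.0097,"dz":0,"wx":0,"wy":0,"wz":0,"fingers":1},
    {"dx":-0.001,"dy":-0.0097,"dz":0,"wx":0,"wy":0,"wz":0,"fingers":1},
    {"dx":-0.001,"dy":-0.0097,"dz":0,"wx":0,"wy":0,"wz":0,"fingers":1},
    {"dx":-0.001,"dy":-0.0097,"dz":0,"wx":0,"wy":0,"wz":0,"fingers":1},
    {"dx":-0.001,"dy":-0.0097,"dz":0,"wx":0,"wy":0,"wz":0,"fingers":1},
  ],
)

```text
clock: 40.8
eef_pos: [494.5, -269.5, 42.0]
tool_rot: [1.61, 1.489, 2.872]
force: [-0.2, -0.3, -0.4]
width: -0.0
```

```bash
python3 gp.py .06 5; python3 pic.py g3
```

```text
t 40.8 pos [ 494.5 -269.5   42. ] F [-0.2 -0.3 -0.4] w -0.0 q [ 0.49  0.81 -0.08  1.82  0.12  0.6   1.59] model err [ 0.2 -0.8  0.1]
5 rows d [-0.0004 -0.0052  0.001 ] |mm| 4.0 w [ 0.011 -0.007  0.011] goal [ 514.3 -271.8   42. ] sim [array([ 0.48,  0.82, -0.08,  1.76,  0.11,  0.64,  1.59]), np.float64(0.37)]
```

View pics/top_g3.png

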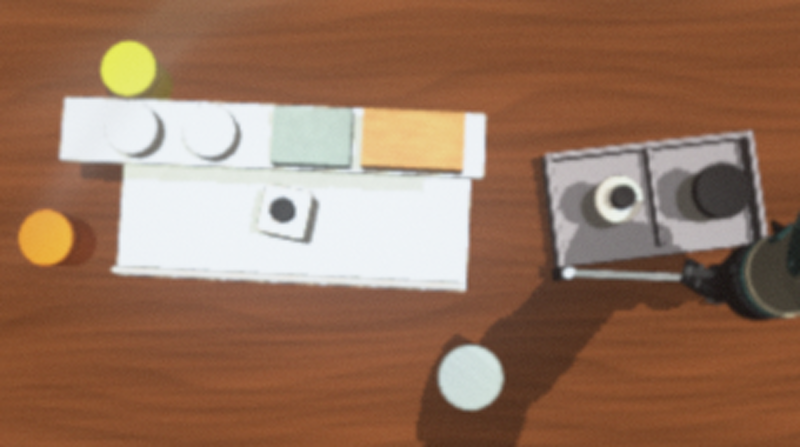

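View pics/side_g3.png

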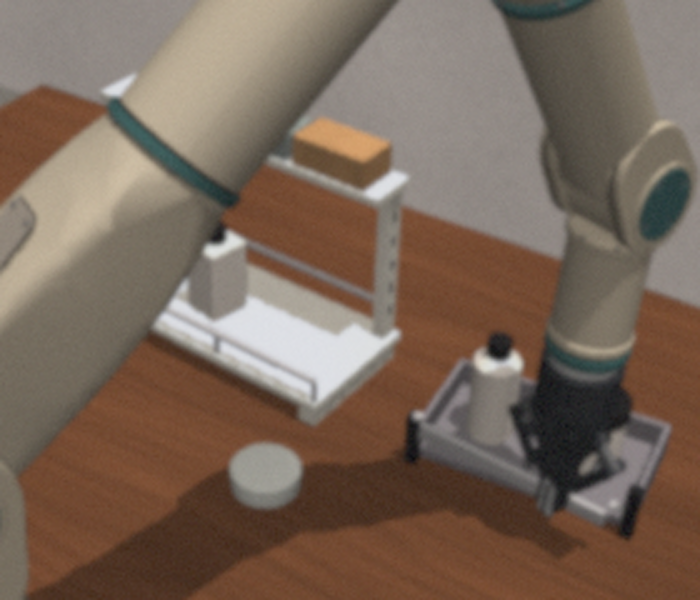

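servo_tool(
  rows=[
    {"dx":-0.0004,"dy":-0.0052,"dz":0.001,"wx":0,"wy":0,"wz":0,"fingers":1},
    {"dx":-0.0004,"dy":-0.0052,"dz":0.001,"wx":0,"wy":0,"wz":0,"fingers":1},
    {"dx":-0.0004,"dy":-0.0052,"dz":0.001,"wx":0,"wy":0,"wz":0,"fingers":1},
    {"dx":-0.0004,"dy":-0.0052,"dz":0.001,"wx":0,"wy":0,"wz":0,"fingers":1},
  ],
)

```text
clock: 41.4
eef_pos: [510.2, -271.2, 41.9]
tool_rot: [1.609, 1.489, 2.872]
force: [-0.6, 0.6, -1.5]
width: -0.0
```

servo_tool(
  rows=[
    {"dx":-0.0002,"dy":-0.0027,"dz":0.0008,"wx":0,"wy":0,"wz":0,"fingers":1},
    {"dx":-0.0002,"dy":-0.0027,"dz":0.0008,"wx":0,"wy":0,"wz":0,"fingers":1},
  ],
)

```text
clock: 41.65
eef_pos: [514.2, -271.3, 41.8]
tool_rot: [1.61, 1.489, 2.872]
force: [-0.6, 0.5, 0.4]
width: 0.2
```

servo_tool(
  rows=[
    {"dx":-0.0002,"dy":-0.0027,"dz":0.0008,"wx":0,"wy":0,"wz":0,"fingers":1},
    {"dx":0,"dy":0,"dz":0,"wx":0,"wy":0,"wz":0,"fingers":1},
  ],
)

```text
clock: 41.9
eef_pos: [516.5, -271.4, 41.8]
tool_rot: [1.61, 1.489, 2.872]
force: [0.7, 0.8, 0.1]
width: 0.0
```

```bash
python3 gp.py 0 4; python3 pic.py g4
```

```text
t 41.9 pos [ 516.5 -271.4   41.8] F [0.7 0.8 0.1] w 0.0 q [ 0.48  0.82 -0.08  1.76  0.12  0.64  1.59] model err [ 0.2 -0.8  0.1]
4 rows d [-0.0003 -0.0025  0.0006] |mm| 2.0 w [ 0.014 -0.009  0.014] goal [ 524.3 -272.1   42. ] sim [array([ 0.47,  0.83, -0.08,  1.74,  0.11,  0.66,  1.58]), np.float64(0.41)]
```

View pics/top_g4.png

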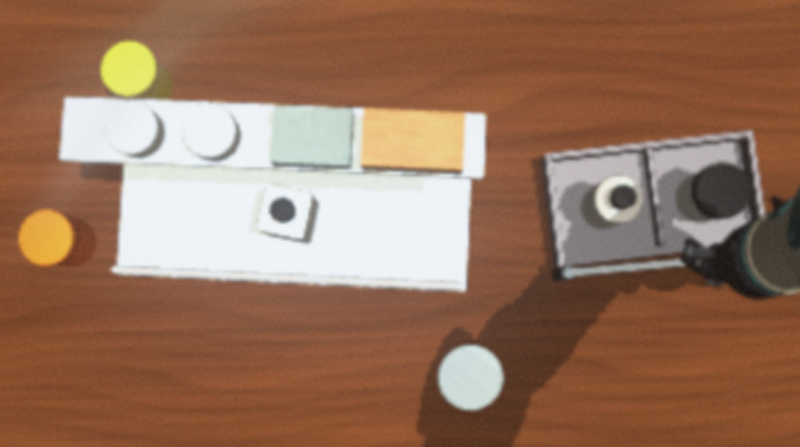

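View pics/side_g4.png

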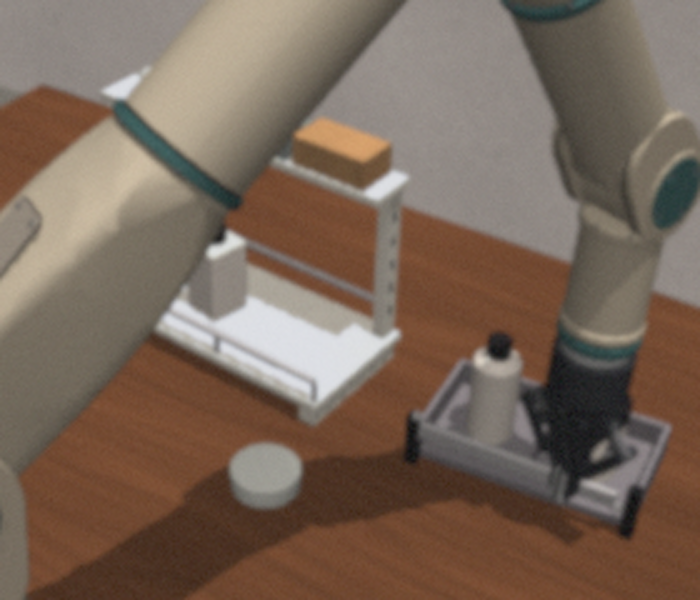

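servo_tool(
  rows=[
    {"dx":-0.0001,"dy":-0.0015,"dz":0.0005,"wx":0,"wy":0,"wz":0,"fingers":1},
    {"dx":-0.0001,"dy":-0.0015,"dz":0.0005,"wx":0,"wy":0,"wz":0,"fingers":1},
  ],
)

```text
clock: 42.25
eef_pos: [518.6, -271.4, 41.8]
tool_rot: [1.611, 1.489, 2.873]
force: [-0.3, 0.0, 1.2]
width: -0.0
```

servo_tool(
  rows=[
    {"dx":-0.0001,"dy":-0.0015,"dz":0.0005,"wx":0,"wy":0,"wz":0,"fingers":1},
    {"dx":-0.0001,"dy":-0.0015,"dz":0.0005,"wx":0,"wy":0,"wz":0,"fingers":1},
  ],
)

```text
clock: 42.5
eef_pos: [521.0, -271.3, 41.8]
tool_rot: [1.61, 1.489, 2.872]
force: [-1.5, -0.3, 1.2]
width: -0.2
```

servo_tool(
  rows=[
    {"dx":-0.0001,"dy":-0.0015,"dz":0.0005,"wx":0,"wy":0,"wz":0,"fingers":1},
    {"dx":-0.0001,"dy":-0.0015,"dz":0.0005,"wx":0,"wy":0,"wz":0,"fingers":1},
  ],
)

```text
clock: 42.75
eef_pos: [521.5, -271.3, 41.6]
tool_rot: [1.615, 1.485, 2.877]
force: [-6.3, 0.6, 3.4]
width: -0.4
```

servo_tool(
  rows=[
    {"dx":-0.0001,"dy":-0.0013,"dz":0.0004,"wx":0,"wy":0,"wz":0,"fingers":1},
    {"dx":0,"dy":0,"dz":0,"wx":0,"wy":0,"wz":0,"fingers":1},
  ],
)

```text
clock: 43.0
eef_pos: [521.5, -271.3, 41.6]
tool_rot: [1.617, 1.484, 2.879]
force: [-6.1, -0.0, 3.7]
width: 0.2
```

```bash
python3 - <<'E'
from h import *
from go import go
go([460,-262,50],Rt(5,162,-1),6)
E
```

```text
t 43.0 pos [ 521.5 -271.3   41.6] F [-6.1 -0.   3.7] w 0.2 q [ 0.47  0.83 -0.08  1.75  0.11  0.66  1.58] model err [ 0.2 -0.8  0.1]
6 rows d [-0.0007  0.0138 -0.0022] |mm| 10.5 w [ 0.008 -0.007  0.   ] goal [ 460 -262   50] sim [array([ 0.5 ,  0.76, -0.08,  1.91,  0.12,  0.56,  1.6 ]), np.float64(0.33)]
```

The bar is hard against its stop: the force is steady at -6 N and the tool no longer moves. Backing off.

servo_tool(
  rows=[
    {"dx":0,"dy":0.007,"dz":-0.0015,"wx":0,"wy":0,"wz":0,"fingers":1},
    {"dx":-0.0005,"dy":0.0138,"dz":-0.0022,"wx":0,"wy":0,"wz":0,"fingers":1},
    {"dx":-0.0005,"dy":0.0138,"dz":-0.0022,"wx":0,"wy":0,"wz":0,"fingers":1},
    {"dx":-0.0005,"dy":0.0138,"dz":-0.0022,"wx":0,"wy":0,"wz":0,"fingers":1},
    {"dx":-0.0005,"dy":0.0138,"dz":-0.0022,"wx":0,"wy":0,"wz":0,"fingers":1},
  ],
)

```text
clock: 43.62
eef_pos: [477.2, -264.5, 47.2]
tool_rot: [1.61, 1.489, 2.872]
force: [-0.2, -0.3, -0.0]
width: -0.0
```

```bash
python3 - <<'E'
from h import *
from go import go
go([420,-240,200],Rt(5,162,-1),10)
E
```

```text
t 43.62 pos [ 477.2 -264.5   47.2] F [-0.2 -0.3 -0. ] w -0.0 q [ 0.49  0.78 -0.08  1.87  0.12  0.57  1.59] model err [ 0.1 -0.8  0.1]
10 rows d [-0.0196  0.0099  0.0007] |mm| 16.5 w [ 0.005 -0.004  0.006] goal [ 420 -240  200] sim [array([ 0.52,  0.48, -0.1 ,  1.93,  0.08,  0.82,  1.63]), np.float64(0.35)]
```

servo_tool(
  rows=[
    {"dx":-0.0196,"dy":0.0099,"dz":0.0007,"wx":0,"wy":0,"wz":0,"fingers":1},
    {"dx":-0.0196,"dy":0.0099,"dz":0.0007,"wx":0,"wy":0,"wz":0,"fingers":1},
    {"dx":-0.0196,"dy":0.0099,"dz":0.0007,"wx":0,"wy":0,"wz":0,"fingers":1},
    {"dx":-0.0196,"dy":0.0099,"dz":0.0007,"wx":0,"wy":0,"wz":0,"fingers":1},
    {"dx":-0.0196,"dy":0.0099,"dz":0.0007,"wx":0,"wy":0,"wz":0,"fingers":1},
  ],
)

```text
clock: 44.25
eef_pos: [449.0, -252.3, 124.6]
tool_rot: [1.611, 1.49, 2.874]
force: [1.0, -0.6, -0.1]
width: 0.1
```

servo_tool(
  rows=[
    {"dx":-0.0196,"dy":0.0099,"dz":0.0007,"wx":0,"wy":0,"wz":0,"fingers":1},
    {"dx":-0.0196,"dy":0.0099,"dz":0.0007,"wx":0,"wy":0,"wz":0,"fingers":1},
    {"dx":-0.0196,"dy":0.0099,"dz":0.0007,"wx":0,"wy":0,"wz":0,"fingers":1},
    {"dx":-0.0196,"dy":0.0099,"dz":0.0007,"wx":0,"wy":0,"wz":0,"fingers":1},
    {"dx":0,"dy":0,"dz":0,"wx":0,"wy":0,"wz":0,"fingers":1},
  ],
)

```text
clock: 44.88
eef_pos: [426.5, -243.0, 185.6]
tool_rot: [1.616, 1.491, 2.878]
force: [0.1, -0.4, -0.2]
width: 0.1
```

```bash
python3 pic.py end; python3 - <<'E'
from h import *
for n in ("gate_end","gate_hinge","bottle","tub"):
    a=ctrl.mark_of(n,"side");b=ctrl.mark_of(n,"top")
    for d in a[:2]:
        for e in b[:2]:
            X,r=tri(d["point"],e["point"])
            if r<6: print(n,np.round(X,1),round(r,2))
print(ctrl.read_state()["clock"])
E
```

```text
gate_end [ 539.9 -318.6   43.4] 0.01
gate_hinge [ 527.4 -110.2   48.6] 1.11
bottle [ 596.6 -157.     3.7] 0.57
tub [ 601.9 -270.1    9. ] 0.37
tub [752.2 354.   11.1] 0.11
45.375
```

View pics/top_end.png

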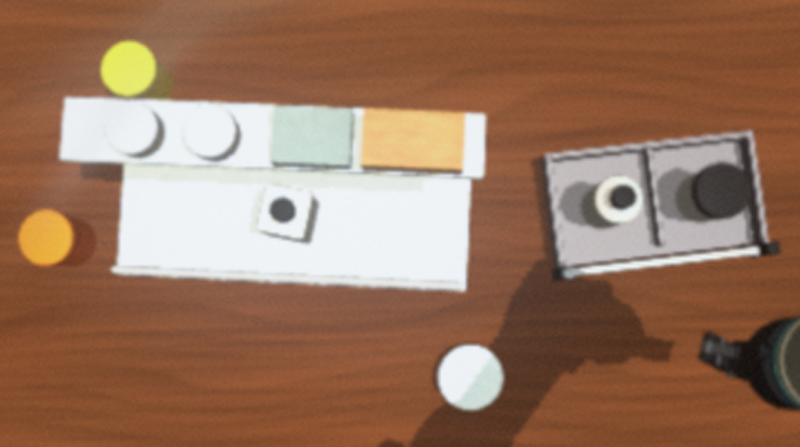

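View pics/side_end.png

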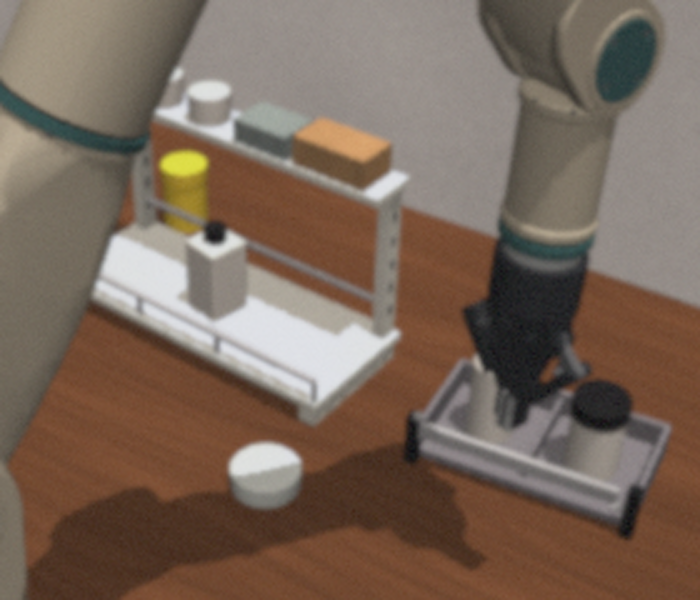

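The final pictures show the bar running post to post, (560,272) to (765,250) in the top crop. Bottle and tub are upright in their bays, and the canister and tin are unmoved. Handing in.

```bash
python3 -c "
from cell import ctrl
print(ctrl.finish_job())"
```

```text
the job is handed in; nothing more can be done
None
```

The job is done and was handed in at about 45 s of the 69 s allowed; the hand-in reports no verdict.

- **Bottle, then tub:** I lifted each one until its underside was about 20 mm above the rail top, drew it out forward, and lowered it in small steps until it touched the floor. Contact force was about 5 N before I let go.
- **Gate:** I pushed the bar shut with closed fingers until it met its stop (steady at about 6 N), then moved the arm clear.

**Last checks:**
- **Gate:** Its free end measured at (540, -319) mm, within about 2 mm of where it should be when shut. In the top picture the bar runs from post to post.
- **Positions:** The bottle measured at (597, -157) and the tub at (602, -270), each within about 3 mm of its bay centre. Both looked upright.
- **Bystanders:** The canister, the tin and the orange and yellow look-alikes were where they had been.

**What disagreed or went wrong:**
- **Base heights:** The networks put the two bases at z of about 4 and 9 mm, against the bay floor's 12 mm. I trusted the contact heights instead, which matched.
- **Tub drift:** It was about 4 mm off to one side above its bay, and I corrected that while lowering.
- **Detour and time:** My first approach drove a wrist joint close to its limit, so I modelled the arm from its readings and took another route.
- **Refused call:** One move call was refused for missing keys, and nothing moved.

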